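Gauge the returned trial stems and book the rack in

TASK

Check every trial stem on the green mat with the bench caliper, from the thickest down to the thinnest: lay it across the rests, slide the jaw gently shut until the sprung jaw is pushed back about half of its travel on it, then lay it in its bay of the rack, the thickest next to the label and the thinnest farthest away. Once all stems are racked, take the hand scanner, hold it steady on the middle of the rack's bar-code label for a full second and lay it back in its tray the way it lay. Leave everything else on the counter where it stands.

Things in the scene. Friction and masses are not known exactly. Their poses are not given: they have to be found in the camera images.
- stem_thick: thickest trial stem: plain bright steel shaft 28 mm in diameter and 150 mm long, lying down; its last 18 mm at +x are a square tang, 28 x 28 mm, the rest is round. Origin on its axis at mid-length; x runs along the axis towards the tang. At the start it lies across a thin green mat (290 x 190 x 4 mm), 95 mm from the next. Two or three of the three stems are present. 80 to 160 g nominal
- stem_medium: middle trial stem: plain bright steel shaft 22 mm in diameter and 150 mm long, lying down; its last 18 mm at +x are a square tang, 22 x 22 mm, the rest is round. Origin on its axis at mid-length; x runs along the axis towards the tang. At the start it lies across a thin green mat (290 x 190 x 4 mm), 95 mm from the next. Two or three of the three stems are present. 80 to 160 g nominal
- stem_thin: thinnest trial stem: plain bright steel shaft 16 mm in diameter and 150 mm long, lying down; its last 18 mm at +x are a square tang, 16 x 16 mm, the rest is round. Origin on its axis at mid-length; x runs along the axis towards the tang. At the start it lies across a thin green mat (290 x 190 x 4 mm), 95 mm from the next. Two or three of the three stems are present. 80 to 160 g nominal
- caliper: bench caliper fixed to the counter: dark base plate 240 x 110 x 14 mm with a steel beam along its x, carrying a fixed jaw near its +x end and a sliding carriage. Origin at the underside centre; z up
- anvil: fixed jaw of the caliper: upright steel block 16 mm wide (caliper y), reaching from the beam to 92 mm above the counter. Origin at counter level under its measuring face, which looks to the caliper's -x and lies 90 mm towards +x from the caliper's origin
- rest (a point): middle of the caliper's two rest bars, at their top, 46 mm above the counter. The bars run along the caliper's x at y = +32 and -32 mm, 10 mm wide, from 55 mm on the -x side of this point to 45 mm on the +x side, where they end level with the fixed jaw's face. A stem is laid across both bars (along the caliper's y), its round part between the jaws
- carriage (a joint): sliding carriage of the caliper, m: opening between the jaw faces with the sprung jaw not pushed in; 0 shut, 0.09 fully open. It grows towards the caliper's -x. About 8 N of friction: it stays where it is left
- feeler (a joint): slide of the sprung jaw on the carriage, m: 0 at rest, up to 0.012 pushed back into the carriage. It is the caliper's force gauge: 1 N at first touch, then 0.5 N more per mm; half-way, 0.006, is 4 N, and 0.012 is jammed against its stop. Opening between the faces = carriage + feeler
- sprung_jaw: sprung jaw, upright steel block 12 mm thick, 16 mm wide and reaching 92 mm above the counter; origin at counter level under its measuring face, which looks to the caliper's +x
- tab (a point): middle of the black ribbed thumb tab that stands on the carriage: 14 mm (caliper x) x 30 mm (caliper y), from 62 to 95 mm above the counter; this point is 80 mm up. The carriage under it is 62 x 44 mm, its top 62 mm above the counter. The face of the unpushed sprung jaw is 65 mm from it towards the caliper's +x. Axes as the caliper's
- rack: grey graded rack fixed to the counter, plate 290 x 130 x 8 mm, with three V bays side by side along its x; the stems lie along its y. Each bay is a pair of notched aluminium plates, 8 mm thick, at y = +50 and -50 mm; the notch sides rise 35 degrees from the bottom, 70 mm from crest to crest, crests 55 mm above the counter; free space between the plates. Origin at the underside centre
- bay_thick (a point): bay for the thickest stem, next to the label: bottom of the V, 30 mm above the counter, midway between the two notched plates. A stem lying in a bay has its axis above this point by 0.61 times its diameter, along the rack's y, either end first. Axes as the rack's
- bay_medium (a point): bay for the middle stem, 70 mm from the first: bottom of the V, likewise
- bay_thin (a point): bay for the thinnest stem, 140 mm from the first: bottom of the V, likewise
- label (a point): middle of the bar-code label, 46 x 74 mm, lying flat face up on the block (62 x 110 mm) at the rack's -x end, 31 mm above the counter; z is its normal
- scanner: white T-shaped hand scanner, 150 g, lying flat: handle 34 mm wide and 26 mm high from x = -77 to +29 mm, head 74 mm wide and 34 mm high from x = 29 to 87 mm. Origin on its underside, under the handle, close to its balance point (x = about +20 mm); x towards the head, z up. It reads by itself, with no trigger
- window (a point): middle of the scanner's slanted window under the nose, at x = 80, y = 0, z = 9 mm of the scanner. This point's x axis is the beam: it leaves forward and down, 45 degrees below the scanner's x. It reads a label 50 to 200 mm ahead
- tray_floor (a point): middle of the floor of the scanner's black tray (fixed, 200 x 110 mm, rim 5 mm thick and 12 mm high), 6 mm above the counter, axes as the tray's; the scanner lies here with its origin above this point, x along the tray's x (head to +x)
- bottle: bystander: white plastic bottle, 62 mm across, 165 mm high; origin at its foot
- roll: bystander: upright white paper roll, 60 mm across, 70 mm high; origin at its foot
- pot: bystander: small lidded steel pot, 60 mm across, 65 mm high; origin at its foot
- carton: bystander: cardboard carton 60 x 110 x 50 mm; origin at its foot
- jar: bystander: brown glass jar, 56 mm across, 75 mm high; origin at its foot
- tape: bystander: white roll of tape lying flat, 60 mm across, 24 mm high; origin at its foot
There are look-alikes about, which are no part of the job. What is shaped like the stem_thin but brown is not meant. What is shaped like the scanner but orange is not meant.

How it is judged:
By the outcome, as a careful person would: the job done as asked, in the order asked, and still so for the second after the job is handed in, with the robot touching nothing.
Of stem_thick, stem_medium, stem_thin only 2 to 3 are there at a start; the rules pass over those that are not, and their reading is None.
At some moment in a run one of stem_thick, stem_medium, stem_thin may be knocked a few centimetres aside while the robot is not near it.
It also fails if it takes over 210 s, if anything falls off the work surface, if the arm or the gripper's body presses on something with over 40 N, if the wrist force passes 120 N, or if a joint passes its speed limit or range.

ROBOT

A 7-joint arm with a two-finger parallel gripper is mounted at the origin on the work surface. World frame = base frame: x ahead of the robot, y to its left, z up, the work surface at z = 0. Lengths are in m, angles in rad, forces in N, time in s.
With the tool pointing down it reaches from about 0.4 to 0.85 m from the base axis. Payload 4.5 kg.
Tool frame: the origin (TCP) lies between the finger pads; the fingertips stand 19 mm ahead of it and the grasp point (between the pads) is the TCP; z points along the fingers, y is the direction in which the jaws open and shut (so a half turn about z gives the same grasp; the last joint's range is limited). The gripper opens to 88 mm and grips with 3 to 60 N. Pads are 18 mm wide; open, the fingers measure 123 mm over their backs; the gripper's body (75 mm by 187 mm) begins 45 mm behind the grasp point.
Start: joints at [-1.233, 0.689, -0.195, 1.565, 0.157, 0.902, -0.215], TCP at [0.187, 0.596, 0.258] pointing down, gripper open.
Joint ranges: [-3.01, 3.01], [-0.46, 2.08], [-1.47, 1.51], [0.13, 2.56], [-1, 4.14], [0.04, 2.09], [-2.66, 2.66]. Speed limits (rad/s): [2.57, 2.57, 3.14, 3.14, 3.14, 3.14, 3.14].

INTERFACE

Orientations are given as a unit quaternion [x, y, z, w].
In Python, from plant import status, snapshot, finish_job, cut_out, tip_of gives the robot as it stands. The module is installed in compiled form; this text tells all that it offers.
- The arm moves only by the tool carry_out, never from a script. Its arguments are lists of equal length, an entry for each row: "linear": the shift along the world's x, y, z in m, a list of three; "roll": the turn about the world's z in rad. A call has 1 to 8 rows; each row is the pose to reach, as a shift and turn from the pose measured when the call began; what a row does not reach only later rows make up. A row lasts 1/12 s, in which the tool goes at most 41.7 mm and 7.16 degrees, less where a joint would pass 70% of its speed; a pose out of reach is approached as far as the arm can. A call with a gripper value outside its range is refused whole. "gripper" is the opening, from 0 (shut) to 1 (fully open), set as the call begins (left out, the last holds). The fingers move at their own pace and stop on an object; "grip_force" is the grip in N (left out, the last holds). Time passes only in rows, so rows that repeat a pose let the fingers close. It gives the time, the measured TCP pose, the force and the opening at its end, in the units of the state.
- status.get_state(): the state, without advancing time (a new reading comes with each control period).
- snapshot(name): name is "scene" or "top" or "wrist"; returns a dict with "img" (400x640x3 uint8, red, green, blue), "range_z" (400x640 float32, m along the optical axis (not along the pixel's ray), 0 where there is no reading), "fx", "fy", "cx", "cy" (pixels), "world_from_camera" (4x4, takes a point from camera to world coordinates). Camera axes: x right, y down, z forward; pixel columns grow to the right and rows downward; lengths in m; the calibration is good to about 2 mm. A picture is of the moment at which its call begins.
- finish_job(): hands the job in, once; it reports no verdict.
Trained networks look in a picture, given as the dict that the camera call returned (one of the last four; its "shot" number tells which), for a name from the list of things; names that differ only in an ending like _2 or _b are one class to them, and where a whole thing is asked for, a point or a joint stands for the part that bears it (a point fixed in the world has none). Each returns a list of dicts, best first, with "confidence" (0 to 1); they miss things now and then, are a little off and sometimes report something else, mostly with a low value. They report only what shows in the picture. A call takes as long as a camera call. They do not tell look-alikes from the thing itself.
- cut_out(picture, query): "region" (400x640 bool, what is visible of it) and "pixel" ([column, row] in pixels, amid what is visible of it).
- tip_of(picture, query): "pixel" ([column, row] in pixels: a listed point, or the origin of a listed thing).
The state is a dict: "clock": time; "q": joint angles; "qd": joint speeds; "joint_torque": joint torques, N m; "tool_pos": TCP position; "eef_rot": TCP orientation; "contact_force": force on the tool from outside, world axes, zero at the start; "moment": the same for the moment, N m; "opening": opening from 0.0 (shut) to 1.0 (fully open).
Only numpy, scipy, OpenCV 4.12 (cv2) and the standard library are available. Lean on these libraries where they do the work, as an engineer would, in place of code of your own. Each camera call takes 0.05 s, during which the arm holds its last target.

## Working session

There is one attempt and no reset: what is moved stays moved. The work goes in short steps, Python scripts to look and compute and a tool call to move; the robot and the scene stay as the last step left them, time stands still between calls to the robot, and variables do not carry over. Pictures are saved under pics/ and viewed, and the job is handed in when it is done.

Besides the shell and the picture viewer there is one more tool, called after "Emit:" by a JSON object that holds its "name" and its "arguments", one argument or row to a line. carry_out: Moves the arm, as the interface text tells. Its arguments: {"type":"object","properties":{"linear":{"type":"array"},"roll":{"type":"array"},"gripper":{"type":"number"},"grip_force":{"type":"number"}},"required":["linear","roll"]}

```bash
ls; mkdir -p pics; cat > h.py <<'E'
import numpy as np,cv2
from plant import status,snapshot,finish_job,cut_out,tip_of
def save(p,n): cv2.imwrite('pics/'+n+'.png',cv2.cvtColor(p['img'],cv2.COLOR_RGB2BGR))
def w(p,u,v,z=None):
    T=np.array(p['world_from_camera']);d=np.array([(u-p['cx'])/p['fx'],(v-p['cy'])/p['fy'],1.])
    if z is None:
        a=p['range_z'][int(round(v)),int(round(u))]
        return T[:3,:3]@(d*a)+T[:3,3]
    r=T[:3,:3]@d;o=T[:3,3];return o+r*(z-o[2])/r[2]
def cloud(p):
    T=np.array(p['world_from_camera']);v,u=np.mgrid[:400,:640];a=p['range_z']
    c=np.stack([(u-p['cx'])/p['fx']*a,(v-p['cy'])/p['fy']*a,a],-1)
    c=c@T[:3,:3].T+T[:3,3];c[a==0]=np.nan;return c
E
python3 - <<'E'
from h import *
for n in ['top','scene','wrist']:
    p=snapshot(n);save(p,n+'0');print(n,p['fx'],np.round(p['world_from_camera'],3).tolist())
print(status.get_state())
E
```

```text
pics
top 461.7514231674217 [[0.01, -0.987, 0.161, 0.222], [-1.0, -0.012, -0.012, 0.005], [0.014, -0.161, -0.987, 1.456], [0.0, 0.0, 0.0, 1.0]]
scene 461.96352860651064 [[-0.797, 0.395, -0.457, 1.113], [0.604, 0.491, -0.627, 0.866], [-0.023, -0.776, -0.63, 0.941], [0.0, 0.0, 0.0, 1.0]]
wrist 333.3633090901234 [[0.299, 0.917, 0.264, 0.118], [0.954, -0.287, -0.085, 0.617], [-0.003, 0.277, -0.961, 0.384], [0.0, 0.0, 0.0, 1.0]]
{'clock': 0.15, 'q': array([-1.23318825,  0.68975542, -0.19452179,  1.5660761 ,  0.15725996,
        0.90251431, -0.21510295]), 'qd': array([ 0.00138706, -0.00201604,  0.00104586, -0.00229378, -0.00114433,
       -0.0005654 ,  0.00118228]), 'joint_torque': array([-1.96456705e-03, -5.27857411e+01, -1.26864832e+00, -1.53585935e+01,
       -5.25193708e-02,  3.92090064e-03,  1.44368187e-04]), 'tool_pos': array([0.18686572, 0.59594313, 0.25712425]), 'eef_rot': array([ 1.51305810e-01,  9.88486764e-01, -6.81410621e-04, -6.47002499e-05]), 'contact_force': array([-0.29617717,  1.67281461,  0.82854479]), 'moment': array([-0.01253605,  0.01075281,  0.00795338]), 'opening': 1.0010072694360108}
```

View pics/top0.png

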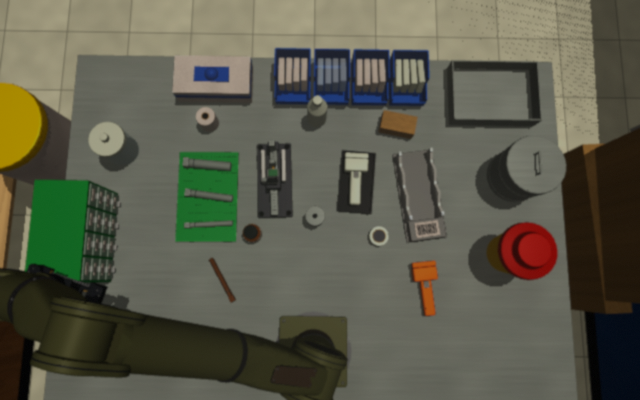

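View pics/scene0.png

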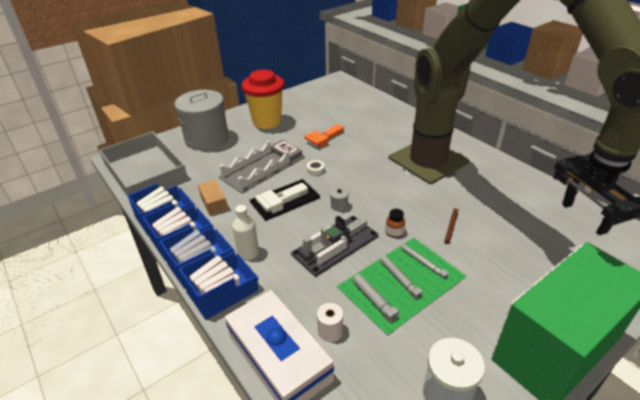

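View pics/wrist0.png

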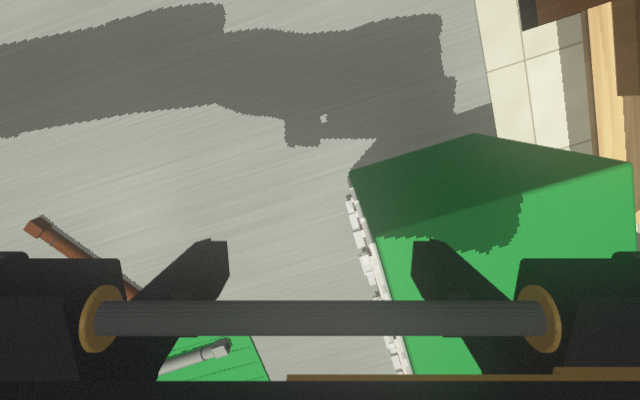

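The top view shows three stems on the mat, at about (207,165), (208,196) and (208,224). The caliper is at (273,180), the tray at (356,182) and the rack at (420,195), with its label at (427,228).

```bash
python3 - <<'E'
from h import *
p=snapshot('top')
im=p['img'];cv2.imwrite('pics/c1.png',cv2.cvtColor(cv2.resize(im[130:260,165:300],None,fx=5.5,fy=4.6*1,interpolation=cv2.INTER_CUBIC),cv2.COLOR_RGB2BGR)[:600])
cv2.imwrite('pics/c2.png',cv2.cvtColor(cv2.resize(im[130:260,325:455],None,fx=4.6,fy=4.6,interpolation=cv2.INTER_CUBIC),cv2.COLOR_RGB2BGR)[:600])
qs=['stem_thick','stem_medium','stem_thin','caliper','anvil','rest','tab','sprung_jaw','rack','bay_thick','bay_medium','bay_thin','label','scanner','window','tray_floor']
zs=[.018,.015,.012,0,0,.046,.08,0,0,.03,.03,.03,.031,.006,.015,.006]
for q,z in zip(qs,zs):
    for r in tip_of(p,q)[:3]:
        u,v=r['pixel'];print(q,round(r['confidence'],2),np.round(r['pixel'],1),np.round(w(p,u,v,z),4))
s=snapshot('scene')
print('scene')
for q,z in zip(qs,zs):
    for r in tip_of(s,q)[:2]:
        u,v=r['pixel'];print(q,round(r['confidence'],2),np.round(r['pixel'],1),np.round(w(s,u,v,z),4))
E
```

```text
stem_thick 0.65 [209.4 168.3] [0.5613 0.3333 0.018 ]
stem_thick 0.28 [422.8 207.3] [ 0.4438 -0.3449  0.018 ]
stem_medium 0.58 [207.  193.6] [0.4799 0.3377 0.015 ]
stem_thin 0.73 [222.7 275.2] [0.2257 0.2778 0.012 ]
stem_thin 0.53 [208.6 222.8] [0.3875 0.3289 0.012 ]
caliper 0.62 [271.9 176.8] [0.5401 0.1355 0.    ]
anvil 0.65 [277.  154.1] [0.6157 0.1209 0.    ]
anvil 0.35 [207.4 125.7] [0.7083 0.3507 0.    ]
rest 0.85 [272.1 165.3] [0.5669 0.1317 0.046 ]
tab 0.75 [270.8 183.4] [0.5021 0.1312 0.08  ]
tab 0.73 [210.5 191.1] [0.4761 0.3125 0.08  ]
sprung_jaw 0.64 [210.4 196.2] [0.4743 0.3299 0.    ]
sprung_jaw 0.57 [274.6 167.2] [0.5719 0.1276 0.    ]
rack 0.95 [416.6 194.4] [ 0.4883 -0.3304  0.    ]
rack 0.69 [426.3 208.3] [ 0.4435 -0.3604  0.    ]
rack 0.55 [272.8 180.2] [0.529  0.1324 0.    ]
bay_thick 0.91 [422.6 206.5] [ 0.4445 -0.3414  0.03  ]
bay_medium 0.69 [419.8 185.5] [ 0.5115 -0.3343  0.03  ]
bay_thin 0.62 [273.2 166.9] [0.5656 0.1296 0.03  ]
bay_thin 0.59 [413.6 159.3] [ 0.5964 -0.3167  0.03  ]
label 0.63 [426.8 230.5] [ 0.369  -0.3522  0.031 ]
label 0.62 [205.8 125.5] [0.
[... 722 characters left out ...]
 0.1332 0.    ]
sprung_jaw 0.48 [424.6 263. ] [0.3778 0.3339 0.    ]
rack 0.97 [263.6 171.3] [ 0.4946 -0.3119 -0.    ]
rack 0.37 [283.8 199.2] [ 0.5253 -0.1387  0.    ]
bay_thick 0.73 [271.1 153.6] [ 0.4363 -0.3497  0.03  ]
bay_thick 0.62 [254.8 164.7] [ 0.5175 -0.3269  0.03  ]
bay_medium 0.81 [255.4 165.3] [ 0.5177 -0.3225  0.03  ]
bay_thin 0.6 [241.  173.1] [ 0.5794 -0.3137  0.03  ]
label 0.81 [285.5 147.5] [ 0.375 -0.349  0.031]
scanner 0.71 [283.6 200.4] [ 0.5329 -0.1276  0.006 ]
scanner 0.57 [326.2 141.6] [ 0.2123 -0.3188  0.006 ]
window 0.7 [315.8 149.6] [ 0.2838 -0.2883  0.015 ]
window 0.67 [268.7 206.9] [ 0.5926 -0.1205  0.015 ]
tray_floor 0.58 [283.3 196.5] [ 0.5226 -0.1448  0.006 ]
```

View pics/c1.png

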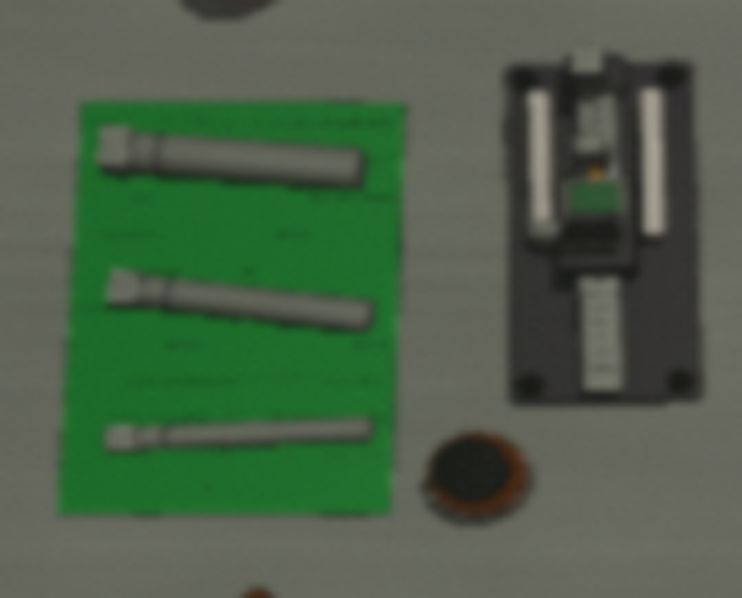

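View pics/c2.png

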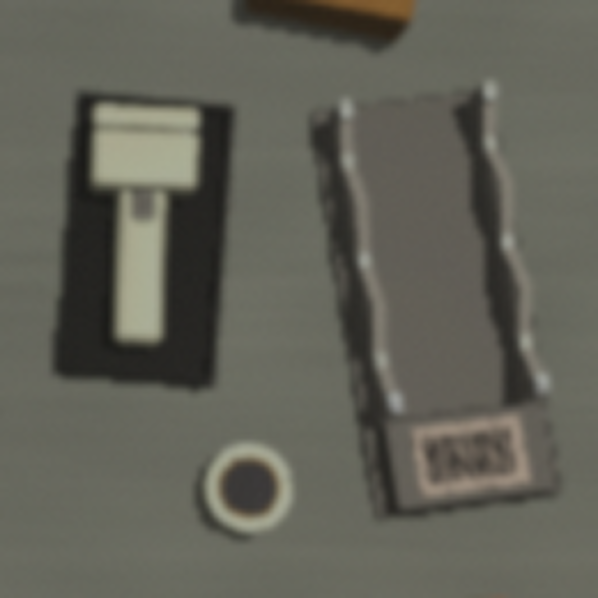

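Emit:
{"name": "carry_out", "arguments": {
  "linear": [
    [0.0, 0.0, 0.04],
    [0.03, -0.03, 0.08],
    [0.06, -0.06, 0.1],
    [0.1, -0.09, 0.1],
    [0.14, -0.12, 0.1],
    [0.17, -0.14, 0.1],
    [0.2, -0.17, 0.1],
    [0.23, -0.2, 0.1]
  ],
  "roll": [-0.1, -0.22, -0.34, -0.46, -0.58, -0.7, -0.82, -0.94]
}}

```text
clock: 2.52
tool_pos: [0.3958, 0.4166, 0.358]
eef_rot: [0.585, 0.811, 0.001, 0.0]
contact_force: [0.4, 1.5, -0.1]
opening: 0.999
```

Emit:
{"name": "carry_out", "arguments": {
  "linear": [
    [0.02, -0.02, 0.0],
    [0.04, -0.03, 0.0],
    [0.06, -0.04, 0.0],
    [0.06, -0.04, 0.0]
  ],
  "roll": [-0.12, -0.24, -0.33, -0.33]
}}

```text
clock: 2.85
tool_pos: [0.4605, 0.3726, 0.3582]
eef_rot: [0.714, 0.7, 0.001, 0.002]
contact_force: [1.1, -0.6, 0.5]
opening: 1.004
```

```bash
python3 - <<'E'
from h import *
p=snapshot('wrist');save(p,'w1');s=status.get_state();print(s['tool_pos'],s['eef_rot'],s['q'],s['contact_force'],s['clock'])
print(np.round(p['world_from_camera'],3).tolist())
E
```

```text
[0.45798252 0.37458373 0.35803385] [0.711759   0.70242254 0.0007677  0.00105256] [-0.85814215  0.54020089  0.16091468  1.54448362 -0.09215045  1.06277275
 -0.6882415 ] [-0.89994838 -0.05818632 -0.9906326 ] 2.9
[[1.0, -0.02, -0.001, 0.461], [-0.02, -0.96, -0.28, 0.443], [0.005, 0.279, -0.96, 0.485], [0.0, 0.0, 0.0, 1.0]]
```

View pics/w1.png

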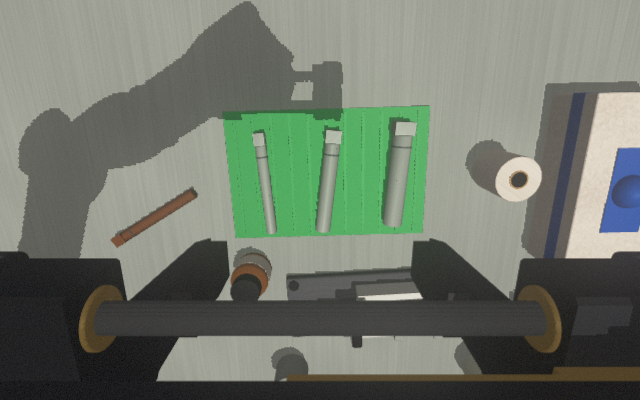

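The wrist view shows the three stems on the mat at about (264,180), (328,180) and (400,175), all with their tangs at the top (+y). The jar is at (250,280) and the caliper edge at about (355,290).

```bash
cat >> h.py <<'E'
def stems(p,box=(0.33,0.66,0.22,0.46),show=True):
    c=cloud(p);x,y,z=c[...,0],c[...,1],c[...,2]
    hsv=cv2.cvtColor(p['img'],cv2.COLOR_RGB2HSV)
    m=(x>box[0])&(x<box[1])&(y>box[2])&(y<box[3])&(z>0.009)&(z<0.06)&(hsv[...,1]<70)
    n,l,st,_=cv2.connectedComponentsWithStats(m.astype(np.uint8))
    out=[]
    for i in range(1,n):
        if st[i,4]<150: continue
        q=c[l==i];r=cv2.minAreaRect((q[:,:2]*1000).astype(np.float32))
        (cx,cy),(a,b),_=r
        pts=cv2.boxPoints(r);e=pts[1]-pts[0];f=pts[2]-pts[1]
        L=e if np.hypot(*e)>np.hypot(*f) else f
        L=L/np.hypot(*L);L=L*np.sign(L[1]) 
        out.append((cx/1000,cy/1000,max(a,b),min(a,b),np.degrees(np.arctan2(L[1],L[0])),np.percentile(q[:,2],95)))
        if show: print('c %.4f %.4f len %.0f wid %.0f ang %.1f top %.4f'%out[-1],st[i,4])
    return out
E
python3 - <<'E'
from h import *
p=snapshot('wrist');stems(p)
p=snapshot('top');stems(p)
s=status.get_state();print(s['tool_pos'],s['clock'])
E
```

```text
c 0.5712 0.3431 len 150 wid 29 ang 85.6 top 0.0326 2125
c 0.4722 0.3336 len 150 wid 22 ang 83.2 top 0.0266 1516
c 0.3813 0.3308 len 150 wid 16 ang 93.8 top 0.0207 1097
c 0.5739 0.3414 len 149 wid 27 ang 86.6 top 0.0351 381
c 0.4747 0.3321 len 149 wid 21 ang 83.4 top 0.0295 284
c 0.3836 0.3309 len 147 wid 15 ang 94.1 top 0.0223 209
[0.45502467 0.37717881 0.35785851] 3.0
```

Emit:
{"name": "carry_out", "arguments": {
  "linear": [
    [0.02, -0.03, 0.0],
    [0.04, -0.07, 0.0],
    [0.06, -0.1, 0.0],
    [0.08, -0.13, 0.0],
    [0.1, -0.16, 0.0],
    [0.1, -0.17, 0.0],
    [0.1, -0.17, 0.0],
    [0.1, -0.17, 0.0]
  ],
  "roll": [0, 0, 0, 0, 0, 0, 0, 0]
}}

```text
clock: 3.67
tool_pos: [0.5539, 0.2089, 0.3578]
eef_rot: [0.709, 0.705, 0.001, -0.001]
contact_force: [0.1, 0.6, 0.4]
opening: 1.001
```

```bash
python3 - <<'E'
from h import *
p=snapshot('wrist');save(p,'w2');np.savez('w2.npz',**{k:p[k] for k in ['img','range_z','fx','fy','cx','cy','world_from_camera']})
zs=dict(caliper=0,anvil=0,rest=.046,tab=.08,sprung_jaw=0)
for q,z in zs.items():
    for r in tip_of(p,q)[:2]:
        u,v=r['pixel'];print(q,round(r['confidence'],2),np.round(r['pixel'],1),np.round(w(p,u,v,z),4))
s=status.get_state();print(s['tool_pos'],s['q'],s['clock'])
E
```

```text
caliper 0.9 [302.3 207.4] [0.5258 0.1282 0.    ]
caliper 0.36 [304.4 353.4] [ 0.5244 -0.1383  0.    ]
anvil 0.58 [360.4 206.1] [0.6142 0.1299 0.    ]
rest 0.97 [331.7 214.7] [0.569  0.1317 0.046 ]
tab 0.97 [284.  228.6] [0.5061 0.1244 0.08  ]
sprung_jaw 0.61 [333.8 209.3] [0.5738 0.1249 0.    ]
[0.55430196 0.20892706 0.35782523] [-0.52867111  0.54200547  0.15730202  1.54116491 -0.09450485  1.06548015
 -0.35155789] 3.9667
```

View pics/w2.png

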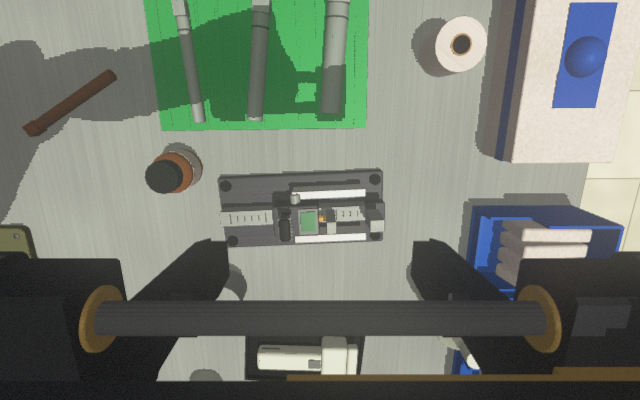

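Emit:
{"name": "carry_out", "arguments": {
  "linear": [
    [-0.01, -0.03, 0.0],
    [-0.02, -0.07, 0.0],
    [-0.03, -0.11, 0.0],
    [-0.04, -0.15, 0.0],
    [-0.05, -0.19, 0.0],
    [-0.06, -0.23, 0.0],
    [-0.06, -0.27, 0.0],
    [-0.06, -0.31, 0.0]
  ],
  "roll": [0, 0, 0, 0, 0, 0, 0, 0]
}}

```text
clock: 4.63
tool_pos: [0.4937, -0.102, 0.3582]
eef_rot: [0.708, 0.706, 0.001, -0.001]
contact_force: [1.2, -0.4, 0.2]
opening: 0.998
```

Emit:
{"name": "carry_out", "arguments": {
  "linear": [
    [0, -0.04, 0.0],
    [0, -0.08, 0.0],
    [0, -0.12, 0.0],
    [0, -0.15, 0.0],
    [0, -0.15, 0.0],
    [0, -0.15, 0.0]
  ],
  "roll": [0, 0, 0, 0, 0, 0]
}}

```text
clock: 5.13
tool_pos: [0.4934, -0.2534, 0.3581]
eef_rot: [0.709, 0.705, 0.001, -0.001]
contact_force: [0.5, 0.2, -0.2]
opening: 0.997
```

```bash
python3 - <<'E'
from h import *
p=snapshot('wrist');save(p,'w3');np.savez('w3.npz',**{k:p[k] for k in ['img','range_z','fx','fy','cx','cy','world_from_camera']})
zs=dict(rack=0,bay_thick=.03,bay_medium=.03,bay_thin=.03,label=.031,tray_floor=.006,scanner=.006,window=.015)
for q,z in zs.items():
    for r in tip_of(p,q)[:2]:
        u,v=r['pixel'];print(q,round(r['confidence'],2),np.round(r['pixel'],1),np.round(w(p,u,v,z),4))
s=status.get_state();print(s['tool_pos'],s['q'],s['clock'])
E
```

```text
rack 0.84 [311.8 204.8] [ 0.4802 -0.3305  0.    ]
bay_thick 0.93 [283.  222.5] [ 0.4389 -0.348   0.03  ]
bay_thick 0.42 [342.6  67.8] [ 0.5224 -0.139   0.03  ]
bay_medium 0.64 [330.2 213. ] [ 0.5073 -0.3338  0.03  ]
bay_thin 0.74 [381.6 203. ] [ 0.5804 -0.3192  0.03  ]
label 0.63 [235.3 227.2] [ 0.3696 -0.3545  0.031 ]
tray_floor 0.89 [342.6  64.6] [ 0.5239 -0.1327  0.006 ]
scanner 0.96 [339.4  62. ] [ 0.5196 -0.1295  0.006 ]
scanner 0.92 [121.8 219.8] [ 0.1909 -0.351   0.006 ]
window 0.85 [403.9  65.5] [ 0.604  -0.1352  0.015 ]
window 0.7 [168.1 212. ] [ 0.2674 -0.336   0.015 ]
[ 0.49389166 -0.25126142  0.35834565] [ 0.26951567  0.48484604  0.19286376  1.65344094 -0.10805808  1.01433064
  0.49712201] 5.5833
```

View pics/w3.png

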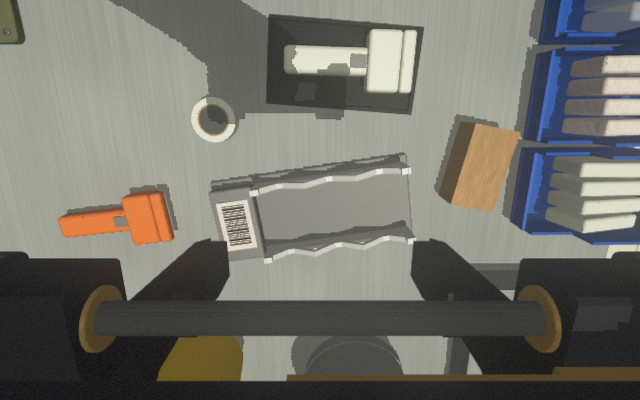

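```bash
python3 - <<'E'
from h import *
def L(n): return dict(np.load(n))
p=L('w2.npz');c=cloud(p);x,y,z=c[...,0],c[...,1],c[...,2]
def rect(m,name):
    q=c[m];r=cv2.minAreaRect((q[:,:2]*1000).astype(np.float32));b=cv2.boxPoints(r);e=b[1]-b[0];f=b[2]-b[1]
    M=e if np.hypot(*e)>np.hypot(*f) else f
    a=np.degrees(np.arctan2(M[1],M[0]));a=(a+90)%180-90
    print(name,np.round(r[0],1),np.round(r[1],1),'ang %.2f'%a,'z med %.4f'%np.median(q[:,2]),m.sum())
    return r,a
box=(x>.37)&(x<.7)&(y>.05)&(y<.2)
rect(box&(z>.009)&(z<.02),'plate')
rest=box&(z>.040)&(z<.050)
n,l,st,_=cv2.connectedComponentsWithStats(rest.astype(np.uint8))
for i in range(1,n):
    if st[i,4]>30: rect(l==i,'z46 %d'%i)
for lo,hi in [(.058,.066),(.084,.1)]:
    n,l,st,_=cv2.connectedComponentsWithStats((box&(z>lo)&(z<hi)).astype(np.uint8))
    for i in range(1,n):
        if st[i,4]>12: rect(l==i,'z%.3f'%lo)
# height map
for xx in np.arange(.40,.66,.01):
    mm=box&(abs(x-xx)<.004)&(abs(y-(.13+.035*(xx-.53)))<.006); print('%.2f'%xx,np.round(np.median(z[mm]),3) if mm.any() else None,end='; ')
print()
p=L('w3.npz');c=cloud(p);x,y,z=c[...,0],c[...,1],c[...,2]
box=(x>.3)&(x<.66)&(y>-.45)&(y<-.22)
rect(box&(z>.004)&(z<.062),'rack')
rect(box&(z>.004)&(z<.012),'rackplate')
rect(box&(z>.027)&(z<.035)&(x<.42),'block')
cr=box&(z>.051)&(z<.06)
n,l,st,_=cv2.connectedComponentsWithStats(cr.astype(np.uint8))
for i in range(1,n):
    if st[i,4]>3: print('crest',np.round(c[l==i].mean(0),4),st[i,4])
box=(x>.38)&(x<.68)&(y>-.21)&(y<-.05)
rect(box&(z>.004)&(z<.05),'tray')
hs=cv2.cvtColor(p['img'],cv2.COLOR_RGB2HSV)
rect(box&(z>.022)&(z<.05),'scanner')
rect(box&(z>.037)&(z<.05),'schead')
rect(box&(z>.024)&(z<.036),'schandle')
E
```

```text
plate [509.6 136.7] [269.9 131.6] ang 1.09 z med 0.0140 5691
z46 1 [376. 185.] [29.2  7.6] ang 79.76 z med 0.0467 123
z46 2 [551.2 158.2] [124.7  17.2] ang 2.54 z med 0.0458 662
z46 4 [628.6 134. ] [27.3 32. ] ang -88.60 z med 0.0456 214
z46 17 [566.7  98.2] [99.6 11.3] ang 2.07 z med 0.0458 531
z0.058 [372.6 190.8] [17.7  2.8] ang 88.19 z med 0.0615 33
z0.058 [519.6 128.2] [61.7 44.3] ang 2.55 z med 0.0626 1000
z0.058 [623.8 140.4] [16.9  1.1] ang 3.10 z med 0.0622 25
z0.058 [566.2 137.9] [10.7  0.9] ang 3.50 z med 0.0613 17
z0.084 [507.6 127.7] [15.5 30.4] ang -87.72 z med 0.0941 305
z0.084 [623.5 132.8] [17.2 16.3] ang 1.62 z med 0.0917 206
z0.084 [566.1 130.3] [11.5 16.1] ang -89.96 z med 0.0918 131
0.40 0.0; 0.41 0.039; 0.42 0.038; 0.43 0.038; 0.44 0.038; 0.45 0.038; 0.46 0.038; 0.47 0.038; 0.48 0.038; 0.49 0.062; 0.50 0.094; 0.51 0.095; 0.52 0.062; 0.53 0.066; 0.54 0.065; 0.55 0.06; 0.56 0.056; 0.57 0.092; 0.58 0.038; 0.59 0.038; 0.60 0.038; 0.61 0.038; 0.62 0.092; 0.63 0.092; 0.64 0.046; 0.65 -0.0; 
rack [ 477.  -300.3] [290.1 201. ] ang 8.10 z med 0.0088 16778
rackplate [ 477.7 -299.6] [289.8 193.1] ang 10.21 z med 0.0079 9899
block [ 383.6 -349.4] [ 85.9 109.6] ang -81.35 z med 0.0302 2894
crest [ 0.6054 -0.2672  0.0537] 62
crest [ 0.5394 -0.277   0.0528] 46
crest [ 0.4701 -0.2869  0.0528] 47
crest [ 0.404  -0.2963  0.054 ] 60
crest [ 0.6188 -0.3659  0.0536] 50
crest [ 0.5535 -0.3761  0.0529] 36
crest [ 0.4845 -0.3856  0.0528] 40
crest [ 0.4182 -0.3951  0.0537] 54
tray [ 523.1 -134.5] [110.2 200.5] ang -4.64 z med 0.0114 13258
scanner [ 529.4 -130. ] [ 74.3 163.3] ang -1.96 z med 0.0374 5369
schead [ 581.3 -131.9] [73.  57.8] ang 87.69 z med 0.0394 2751
schandle [ 529.4 -130. ] [ 74.3 163.3] ang -1.96 z med 0.0315 2500
```

```bash
python3 - <<'E'
from h import *
for n,(a,b,c,d) in dict(w2=(160,260,200,400),w3=(140,270,190,430)).items():
    im=np.load(n+'.npz')['img'][a:b,c:d];cv2.imwrite('pics/z%s.png'%n,cv2.cvtColor(cv2.resize(im,None,fx=3.3,fy=3.3,interpolation=cv2.INTER_CUBIC),cv2.COLOR_RGB2BGR))
E
```

```text
(no output)
```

View pics/zw2.png

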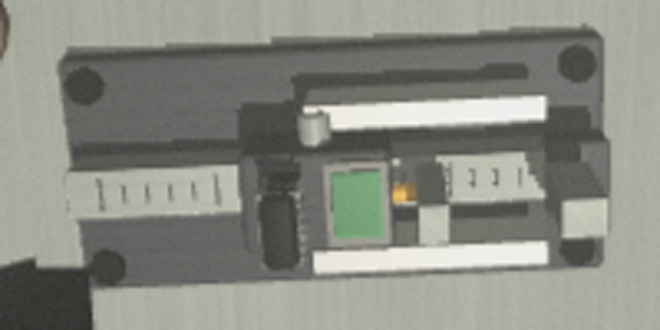

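The caliper and rack geometry agree with the listed dimensions to about 1–2 mm. The caliper is turned 2.3° and the rack 8.2°. Next I'll go to the tab and open the carriage.

Emit:
{"name": "carry_out", "arguments": {
  "linear": [
    [0.002, 0.03, 0.0],
    [0.004, 0.07, 0.0],
    [0.006, 0.11, 0.0],
    [0.008, 0.15, 0.0],
    [0.01, 0.19, 0.0],
    [0.012, 0.23, -0.01],
    [0.014, 0.27, -0.03],
    [0.014, 0.31, -0.06]
  ],
  "roll": [0, 0, 0, 0, 0.01, 0.02, 0.04, 0.04],
  "gripper": 0.45,
  "grip_force": 20
}}

```text
clock: 6.25
tool_pos: [0.5091, 0.0527, 0.3061]
eef_rot: [0.692, 0.722, 0.003, 0.0]
contact_force: [1.0, 0.8, -0.6]
opening: 0.454
```

Emit:
{"name": "carry_out", "arguments": {
  "linear": [
    [0, 0.03, -0.03],
    [0, 0.06, -0.06],
    [0, 0.069, -0.09],
    [0, 0.069, -0.12],
    [0, 0.069, -0.15],
    [0, 0.069, -0.15],
    [0, 0.069, -0.15]
  ],
  "roll": [0, 0, 0, 0, 0, 0, 0]
}}

```text
clock: 6.83
tool_pos: [0.5084, 0.1216, 0.1554]
eef_rot: [0.692, 0.722, 0.002, -0.0]
contact_force: [0.2, -0.3, 0.8]
opening: 0.45
```

```bash
cat >> h.py <<'E'
def st():
    s=status.get_state();x,y,_,_=s['eef_rot'];a=np.degrees(2*np.arctan2(y,x))  # tool x angle
    a=(a-90+180)%360-180
    a=np.degrees(np.arctan2(2*x*y*0+ (y*y-x*x),2*x*y))
    print('t %.2f pos'%s['clock'],np.round(s['tool_pos'],4),'yang %.2f'%a,'F',np.round(s['contact_force'],1),'op %.3f'%s['opening'],'q7 %.2f'%s['q'][6]);return s
E
python3 - <<'E'
from h import *
p=snapshot('wrist');save(p,'w4');st()
c=cloud(p);x,y,z=c[...,0],c[...,1],c[...,2]
m=(z>.088)&(z<.1)&(x>.47)&(x<.65)&(y>.1)&(y<.16)
n,l,s,_=cv2.connectedComponentsWithStats(m.astype(np.uint8))
for i in range(1,n):
    if s[i,4]>40:
        q=c[l==i];print(np.round(q.mean(0),4),np.round(q.min(0),4),np.round(q.max(0),4),s[i])
E
```

```text
t 6.88 pos [0.5095 0.1216 0.1568] yang 2.38 F [ 0.2 -0.2  0.5] op 0.449 q7 -0.14
[0.5076 0.129  0.0939] [0.4993 0.1119 0.0887] [0.5157 0.1431 0.0965] [ 307  190   27   49 1225]
[0.566  0.1309 0.0916] [0.5601 0.122  0.0881] [0.5729 0.1384 0.0936] [406 201  23  26 542]
[0.6231 0.1332 0.0915] [0.6144 0.1245 0.088 ] [0.6335 0.141  0.0937] [494 200  36  27 840]
```

View pics/w4.png

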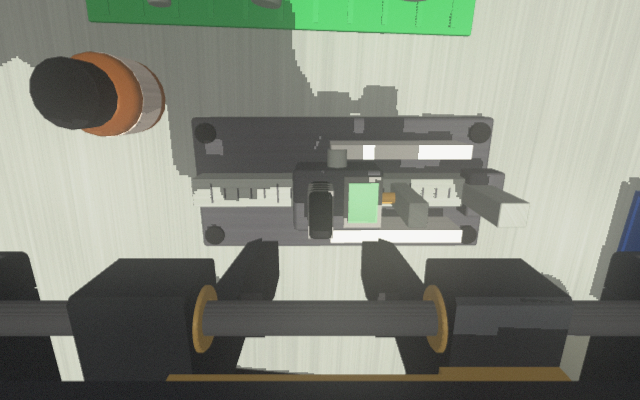

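The tab is at (320,212), the sprung jaw at about (415,210) and the anvil at (512,212). The fingers straddle the tab.

Emit:
{"name": "carry_out", "arguments": {
  "linear": [
    [-0.002, 0.006, -0.02],
    [-0.002, 0.006, -0.04],
    [-0.002, 0.006, -0.06],
    [-0.002, 0.006, -0.068],
    [-0.002, 0.006, -0.068],
    [-0.002, 0.006, -0.068]
  ],
  "roll": [0, 0, 0, 0, 0, 0]
}}

```text
clock: 7.38
tool_pos: [0.5085, 0.1276, 0.0902]
eef_rot: [0.692, 0.721, 0.004, 0.001]
contact_force: [0.4, 0.2, 0.4]
opening: 0.45
```

Emit:
{"name": "carry_out", "arguments": {
  "linear": [
    [0, 0, 0],
    [0, 0, 0],
    [0, 0, 0],
    [0, 0, 0],
    [0, 0, 0],
    [0, 0, 0]
  ],
  "roll": [0, 0, 0, 0, 0, 0],
  "gripper": 0.0
}}

```text
clock: 7.88
tool_pos: [0.5086, 0.1277, 0.0908]
eef_rot: [0.692, 0.721, 0.005, 0.001]
contact_force: [-0.4, 0.6, 6.4]
opening: 0.157
```

```bash
python3 - <<'E'
from h import *
p=snapshot('wrist');save(p,'w5');st()
E
```

```text
t 7.93 pos [0.5086 0.1277 0.0908] yang 2.36 F [-0.2 -0.   6.8] op 0.157 q7 -0.13
```

View pics/w5.png

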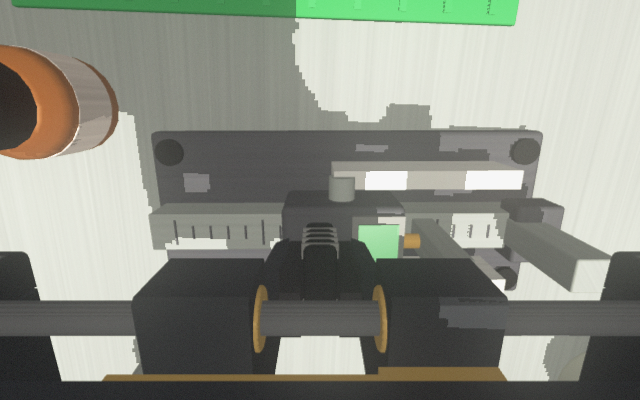

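Emit:
{"name": "carry_out", "arguments": {
  "linear": [
    [-0.005, 0, 0],
    [-0.012, -0.0005, 0],
    [-0.019, -0.001, 0],
    [-0.026, -0.001, 0],
    [-0.033, -0.0015, 0],
    [-0.039, -0.0018, 0],
    [-0.044, -0.0018, 0],
    [-0.044, -0.0018, 0]
  ],
  "roll": [0, 0, 0, 0, 0, 0, 0, 0]
}}

```text
clock: 8.6
tool_pos: [0.4676, 0.1259, 0.0909]
eef_rot: [0.693, 0.721, 0.007, 0.004]
contact_force: [6.5, 0.2, -5.1]
opening: 0.161
```

```bash
python3 - <<'E'
from h import *
p=snapshot('wrist');save(p,'w6');st()
E
```

```text
t 8.65 pos [0.4676 0.1259 0.0909] yang 2.31 F [ 6.  -0.7 -5.4] op 0.152 q7 -0.14
```

View pics/w6.png

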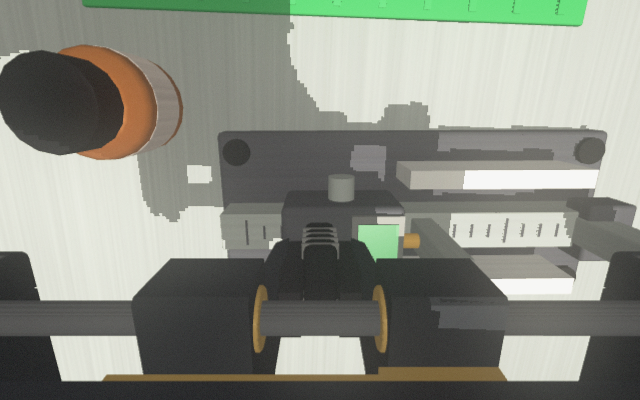

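Emit:
{"name": "carry_out", "arguments": {
  "linear": [
    [0, 0, 0],
    [0, 0, 0],
    [0, 0, 0],
    [0, 0, 0.02],
    [0, 0, 0.05],
    [0, 0, 0.08],
    [0, 0, 0.11],
    [0, 0, 0.13]
  ],
  "roll": [0, 0, 0, 0, 0, 0, 0, 0],
  "gripper": 0.4
}}

```text
clock: 9.32
tool_pos: [0.4675, 0.126, 0.2232]
eef_rot: [0.693, 0.721, 0.008, 0.004]
contact_force: [-0.1, 0.2, -0.4]
opening: 0.402
```

Emit:
{"name": "carry_out", "arguments": {
  "linear": [
    [0.01, 0.03, 0],
    [0.03, 0.06, 0],
    [0.05, 0.09, 0],
    [0.07, 0.125, 0],
    [0.09, 0.16, 0],
    [0.1, 0.2, 0],
    [0.105, 0.235, 0],
    [0.105, 0.239, 0]
  ],
  "roll": [-0.02, -0.04, -0.06, -0.08, -0.11, -0.115, -0.117, -0.117],
  "gripper": 0.6
}}

```text
clock: 9.98
tool_pos: [0.5703, 0.3744, 0.2221]
eef_rot: [0.731, 0.683, 0.009, 0.001]
contact_force: [-0.5, 0.9, -0.2]
opening: 0.603
```

```bash
python3 - <<'E'
from h import *
p=snapshot('wrist');save(p,'w7');st();stems(p)
E
```

```text
t 10.03 pos [0.5701 0.3713 0.222 ] yang -3.95 F [-0.1  1.1  0. ] op 0.602 q7 -0.54
c 0.5719 0.3430 len 150 wid 27 ang 85.6 top 0.0324 3754
c 0.4746 0.3520 len 113 wid 22 ang 82.7 top 0.0265 2099
c 0.3809 0.3511 len 110 wid 17 ang 94.6 top 0.0205 1762
```

View pics/w7.png

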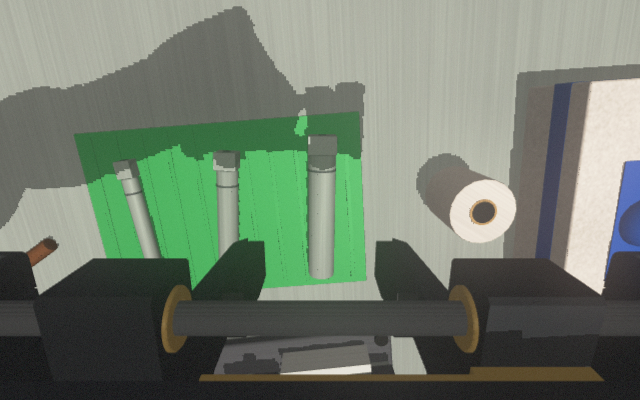

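The thick stem is at (321,205), between the fingers. The paper roll at (480,210) is near the gripper body, so I'll check its clearance.

```bash
python3 - <<'E'
from h import *
p=snapshot('wrist');st()
c=cloud(p);x,y,z=c[...,0],c[...,1],c[...,2]
m=(x>.64)&(x<.76)&(y>.28)&(y<.42)&(z>.06)&(z<.08)
q=c[m];print(q.min(0),q.max(0),np.median(q[:,2]))
E
```

```text
t 10.08 pos [0.5708 0.3674 0.2221] yang -4.14 F [-0.2 -0.9 -0.2] op 0.604 q7 -0.54
[0.68408947 0.31488435 0.06000404] [0.74402931 0.37488559 0.07274042] 0.06983734861860397
```

Emit:
{"name": "carry_out", "arguments": {
  "linear": [
    [0.001, -0.001, -0.03],
    [0.002, -0.002, -0.065],
    [0.003, -0.002, -0.1],
    [0.003, -0.002, -0.135],
    [0.003, -0.002, -0.165],
    [0.003, -0.002, -0.185],
    [0.003, -0.002, -0.195],
    [0.003, -0.002, -0.195]
  ],
  "roll": [0, -0.005, -0.005, -0.005, -0.005, -0.005, -0.005, -0.005]
}}

```text
clock: 10.75
tool_pos: [0.5729, 0.3624, 0.0257]
eef_rot: [0.735, 0.679, 0.004, 0.004]
contact_force: [-0.9, 0.2, 0.3]
opening: 0.6
```

Emit:
{"name": "carry_out", "arguments": {
  "linear": [
    [0, 0, 0],
    [0, 0, 0],
    [0, 0, 0],
    [0, 0, 0],
    [0, 0, 0],
    [0, 0, 0]
  ],
  "roll": [0, 0, 0, 0, 0, 0],
  "gripper": 0.0,
  "grip_force": 35
}}

```text
clock: 11.25
tool_pos: [0.5736, 0.3624, 0.0268]
eef_rot: [0.735, 0.678, 0.005, 0.004]
contact_force: [-1.2, -1.2, 6.0]
opening: 0.309
```

Emit:
{"name": "carry_out", "arguments": {
  "linear": [
    [0, 0, 0.01],
    [0, 0, 0.03],
    [0, 0, 0.06],
    [0, 0, 0.09],
    [0, 0, 0.12],
    [0, 0, 0.13],
    [0, 0, 0.13]
  ],
  "roll": [0, 0, 0, 0, 0, 0, 0]
}}

```text
clock: 11.83
tool_pos: [0.5752, 0.3635, 0.1603]
eef_rot: [0.735, 0.679, 0.008, 0.004]
contact_force: [1.1, -0.3, -2.0]
opening: 0.308
```

```bash
cat >> h.py <<'E'
def held(p,s,D):
    # axis/tang location of held stem in tool frame from wrist cloud
    c=cloud(p);T=s['tool_pos'];x,y=s['eef_rot'][:2]
    ty=np.array([2*x*y,y*y-x*x]);tx=np.array([x*x-y*y,2*x*y])
    d=c[...,:2]-T[:2];b=d@tx;a=d@ty;z=c[...,2]-T[2]
    m=(abs(a)<D/2+.006)&(z>-.06)&(z<.04)&(b>-.12)&(b<.14)
    hs=cv2.cvtColor(p['img'],cv2.COLOR_RGB2HSV); m&=~((hs[...,1]>70))
    return a,b,z,m
E
python3 - <<'E'
from h import *
p=snapshot('wrist');save(p,'w8');s=st()
a,b,z,m=held(p,s,.028)
for lo in np.arange(.01,.1,.01):
    k=m&(b>=lo)&(b<lo+.01)
    if k.sum()>5: print('b %.3f a %.4f..%.4f ztop %.4f n%d'%(lo,np.percentile(a[k],2),np.percentile(a[k],98),np.percentile(z[k],95),k.sum()))
print('bmax',np.percentile(b[m],99.5))
E
```

```text
t 11.88 pos [0.5738 0.3628 0.1578] yang -4.54 F [ 0.5  0.2 -1.8] op 0.306 q7 -0.53
b 0.010 a -0.0121..0.0131 ztop 0.0079 n1398
b 0.020 a -0.0122..0.0132 ztop 0.0081 n1506
b 0.030 a -0.0121..0.0130 ztop 0.0083 n1502
b 0.040 a -0.0129..0.0137 ztop 0.0089 n1946
b 0.050 a -0.0127..0.0135 ztop 0.0088 n1726
bmax 0.05628105867124827
```

View pics/w8.png

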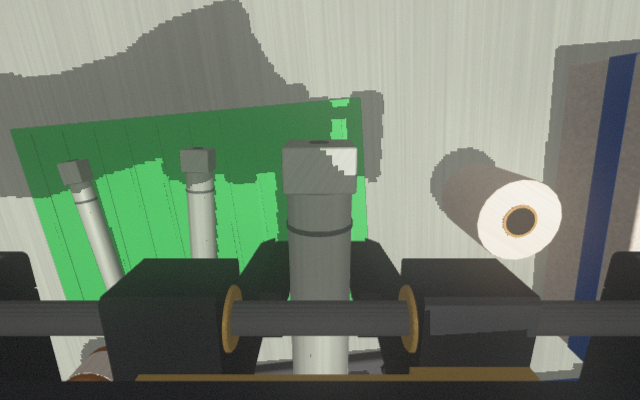

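The thick stem is held level, with its tang at the top (320,165).

Emit:
{"name": "carry_out", "arguments": {
  "linear": [
    [0, -0.025, 0],
    [-0.001, -0.06, 0],
    [-0.002, -0.1, 0],
    [-0.003, -0.14, 0],
    [-0.0035, -0.175, 0],
    [-0.0035, -0.2, 0],
    [-0.0035, -0.212, 0],
    [-0.0035, -0.213, 0]
  ],
  "roll": [0.01, 0.03, 0.05, 0.07, 0.09, 0.11, 0.12, 0.12]
}}

```text
clock: 12.55
tool_pos: [0.5694, 0.1459, 0.1563]
eef_rot: [0.694, 0.72, 0.004, 0.003]
contact_force: [0.2, -1.3, -1.2]
opening: 0.31
```

Emit:
{"name": "carry_out", "arguments": {
  "linear": [
    [0, 0, -0.01],
    [0, 0, -0.03],
    [0, 0, -0.05],
    [0, 0, -0.05],
    [0, 0, -0.05]
  ],
  "roll": [0, 0, 0, 0, 0]
}}

```text
clock: 12.97
tool_pos: [0.568, 0.1484, 0.1045]
eef_rot: [0.693, 0.721, 0.003, 0.002]
contact_force: [0.6, 0.4, -0.4]
opening: 0.312
```

```bash
python3 - <<'E'
from h import *
p=snapshot('wrist');save(p,'w9');s=st()
E
```

```text
t 13.02 pos [0.5691 0.148  0.1057] yang 2.20 F [ 0.4 -0.6 -0.6] op 0.307 q7 -0.15
```

View pics/w9.png

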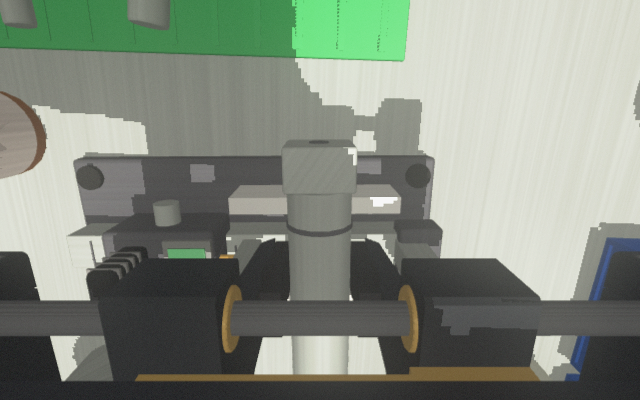

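Emit:
{"name": "carry_out", "arguments": {
  "linear": [
    [0.001, 0.001, -0.01],
    [0.001, 0.002, -0.02],
    [0.001, 0.002, -0.03],
    [0.001, 0.002, -0.034],
    [0.001, 0.002, -0.036],
    [0.001, 0.002, -0.037],
    [0.001, 0.002, -0.037]
  ],
  "roll": [0, 0, 0, 0, 0, 0, 0]
}}

```text
clock: 13.6
tool_pos: [0.5697, 0.1499, 0.0688]
eef_rot: [0.693, 0.72, 0.004, 0.002]
contact_force: [0.3, -0.0, -1.7]
opening: 0.308
```

```bash
python3 - <<'E'
from h import *
s=st()
E
```

```text
t 13.60 pos [0.5697 0.1499 0.0688] yang 2.19 F [ 0.3 -0.  -1.7] op 0.308 q7 -0.15
```

Lower a hair until it touches, then release gently and rise.

Emit:
{"name": "carry_out", "arguments": {
  "linear": [
    [0, 0, -0.001],
    [0, 0, -0.0015],
    [0, 0, -0.0015]
  ],
  "roll": [0, 0, 0]
}}

```text
clock: 13.85
tool_pos: [0.57, 0.1499, 0.0686]
eef_rot: [0.694, 0.72, 0.004, 0.003]
contact_force: [-2.5, -0.4, 8.1]
opening: 0.304
```

Emit:
{"name": "carry_out", "arguments": {
  "linear": [
    [0, 0, 0],
    [0, 0, 0],
    [0, 0, 0],
    [0, 0, 0],
    [0, 0, 0.01],
    [0, 0, 0.03],
    [0, 0, 0.06],
    [0, 0, 0.085]
  ],
  "roll": [0, 0, 0, 0, 0, 0, 0, 0],
  "gripper": 0.47
}}

```text
clock: 14.52
tool_pos: [0.57, 0.1498, 0.1551]
eef_rot: [0.694, 0.72, 0.004, 0.003]
contact_force: [0.4, -0.2, -0.2]
opening: 0.471
```

Emit:
{"name": "carry_out", "arguments": {
  "linear": [
    [-0.02, -0.005, 0],
    [-0.045, -0.01, 0],
    [-0.07, -0.02, 0],
    [-0.095, -0.024, 0],
    [-0.102, -0.024, 0],
    [-0.102, -0.024, 0]
  ],
  "roll": [0, 0, 0, 0, 0, 0],
  "gripper": 0.4
}}

```text
clock: 15.02
tool_pos: [0.4663, 0.1257, 0.1557]
eef_rot: [0.693, 0.72, 0.003, 0.002]
contact_force: [0.1, -0.5, -0.0]
opening: 0.398
```

```bash
python3 - <<'E'
from h import *
p=snapshot('wrist');save(p,'w10');s=st()
c=cloud(p);x,y,z=c[...,0],c[...,1],c[...,2]
m=(z>.068)&(z<.1)&(x>.43)&(x<.65)&(y>.05)&(y<.22)
n,l,ss,_=cv2.connectedComponentsWithStats(m.astype(np.uint8))
for i in range(1,n):
    if ss[i,4]>40:
        q=c[l==i];print(np.round(q.mean(0),4),np.round(np.percentile(q,1,0),4),np.round(np.percentile(q,99,0),4),ss[i])
E
```

```text
t 15.07 pos [0.4686 0.1262 0.1557] yang 2.19 F [ 1.1  0.2 -0.3] op 0.402 q7 -0.16
[0.5669 0.1582 0.0724] [0.553  0.0989 0.0682] [0.58   0.2046 0.0749] [ 451   95   64  163 5785]
[0.4666 0.1291 0.0919] [0.459  0.1116 0.0712] [0.4745 0.1411 0.0962] [ 308  191   26   57 1397]
[0.6205 0.1339 0.0854] [0.6144 0.1246 0.0685] [0.6325 0.1408 0.093 ] [ 538  199   58   36 1586]
[0.524  0.1301 0.0865] [0.5194 0.1206 0.0691] [0.5313 0.1366 0.0931] [399 200  30  36 880]
```

View pics/w10.png

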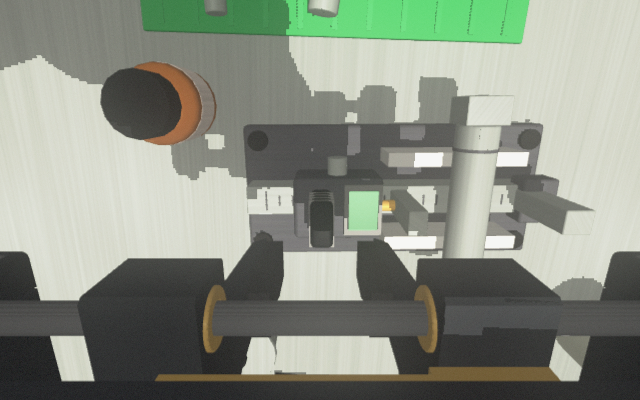

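The thick stem lies across the rests at (477,190), between the jaws; the tab is at (320,220). I'll grip the tab next.

Emit:
{"name": "carry_out", "arguments": {
  "linear": [
    [-0.001, 0.001, -0.02],
    [-0.001, 0.001, -0.04],
    [-0.001, 0.001, -0.06],
    [-0.001, 0.001, -0.066],
    [-0.001, 0.001, -0.066],
    [-0.001, 0.001, -0.066]
  ],
  "roll": [0, 0, 0, 0, 0, 0]
}}

```text
clock: 15.57
tool_pos: [0.4688, 0.1275, 0.0898]
eef_rot: [0.694, 0.72, 0.005, 0.003]
contact_force: [0.1, 0.2, 0.4]
opening: 0.399
```

Emit:
{"name": "carry_out", "arguments": {
  "linear": [
    [0, 0, 0],
    [0, 0, 0],
    [0, 0, 0],
    [0, 0, 0],
    [0, 0, 0]
  ],
  "roll": [0, 0, 0, 0, 0],
  "gripper": 0.0,
  "grip_force": 20
}}

```text
clock: 15.98
tool_pos: [0.4677, 0.1276, 0.0904]
eef_rot: [0.693, 0.721, 0.005, 0.002]
contact_force: [-2.9, 0.3, 7.4]
opening: 0.157
```

```bash
cat >>h.py <<'E'
def jaw(p,s,zlo=.086,zhi=.097):
    c=cloud(p);T=s['tool_pos'];x,y=s['eef_rot'][:2]
    ty=np.array([2*x*y,y*y-x*x]);tx=np.array([x*x-y*y,2*x*y])
    d=c[...,:2]-T[:2];b=d@tx;a=d@ty;z=c[...,2]
    m=(a>.03)&(a<.2)&(z>zlo)&(z<zhi)&(abs(b)<.03)
    n,l,ss,_=cv2.connectedComponentsWithStats(m.astype(np.uint8))
    for i in range(1,n):
        if ss[i,4]>30:
            k=l==i;print('comp a %.4f..%.4f b %.4f..%.4f z %.4f'%(np.percentile(a[k],2),np.percentile(a[k],98),b[k].min(),b[k].max(),np.median(z[k])),ss[i])
E
python3 - <<'E'
from h import *
p=snapshot('wrist');save(p,'w11');s=st();jaw(p,s)
E
```

```text
t 16.03 pos [0.4676 0.1276 0.0904] yang 2.22 F [-2.9  0.5  6.5] op 0.154 q7 -0.15
```

View pics/w11.png

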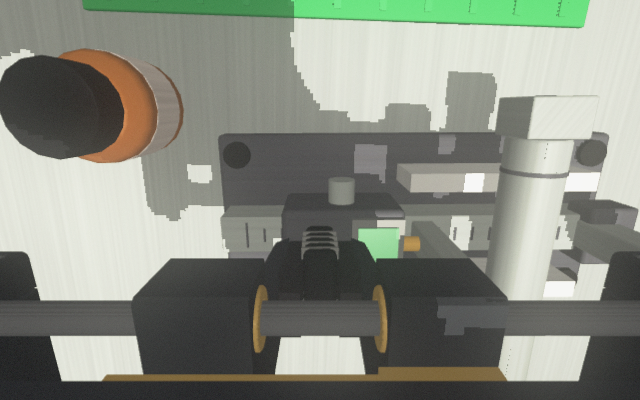

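Emit:
{"name": "carry_out", "arguments": {
  "linear": [
    [0.005, 0, 0],
    [0.012, 0.0005, 0],
    [0.019, 0.001, 0],
    [0.026, 0.001, 0],
    [0.033, 0.0013, 0],
    [0.04, 0.0016, 0],
    [0.045, 0.0018, 0],
    [0.048, 0.0019, 0]
  ],
  "roll": [0, 0, 0, 0, 0, 0, 0, 0]
}}

```text
clock: 16.7
tool_pos: [0.5115, 0.1294, 0.0905]
eef_rot: [0.693, 0.721, 0.001, -0.0]
contact_force: [-8.1, 0.5, 6.9]
opening: 0.151
```

```bash
python3 - <<'E'
from h import *
p=snapshot('wrist');save(p,'w12');s=st()
cv2.imwrite('pics/w12c.png',cv2.cvtColor(cv2.resize(p['img'][200:270,340:540],None,fx=4,fy=4),cv2.COLOR_RGB2BGR))
E
```

```text
t 16.75 pos [0.5122 0.1295 0.0905] yang 2.28 F [-7.1  0.3  5.6] op 0.158 q7 -0.14
```

View pics/w12c.png

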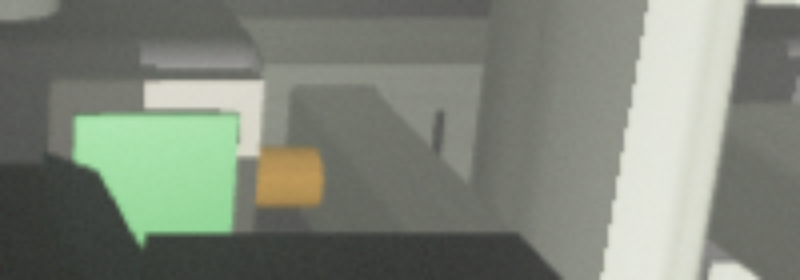

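Emit:
{"name": "carry_out", "arguments": {
  "linear": [
    [0.005, 0, 0],
    [0.007, 0, 0],
    [0.009, 0, 0],
    [0.011, 0.0003, 0],
    [0.013, 0.0005, 0],
    [0.0135, 0.0005, 0]
  ],
  "roll": [0, 0, 0, 0, 0, 0]
}}

```text
clock: 17.25
tool_pos: [0.5217, 0.1299, 0.0904]
eef_rot: [0.693, 0.721, -0.001, -0.003]
contact_force: [-7.7, -0.2, 7.0]
opening: 0.158
```

```bash
python3 - <<'E'
from h import *
p=snapshot('wrist');save(p,'w13');s=st()
cv2.imwrite('pics/w13c.png',cv2.cvtColor(cv2.resize(p['img'][200:270,340:540],None,fx=4,fy=4),cv2.COLOR_RGB2BGR))
E
```

```text
t 17.30 pos [0.5217 0.1299 0.0905] yang 2.33 F [-7.8  0.9  6.1] op 0.156 q7 -0.13
```

View pics/w13c.png

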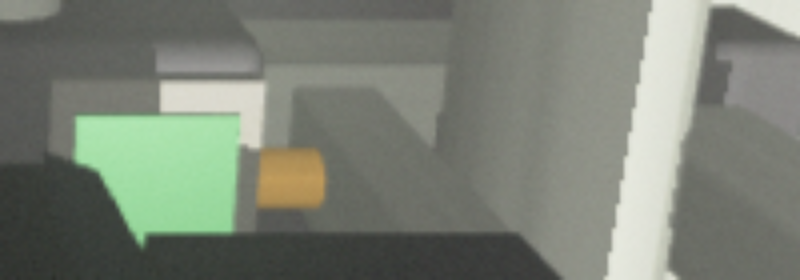

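Emit:
{"name": "carry_out", "arguments": {
  "linear": [
    [0.005, 0, 0],
    [0.006, 0, 0],
    [0.007, 0.0002, 0],
    [0.007, 0.0002, 0]
  ],
  "roll": [0, 0, 0, 0]
}}

```text
clock: 17.63
tool_pos: [0.5243, 0.13, 0.0904]
eef_rot: [0.692, 0.722, -0.005, -0.006]
contact_force: [-8.7, 0.3, 6.1]
opening: 0.157
```

```bash
python3 - <<'E'
from h import *
p=snapshot('wrist');save(p,'w14');s=st()
cv2.imwrite('pics/w14c.png',cv2.cvtColor(cv2.resize(p['img'][200:270,340:540],None,fx=4,fy=4),cv2.COLOR_RGB2BGR))
E
```

```text
t 17.68 pos [0.5242 0.13   0.0904] yang 2.38 F [-9.5  0.4  6.2] op 0.162 q7 -0.13
```

View pics/w14c.png

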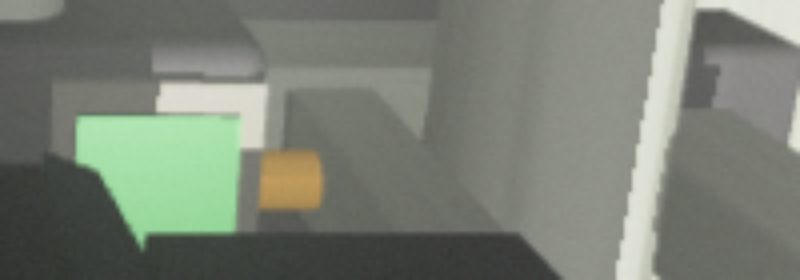

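Emit:
{"name": "carry_out", "arguments": {
  "linear": [
    [0.0055, 0, 0],
    [0.0065, 0, 0],
    [0.0075, 0.0002, 0],
    [0.0085, 0.0002, 0],
    [0.0095, 0.0002, 0],
    [0.0095, 0.0002, 0]
  ],
  "roll": [0, 0, 0, 0, 0, 0]
}}

```text
clock: 18.18
tool_pos: [0.528, 0.1302, 0.0903]
eef_rot: [0.692, 0.722, -0.009, -0.009]
contact_force: [-10.8, -0.0, 7.9]
opening: 0.159
```

```bash
python3 - <<'E'
from h import *
p=snapshot('wrist');save(p,'w15');s=st()
cv2.imwrite('pics/w15c.png',cv2.cvtColor(cv2.resize(p['img'][200:270,340:540],None,fx=4,fy=4),cv2.COLOR_RGB2BGR))
E
```

```text
t 18.23 pos [0.5281 0.1302 0.0903] yang 2.45 F [-11.5   0.3   7.1] op 0.156 q7 -0.13
```

View pics/w15c.png

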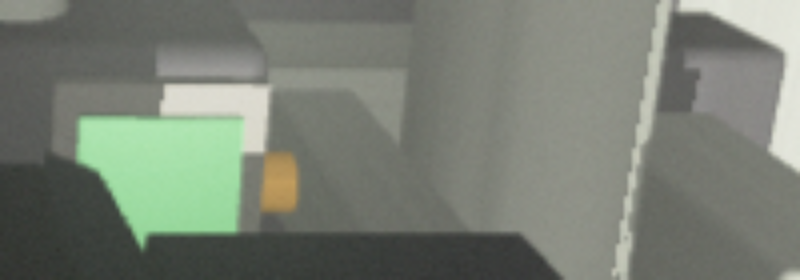

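Emit:
{"name": "carry_out", "arguments": {
  "linear": [
    [0.006, 0, 0],
    [0.0065, 0, 0],
    [0.007, 0.0001, 0],
    [0.0074, 0.0001, 0],
    [0.0074, 0.0001, 0]
  ],
  "roll": [0, 0, 0, 0, 0]
}}

```text
clock: 18.65
tool_pos: [0.5293, 0.1303, 0.0902]
eef_rot: [0.691, 0.722, -0.013, -0.013]
contact_force: [-10.5, 0.4, 9.3]
opening: 0.165
```

```bash
python3 - <<'E'
from h import *
p=snapshot('wrist');save(p,'w16');s=st()
cv2.imwrite('pics/w16c.png',cv2.cvtColor(cv2.resize(p['img'][200:270,340:540],None,fx=4,fy=4),cv2.COLOR_RGB2BGR))
E
```

```text
t 18.70 pos [0.5293 0.1302 0.0902] yang 2.52 F [-10.9   1.    8.4] op 0.155 q7 -0.13
```

View pics/w16c.png

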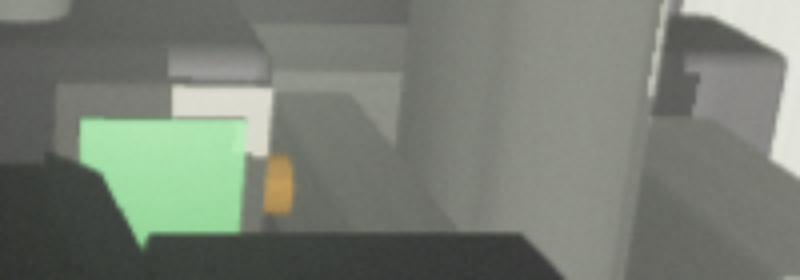

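Emit:
{"name": "carry_out", "arguments": {
  "linear": [
    [0.007, 0, 0],
    [0.0075, 0, 0],
    [0.008, 0.0001, 0],
    [0.008, 0.0001, 0]
  ],
  "roll": [0, 0, 0, 0]
}}

```text
clock: 19.03
tool_pos: [0.5308, 0.1303, 0.0901]
eef_rot: [0.691, 0.723, -0.018, -0.018]
contact_force: [-11.7, 0.8, 9.4]
opening: 0.162
```

```bash
cat >> h.py <<'E'
def pin(img,box=(225,262,385,470)):
    a,b,c,d=box;hs=cv2.cvtColor(img[a:b,c:d],cv2.COLOR_RGB2HSV).astype(int)
    m=(hs[...,0]>8)&(hs[...,0]<25)&(hs[...,1]>110)
    n,l,s,_=cv2.connectedComponentsWithStats(m.astype(np.uint8))
    if n<2: return None
    i=1+np.argmax(s[1:,4]);r=[ (l[k]==i).sum() for k in range(b-a)];r=[k for k in r if k>0]
    return s[i].tolist(),np.median(r),s[i,4]/s[i,3]
E
python3 - <<'E'
from h import *
for n in [11,12,13,14,15,16]: print(n,pin(cv2.imread(f'pics/w{n}.png')[...,::-1].copy()))
p=snapshot('wrist');save(p,'w17');s=st();print(pin(p['img']))
E
```

```text
11 ([19, 12, 16, 14, 216], np.float64(16.0), np.float64(15.428571428571429))
12 ([19, 12, 17, 14, 203], np.float64(15.5), np.float64(14.5))
13 ([20, 13, 16, 14, 213], np.float64(16.0), np.float64(15.214285714285714))
14 ([20, 13, 15, 14, 195], np.float64(14.5), np.float64(13.928571428571429))
15 ([21, 14, 8, 13, 99], np.float64(8.0), np.float64(7.615384615384615))
16 ([21, 14, 7, 14, 82], np.float64(6.0), np.float64(5.857142857142857))
t 19.08 pos [0.5308 0.1303 0.0901] yang 2.58 F [-12.4   0.8   9.4] op 0.160 q7 -0.13
([22, 15, 4, 14, 48], np.float64(4.0), np.float64(3.4285714285714284))
```

```bash
python3 - <<'E'
from h import *
p=snapshot('wrist');d=p['range_z'];print(d[240:248,405:413].round(4).tolist()[::3], p['fx'])
c=cloud(p)
for u in range(395,440,2): print(u,np.round(c[244,u],4).tolist(), np.round(c[225,u],4).tolist())
E
```

```text
[[0.1624000072479248, 0.16339999437332153, 0.17389999330043793, 0.17389999330043793, 0.1736000031232834, 0.1736000031232834, 0.17270000278949738, 0.17069999873638153], [0.163100004196167, 0.1623000055551529, 0.17309999465942383, 0.17219999432563782, 0.1738000065088272, 0.17329999804496765, 0.1720000058412552, 0.17030000686645508], [0.1632000058889389, 0.16179999709129333, 0.1728000044822693, 0.17270000278949738, 0.17229999601840973, 0.17159999907016754, 0.17219999432563782, 0.1703999936580658]] 333.3633090901234
395 [0.5652, 0.1367, 0.0653] [0.5642, 0.1464, 0.0651]
397 [0.5661, 0.1369, 0.0656] [0.5653, 0.1461, 0.0642]
399 [0.5672, 0.1366, 0.0648] [nan, nan, nan]
401 [0.5683, 0.1364, 0.0644] [0.5673, 0.1462, 0.064]
403 [0.5691, 0.1368, 0.0649] [0.5682, 0.1462, 0.064]
405 [0.57, 0.1371, 0.0655] [0.5692, 0.1462, 0.0639]
407 [0.5735, 0.1327, 0.055] [0.57, 0.1464, 0.0643]
409 [0.5744, 0.133, 0.0555] [0.5768, 0.1382, 0.041]
411 [0.5754, 0.133, 0.0554] [0.5778, 0.1384, 0.0413]
413 [0.5753, 0.135, 0.0599] [0.5785, 0.139, 0.0428]
415 [0.5754, 0.1364, 0.0631] [0.5802, 0.1382, 0.0404]
417 [0.5752, 0.1381, 0.0671] [0.5812, 0.1384, 0.0408]
419 [0.5761, 0.1382, 0.0672] [0.5821, 0.1386, 0.0412]
421 [0.5769, 0.1385, 0.0676] [0.5831, 0.1389, 0.0418]
423 [0.5778, 0.1387, 0.0681] [0.5841, 0.139, 0.0418]
425 [0.5789, 0.1385, 0.0674] [0.5856, 0.1386, 0.0406]
427 [0.5799, 0.1385, 0.0672] [0.587, 0.1383, 0.0396]
429 [0.5811, 0.1381, 0.0662] [0.5885, 0.1379, 0.0383]
431 [0.5819, 0.1385, 0.0669] [0.5896, 0.1379, 0.0382]
433 [0.5825, 0.139, 0.068] [0.5908, 0.1379, 0.0378]
435 [0.5841, 0.1382, 0.0658] [0.5918, 0.1381, 0.0382]
437 [0.5843, 0.1392, 0.0681] [0.5928, 0.1382, 0.0384]
439 [0.5857, 0.1386, 0.0667] [0.5872, 0.1452, 0.058]
```

The pin exposure dropped by about 11.8 px at 1.92 px/mm, so the sprung jaw is pushed back about 6.1 mm. I'll relax and release.

Emit:
{"name": "carry_out", "arguments": {
  "linear": [
    [0, 0, 0],
    [0, 0, 0],
    [0, 0, 0]
  ],
  "roll": [0, 0, 0]
}}

```text
clock: 19.38
tool_pos: [0.5303, 0.1303, 0.0902]
eef_rot: [0.691, 0.723, -0.019, -0.018]
contact_force: [-2.2, 0.5, 0.7]
opening: 0.159
```

```bash
python3 - <<'E'
from h import *
p=snapshot('wrist');save(p,'w18');s=st();print(pin(p['img']))
E
```

```text
t 19.43 pos [0.5303 0.1303 0.0902] yang 2.58 F [-3.3  0.3  1. ] op 0.164 q7 -0.13
([22, 15, 5, 14, 59], np.float64(4.0), np.float64(4.214285714285714))
```

Emit:
{"name": "carry_out", "arguments": {
  "linear": [
    [-0.006, 0, 0],
    [-0.014, -0.0005, 0],
    [-0.023, -0.001, 0],
    [-0.032, -0.001, 0],
    [-0.041, -0.0015, 0],
    [-0.05, -0.002, 0],
    [-0.059, -0.0025, 0],
    [-0.067, -0.0025, 0]
  ],
  "roll": [0, 0, 0, 0, 0, 0, 0, 0]
}}

```text
clock: 20.1
tool_pos: [0.4693, 0.1278, 0.0902]
eef_rot: [0.692, 0.722, -0.014, -0.013]
contact_force: [10.1, -2.1, -11.4]
opening: 0.157
```

Emit:
{"name": "carry_out", "arguments": {
  "linear": [
    [0, 0, 0],
    [0, 0, 0],
    [0, 0, 0],
    [0, 0, 0.02],
    [0, 0, 0.05],
    [0, 0, 0.08],
    [0, 0, 0.09],
    [0, 0, 0.09]
  ],
  "roll": [0, 0, 0, 0, 0, 0, 0, 0],
  "gripper": 0.4
}}

```text
clock: 20.77
tool_pos: [0.4706, 0.1283, 0.1827]
eef_rot: [0.692, 0.722, -0.011, -0.012]
contact_force: [0.7, 1.3, -0.2]
opening: 0.403
```

```bash
python3 - <<'E'
from h import *
p=snapshot('wrist');save(p,'w19');s=st();print(s['eef_rot'])
c=cloud(p);x,y,z=c[...,0],c[...,1],c[...,2]
m=(z>.068)&(z<.1)&(x>.43)&(x<.65)&(y>.05)&(y<.22)
n,l,ss,_=cv2.connectedComponentsWithStats(m.astype(np.uint8))
for i in range(1,n):
    if ss[i,4]>40:
        q=c[l==i];print(np.round(q.mean(0),4),np.round(np.percentile(q,1,0),4),np.round(np.percentile(q,99,0),4),ss[i])
E
```

```text
t 20.82 pos [0.4698 0.1281 0.1812] yang 2.49 F [-0.3  0.4 -0.5] op 0.405 q7 -0.16
[ 0.69147549  0.72217362 -0.01251314 -0.01305075]
[0.598  0.1528 0.0723] [0.5875 0.0925 0.0681] [0.6117 0.2052 0.0789] [ 479  101   58  157 4908]
[0.4666 0.1288 0.092 ] [0.459  0.1116 0.0713] [0.4743 0.1411 0.0962] [ 309  185   22   50 1073]
[0.5243 0.1301 0.087 ] [0.5193 0.1206 0.0687] [0.5312 0.1365 0.0932] [391 194  25  32 657]
[0.6209 0.1339 0.0857] [0.6144 0.1246 0.0686] [0.6324 0.1408 0.093 ] [ 519  196   50   32 1265]
```

View pics/w19.png

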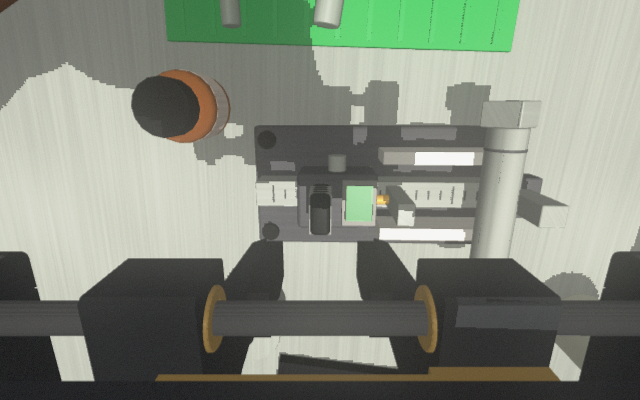

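Emit:
{"name": "carry_out", "arguments": {
  "linear": [
    [0.02, 0.004, 0],
    [0.05, 0.01, 0],
    [0.08, 0.016, 0],
    [0.11, 0.022, 0],
    [0.128, 0.0265, 0],
    [0.13, 0.0265, 0],
    [0.13, 0.0265, 0]
  ],
  "roll": [0, 0, 0, 0, 0, 0, 0],
  "gripper": 0.48
}}

```text
clock: 21.4
tool_pos: [0.5992, 0.1544, 0.1793]
eef_rot: [0.691, 0.722, -0.014, -0.014]
contact_force: [-0.2, -0.4, 0.7]
opening: 0.479
```

```bash
python3 - <<'E'
from h import *
p=snapshot('wrist');save(p,'w20');s=st()
a,b,z,m=held(p,s,.1);z=z+s['tool_pos'][2];m&=(z>.055)&(z<.078)&(b>-.03)&(b<.07)
for lo in np.arange(-.03,.07,.01):
    k=m&(b>=lo)&(b<lo+.01)
    if k.sum()>5: print('b %.3f a %.4f..%.4f n%d'%(lo,np.percentile(a[k],2),np.percentile(a[k],98),k.sum()))
print('bmax',np.percentile(b[m],99.5))
E
```

```text
t 21.45 pos [0.5981 0.1541 0.1795] yang 2.48 F [ 0.6 -0.   0.3] op 0.479 q7 -0.16Traceback (most recent call last):
  File "<stdin>", line 7, in <module>
    return _quantile_unchecked(
        a, q, axis, out, overwrite_input, method, keepdims, weights)
    return _ureduce(a,
                    func=_quantile_ureduce_func,
    ...<5 lines>...
                    overwrite_input=overwrite_input,
                    method=method)
    r = func(a, **kwargs)
    result = _quantile(arr,
                       quantiles=q,
    ...<2 lines>...
                       out=out,
                       weights=wgt)
    slices_having_nans = np.isnan(arr[-1, ...])
                                  ~~~^^^^^^^^^
IndexError: index -1 is out of bounds for axis 0 with size 0
```

View pics/w20.png

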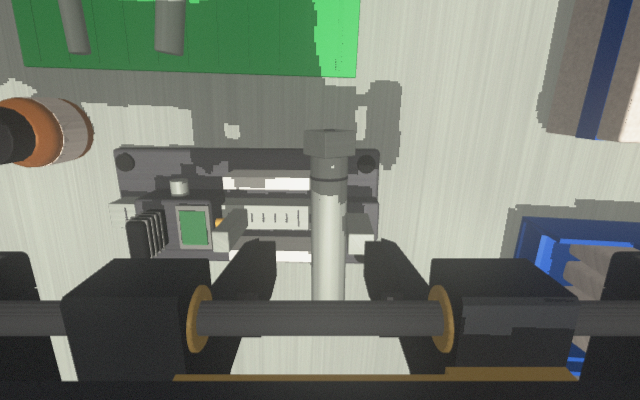

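Emit:
{"name": "carry_out", "arguments": {
  "linear": [
    [0.001, 0.0005, -0.025],
    [0.002, 0.0005, -0.055],
    [0.002, 0.0005, -0.08],
    [0.002, 0.0005, -0.095],
    [0.002, 0.0005, -0.104],
    [0.002, 0.0005, -0.109],
    [0.002, 0.0005, -0.1105],
    [0.002, 0.0005, -0.1105]
  ],
  "roll": [0, 0, 0, 0, 0, 0, 0, 0]
}}

```text
clock: 22.12
tool_pos: [0.6, 0.1546, 0.0695]
eef_rot: [0.691, 0.722, -0.014, -0.014]
contact_force: [0.3, 0.3, 0.5]
opening: 0.482
```

```bash
python3 - <<'E'
from h import *
p=snapshot('wrist');save(p,'w21');s=st()
E
```

```text
t 22.17 pos [0.6004 0.1547 0.0699] yang 2.48 F [ 0.9 -0.8  0.1] op 0.480 q7 -0.14
```

View pics/w21.png

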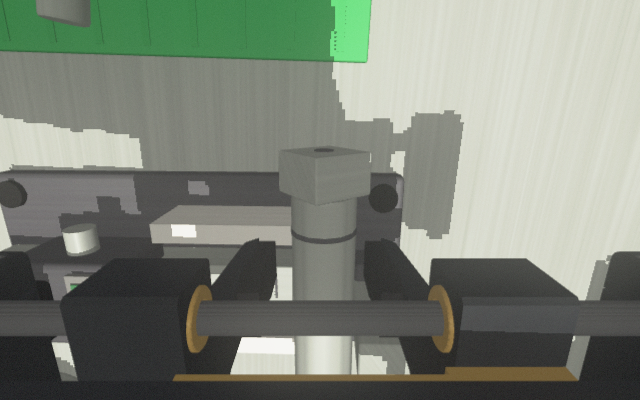

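Emit:
{"name": "carry_out", "arguments": {
  "linear": [
    [0, 0, 0],
    [0, 0, 0],
    [0, 0, 0],
    [0, 0, 0],
    [0, 0, 0]
  ],
  "roll": [0, 0, 0, 0, 0],
  "gripper": 0.0,
  "grip_force": 35
}}

```text
clock: 22.58
tool_pos: [0.6011, 0.1548, 0.0708]
eef_rot: [0.692, 0.722, -0.013, -0.013]
contact_force: [1.3, -0.8, 5.7]
opening: 0.304
```

Emit:
{"name": "carry_out", "arguments": {
  "linear": [
    [0, 0, 0.01],
    [0, 0, 0.03],
    [0, 0, 0.06],
    [0, 0, 0.09],
    [0, 0, 0.11],
    [0, 0, 0.11]
  ],
  "roll": [0, 0, 0, 0, 0, 0]
}}

```text
clock: 23.08
tool_pos: [0.6036, 0.1553, 0.1855]
eef_rot: [0.692, 0.722, -0.01, -0.011]
contact_force: [1.4, 0.7, -1.5]
opening: 0.308
```

```bash
python3 - <<'E'
from h import *
p=snapshot('wrist');save(p,'w22');s=st()
a,b,z,m=held(p,s,.034)
for lo in np.arange(.01,.07,.01):
    k=m&(b>=lo)&(b<lo+.01)
    if k.sum()>5: print('b %.3f a %.4f..%.4f ztop %.4f n%d'%(lo,np.percentile(a[k],2),np.percentile(a[k],98),np.percentile(z[k],95),k.sum()))
print('bmax',np.percentile(b[m],99.5))
E
```

```text
t 23.13 pos [0.6023 0.1551 0.1831] yang 2.47 F [-0.1 -0.1 -1.6] op 0.308 q7 -0.15
b 0.010 a -0.0223..0.0221 ztop 0.0245 n1627
b 0.020 a -0.0131..0.0133 ztop 0.0056 n1491
b 0.030 a -0.0175..0.0178 ztop 0.0100 n1793
b 0.040 a -0.0180..0.0182 ztop 0.0104 n2295
b 0.050 a -0.0170..0.0173 ztop 0.0093 n1081
bmax 0.05216699610872725
```

View pics/w22.png

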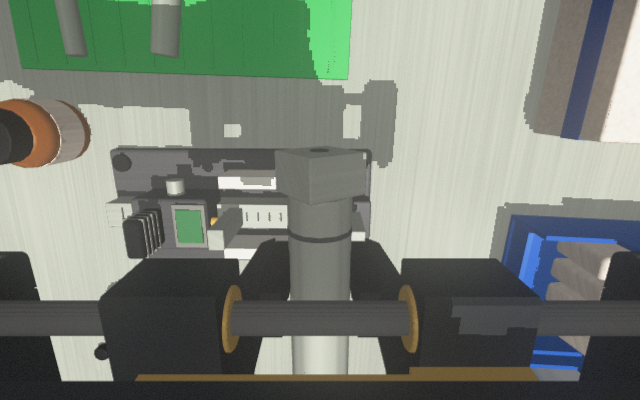

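Emit:
{"name": "carry_out", "arguments": {
  "linear": [
    [-0.01, -0.025, 0],
    [-0.023, -0.06, 0],
    [-0.036, -0.098, 0],
    [-0.049, -0.136, 0],
    [-0.062, -0.174, 0],
    [-0.075, -0.212, 0],
    [-0.088, -0.25, 0],
    [-0.1, -0.288, 0]
  ],
  "roll": [0.01, 0.03, 0.05, 0.07, 0.09, 0.1, 0.1, 0.1]
}}

```text
clock: 23.8
tool_pos: [0.5, -0.1341, 0.1817]
eef_rot: [0.654, 0.756, -0.013, -0.013]
contact_force: [-0.1, -0.4, -1.3]
opening: 0.305
```

Emit:
{"name": "carry_out", "arguments": {
  "linear": [
    [-0.013, -0.04, 0],
    [-0.026, -0.08, 0],
    [-0.039, -0.12, 0],
    [-0.052, -0.155, 0],
    [-0.06, -0.178, 0],
    [-0.062, -0.184, 0],
    [-0.062, -0.184, 0]
  ],
  "roll": [0, 0, 0, 0, 0, 0, 0]
}}

```text
clock: 24.38
tool_pos: [0.4357, -0.3201, 0.1804]
eef_rot: [0.656, 0.754, -0.013, -0.015]
contact_force: [0.7, 0.3, -1.7]
opening: 0.307
```

```bash
python3 - <<'E'
from h import *
p=snapshot('wrist');save(p,'w23');s=st()
E
```

```text
t 24.43 pos [ 0.4371 -0.3177  0.1805] yang 8.16 F [ 0.3  0.4 -1.5] op 0.309 q7 0.64
```

View pics/w23.png

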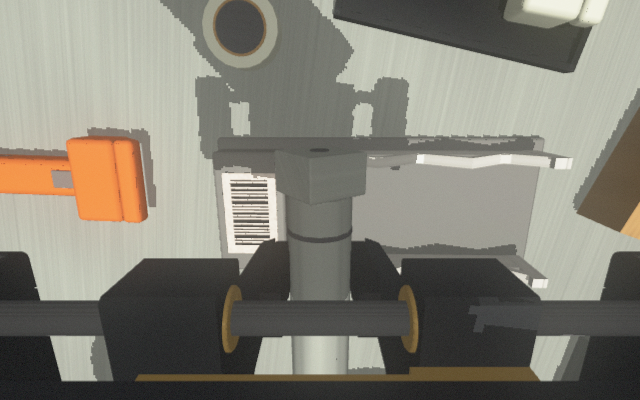

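Emit:
{"name": "carry_out", "arguments": {
  "linear": [
    [0.001, 0.001, -0.02],
    [0.002, 0.001, -0.045],
    [0.002, 0.001, -0.07],
    [0.002, 0.001, -0.09],
    [0.002, 0.001, -0.105],
    [0.002, 0.001, -0.105],
    [0.002, 0.001, -0.105]
  ],
  "roll": [0, 0, 0, 0, 0, 0, 0]
}}

```text
clock: 25.02
tool_pos: [0.4395, -0.314, 0.0747]
eef_rot: [0.654, 0.757, -0.012, -0.016]
contact_force: [0.3, -0.7, -0.9]
opening: 0.305
```

```bash
python3 - <<'E'
from h import *
p=snapshot('wrist');save(p,'w24');s=st()
E
```

```text
t 25.07 pos [ 0.4399 -0.3149  0.0756] yang 8.31 F [ 0.6  0.4 -1.3] op 0.304 q7 0.63
```

View pics/w24.png

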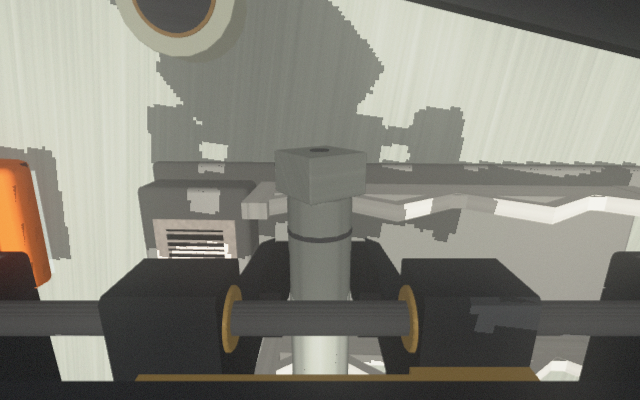

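Emit:
{"name": "carry_out", "arguments": {
  "linear": [
    [-0.001, -0.0015, -0.005],
    [-0.001, -0.0015, -0.01],
    [-0.001, -0.0015, -0.014],
    [-0.001, -0.0015, -0.0165],
    [-0.001, -0.0015, -0.0175],
    [-0.001, -0.0015, -0.0175]
  ],
  "roll": [0, 0, 0, 0, 0, 0]
}}

```text
clock: 25.57
tool_pos: [0.4395, -0.3164, 0.0586]
eef_rot: [0.654, 0.756, -0.012, -0.015]
contact_force: [0.4, 0.7, 2.5]
opening: 0.304
```

```bash
python3 - <<'E'
from h import *
s=st()
E
```

```text
t 25.57 pos [ 0.4395 -0.3164  0.0586] yang 8.31 F [0.4 0.7 2.5] op 0.304 q7 0.63
```

Emit:
{"name": "carry_out", "arguments": {
  "linear": [
    [0, 0, 0],
    [0, 0, 0],
    [0, 0, 0],
    [0, 0, 0],
    [0, 0, 0.01],
    [0, 0, 0.03],
    [0, 0, 0.06],
    [0, 0, 0.1]
  ],
  "roll": [0, 0, 0, 0, 0, 0, 0, 0],
  "gripper": 0.45
}}

```text
clock: 26.23
tool_pos: [0.4381, -0.3155, 0.1585]
eef_rot: [0.654, 0.756, -0.012, -0.017]
contact_force: [0.4, -1.3, 0.8]
opening: 0.451
```

Emit:
{"name": "carry_out", "arguments": {
  "linear": [
    [0, 0.02, 0.02],
    [0, 0.04, 0.04],
    [0, 0.04, 0.05],
    [0, 0.04, 0.05]
  ],
  "roll": [0, 0, 0, 0]
}}

```text
clock: 26.57
tool_pos: [0.4394, -0.2754, 0.2111]
eef_rot: [0.653, 0.757, -0.011, -0.015]
contact_force: [-0.2, -0.2, -0.3]
opening: 0.452
```

```bash
python3 - <<'E'
from h import *
p=snapshot('wrist');save(p,'w25');s=st()
c=cloud(p);x,y,z=c[...,0],c[...,1],c[...,2]
R=np.array([[np.cos(.143),np.sin(.143)],[-np.sin(.143),np.cos(.143)]])
d=np.stack([x-.4426,y+.3414],-1)@R.T
for lo in np.arange(-.08,.09,.01):
    k=(abs(d[...,0])<.03)&(d[...,1]>=lo)&(d[...,1]<lo+.01)&(z>.045)&(z<.075)
    if k.sum()>8: 
        t=k&(z>np.percentile(z[k],70));print('y %.2f top %.4f x %.4f n%d'%(lo,np.percentile(z[k],95),d[...,0][t].mean(),k.sum()))
k=(abs(d[...,0])<.012)&(z>.05)&(z<.075);print('ymax',np.percentile(d[...,1][k],99.5))
E
```

```text
t 26.62 pos [ 0.4387 -0.2761  0.2097] yang 8.34 F [-0.3 -0.2 -0.5] op 0.451 q7 0.59
y -0.05 top 0.0603 x -0.0000 n135
y -0.04 top 0.0612 x -0.0005 n271
y -0.03 top 0.0613 x -0.0001 n268
y -0.02 top 0.0616 x 0.0001 n284
y -0.01 top 0.0613 x 0.0001 n279
y -0.00 top 0.0611 x -0.0002 n290
y 0.01 top 0.0613 x 0.0005 n303
y 0.02 top 0.0612 x -0.0003 n304
y 0.03 top 0.0613 x -0.0002 n316
y 0.04 top 0.0613 x -0.0001 n420
y 0.05 top 0.0610 x -0.0002 n413
y 0.06 top 0.0658 x -0.0002 n473
y 0.07 top 0.0656 x -0.0003 n482
ymax 0.07745965573438557
```

View pics/w25.png

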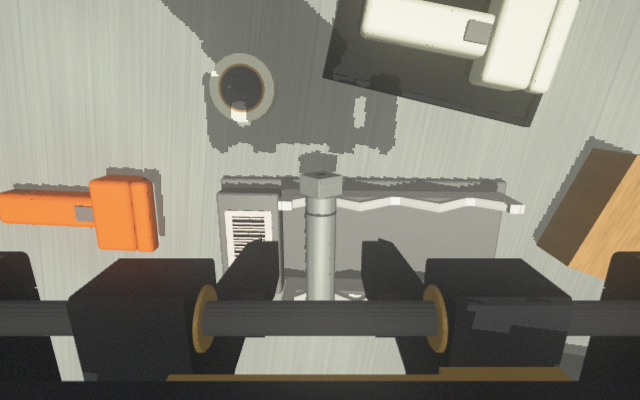

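The thick stem is seated: axis height 47.3 mm, bay offset 0 mm, along-axis offset +2.5 mm. Next is the medium one.

Emit:
{"name": "carry_out", "arguments": {
  "linear": [
    [0.002, 0.03, 0.01],
    [0.006, 0.065, 0.01],
    [0.01, 0.103, 0.01],
    [0.014, 0.141, 0.01],
    [0.018, 0.179, 0.01],
    [0.02, 0.217, 0.01],
    [0.022, 0.255, 0.01],
    [0.024, 0.293, 0.01]
  ],
  "roll": [-0.02, -0.04, -0.06, -0.08, -0.1, -0.12, -0.13, -0.14],
  "gripper": 0.5
}}

```text
clock: 27.28
tool_pos: [0.4624, 0.0173, 0.2186]
eef_rot: [0.706, 0.708, -0.012, -0.016]
contact_force: [0.4, 0.5, 0.5]
opening: 0.5
```

Emit:
{"name": "carry_out", "arguments": {
  "linear": [
    [0.002, 0.04, 0],
    [0.004, 0.08, 0],
    [0.006, 0.12, 0],
    [0.008, 0.16, 0],
    [0.01, 0.2, 0],
    [0.012, 0.24, 0],
    [0.012, 0.28, 0],
    [0.012, 0.32, 0]
  ],
  "roll": [-0.02, -0.04, -0.06, -0.08, -0.1, -0.12, -0.124, -0.124]
}}

```text
clock: 27.95
tool_pos: [0.4749, 0.3378, 0.2171]
eef_rot: [0.749, 0.662, -0.012, -0.016]
contact_force: [1.2, 0.3, -0.7]
opening: 0.504
```

Emit:
{"name": "carry_out", "arguments": {
  "linear": [
    [0, 0.03, 0],
    [0, 0.04, 0],
    [0, 0.04, 0],
    [0, 0.04, 0]
  ],
  "roll": [0, 0, 0, 0]
}}

```text
clock: 28.28
tool_pos: [0.4754, 0.3758, 0.2159]
eef_rot: [0.749, 0.662, -0.013, -0.015]
contact_force: [0.1, -0.6, 0.0]
opening: 0.504
```

```bash
python3 - <<'E'
from h import *
p=snapshot('wrist');save(p,'w26');s=st();stems(p)
E
```

```text
t 28.33 pos [0.4757 0.3747 0.2163] yang -7.22 F [-0.2  0.3 -0.2] op 0.500 q7 -0.66
c 0.4724 0.3338 len 150 wid 21 ang 82.9 top 0.0265 2948
c 0.3794 0.3619 len 88 wid 17 ang 94.2 top 0.0206 1313
```

View pics/w26.png

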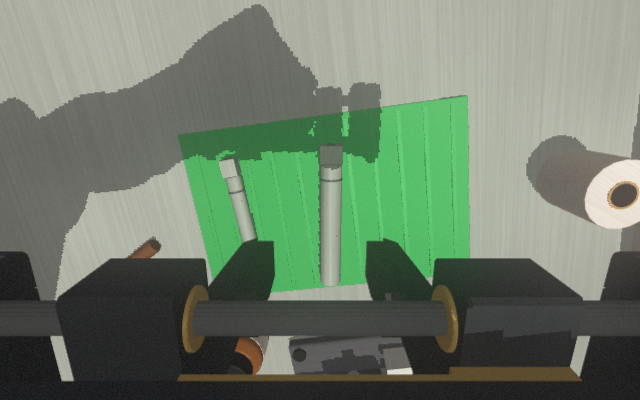

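Emit:
{"name": "carry_out", "arguments": {
  "linear": [
    [0, -0.01, -0.03],
    [-0.0005, -0.019, -0.065],
    [-0.0005, -0.019, -0.1],
    [-0.0005, -0.019, -0.135],
    [-0.0005, -0.019, -0.165],
    [-0.0005, -0.019, -0.183],
    [-0.0005, -0.019, -0.19],
    [-0.0005, -0.019, -0.19]
  ],
  "roll": [0, 0, 0, 0, 0, 0, 0, 0]
}}

```text
clock: 29.0
tool_pos: [0.4755, 0.3519, 0.026]
eef_rot: [0.751, 0.66, -0.015, -0.015]
contact_force: [0.1, 0.3, -0.8]
opening: 0.5
```

Emit:
{"name": "carry_out", "arguments": {
  "linear": [
    [0, 0, 0],
    [0, 0, 0],
    [0, 0, 0],
    [0, 0, 0],
    [0, 0, 0],
    [0, 0, 0]
  ],
  "roll": [0, 0, 0, 0, 0, 0],
  "gripper": 0.0
}}

```text
clock: 29.5
tool_pos: [0.4762, 0.3512, 0.0267]
eef_rot: [0.752, 0.659, -0.015, -0.014]
contact_force: [-0.6, -2.5, 6.2]
opening: 0.235
```

Emit:
{"name": "carry_out", "arguments": {
  "linear": [
    [0, 0, 0.01],
    [0, 0, 0.03],
    [0, 0, 0.06],
    [0, 0, 0.09],
    [0, 0, 0.12],
    [0, 0, 0.13],
    [0, 0, 0.13]
  ],
  "roll": [0, 0, 0, 0, 0, 0, 0]
}}

```text
clock: 30.08
tool_pos: [0.4774, 0.3526, 0.1595]
eef_rot: [0.751, 0.66, -0.012, -0.014]
contact_force: [-0.5, -0.4, -1.3]
opening: 0.238
```

```bash
cat >> h.py <<'E'
def heldrep(p,s,D,bmin=.02):
    a,b,z,m=held(p,s,D)
    for lo in np.arange(bmin,.08,.01):
        k=m&(b>=lo)&(b<lo+.01)
        if k.sum()>5: print('b %.3f a %.4f..%.4f ztop %.4f n%d'%(lo,np.percentile(a[k],2),np.percentile(a[k],98),np.percentile(z[k],95),k.sum()))
    print('bmax',np.percentile(b[m],99.5))
E
python3 - <<'E'
from h import *
p=snapshot('wrist');save(p,'w27');s=st();heldrep(p,s,.024)
E
```

```text
t 30.13 pos [0.4763 0.3519 0.1575] yang -7.44 F [ 0.4 -1.  -1.5] op 0.243 q7 -0.61
b 0.020 a -0.0102..0.0101 ztop 0.0018 n1124
b 0.030 a -0.0102..0.0099 ztop 0.0017 n1161
b 0.040 a -0.0108..0.0099 ztop 0.0025 n1362
b 0.050 a -0.0107..0.0100 ztop 0.0026 n1400
bmax 0.057976392343951196
```

View pics/w27.png

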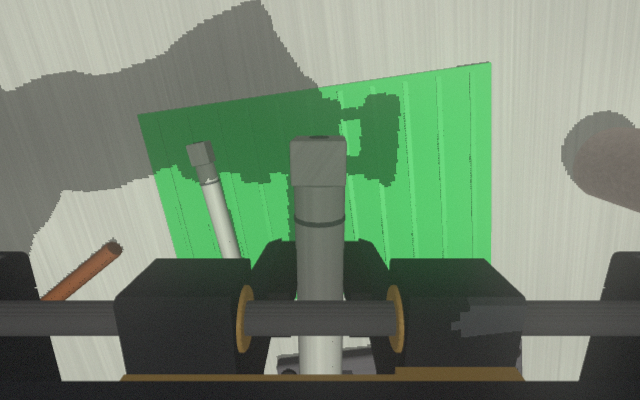

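Emit:
{"name": "carry_out", "arguments": {
  "linear": [
    [0.01, -0.025, 0],
    [0.025, -0.06, 0],
    [0.04, -0.095, 0],
    [0.055, -0.13, 0],
    [0.07, -0.165, 0],
    [0.085, -0.195, 0],
    [0.094, -0.204, 0],
    [0.094, -0.204, 0]
  ],
  "roll": [0.02, 0.05, 0.08, 0.11, 0.14, 0.16, 0.17, 0.17]
}}

```text
clock: 30.8
tool_pos: [0.5716, 0.1429, 0.1557]
eef_rot: [0.695, 0.719, -0.016, -0.012]
contact_force: [1.3, -0.2, -0.9]
opening: 0.24
```

Emit:
{"name": "carry_out", "arguments": {
  "linear": [
    [0, 0, -0.01],
    [0, 0, -0.03],
    [0, 0, -0.055],
    [0, 0, -0.07],
    [0, 0, -0.07],
    [0, 0, -0.07]
  ],
  "roll": [0, 0, 0, 0, 0, 0]
}}

```text
clock: 31.3
tool_pos: [0.5696, 0.1448, 0.0839]
eef_rot: [0.694, 0.72, -0.018, -0.014]
contact_force: [0.5, 1.1, -0.4]
opening: 0.235
```

```bash
python3 - <<'E'
from h import *
p=snapshot('wrist');save(p,'w28');s=st();heldrep(p,s,.024)
E
```

```text
t 31.35 pos [0.5707 0.1445 0.0851] yang 2.03 F [ 0.7 -0.7 -0. ] op 0.238 q7 -0.18
b 0.020 a -0.0133..0.0170 ztop -0.0017 n1419
b 0.030 a -0.0126..0.0075 ztop -0.0017 n1146
b 0.040 a -0.0132..0.0076 ztop -0.0010 n1400
b 0.050 a -0.0132..0.0077 ztop -0.0010 n1391
bmax 0.057492945007565834
```

View pics/w28.png

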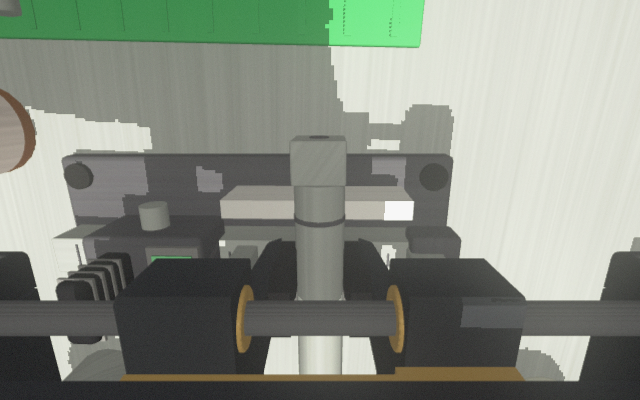

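Emit:
{"name": "carry_out", "arguments": {
  "linear": [
    [0, 0.002, 0],
    [0, 0.0035, -0.004],
    [0, 0.0035, -0.01],
    [0, 0.0035, -0.014],
    [0, 0.0035, -0.0162],
    [0, 0.0035, -0.0165],
    [0, 0.0035, -0.0165]
  ],
  "roll": [0, 0.004, 0.004, 0.004, 0.004, 0.004, 0.004]
}}

```text
clock: 31.93
tool_pos: [0.5705, 0.148, 0.0687]
eef_rot: [0.693, 0.721, -0.017, -0.013]
contact_force: [-0.5, 0.7, -0.3]
opening: 0.24
```

```bash
python3 - <<'E'
from h import *
s=st()
E
```

```text
t 31.93 pos [0.5705 0.148  0.0687] yang 2.25 F [-0.5  0.7 -0.3] op 0.240 q7 -0.18
```

Emit:
{"name": "carry_out", "arguments": {
  "linear": [
    [0, 0, -0.001],
    [0, 0, -0.0013],
    [0, 0, -0.0013]
  ],
  "roll": [0, 0, 0]
}}

```text
clock: 32.18
tool_pos: [0.5705, 0.148, 0.0685]
eef_rot: [0.693, 0.721, -0.017, -0.013]
contact_force: [-2.3, 0.7, 9.0]
opening: 0.241
```

Emit:
{"name": "carry_out", "arguments": {
  "linear": [
    [0, 0, 0],
    [0, 0, 0],
    [0, 0, 0],
    [0, 0, 0],
    [0, 0, 0.01],
    [0, 0, 0.03],
    [0, 0, 0.06],
    [0, 0, 0.085]
  ],
  "roll": [0, 0, 0, 0, 0, 0, 0, 0],
  "gripper": 0.4
}}

```text
clock: 32.85
tool_pos: [0.5704, 0.1479, 0.155]
eef_rot: [0.693, 0.721, -0.017, -0.013]
contact_force: [0.4, -0.6, 0.3]
opening: 0.402
```

Emit:
{"name": "carry_out", "arguments": {
  "linear": [
    [-0.02, -0.005, 0],
    [-0.045, -0.01, 0],
    [-0.07, -0.018, 0],
    [-0.095, -0.02, 0],
    [-0.102, -0.02, 0],
    [-0.102, -0.02, 0]
  ],
  "roll": [0, 0, 0, 0, 0, 0]
}}

```text
clock: 33.35
tool_pos: [0.4668, 0.1279, 0.1556]
eef_rot: [0.693, 0.721, -0.018, -0.014]
contact_force: [-0.2, 0.3, 1.0]
opening: 0.397
```

```bash
cat >> h.py <<'E'
def cal(p,zlo=.06):
    c=cloud(p);x,y,z=c[...,0],c[...,1],c[...,2]
    m=(z>zlo)&(z<.1)&(x>.43)&(x<.65)&(y>.05)&(y<.22)
    n,l,ss,_=cv2.connectedComponentsWithStats(m.astype(np.uint8))
    for i in range(1,n):
        if ss[i,4]>40:
            q=c[l==i];print(np.round(q.mean(0),4),np.round(np.percentile(q,1,0),4),np.round(np.percentile(q,99,0),4),ss[i])
E
python3 - <<'E'
from h import *
p=snapshot('wrist');save(p,'w29');s=st();cal(p,.067);print(s['eef_rot'])
E
```

```text
t 33.40 pos [0.469  0.1283 0.1556] yang 2.26 F [-0.   0.7  0.8] op 0.399 q7 -0.19
[0.5676 0.1686 0.0678] [0.556  0.1021 0.067 ] [0.5768 0.2043 0.0692] [ 468   99   48  159 2061]
[0.4667 0.1295 0.0915] [0.4588 0.1119 0.0696] [0.4744 0.1412 0.0961] [ 313  193   26   57 1431]
[0.5241 0.1304 0.0861] [0.5193 0.1209 0.0675] [0.5313 0.1366 0.093 ] [405 203  30  38 904]
[0.6206 0.134  0.085 ] [0.6144 0.1246 0.0674] [0.6324 0.1409 0.0931] [ 549  205   63   38 1801]
[ 0.69289808  0.72073731 -0.01629636 -0.01282259]
```

View pics/w29.png

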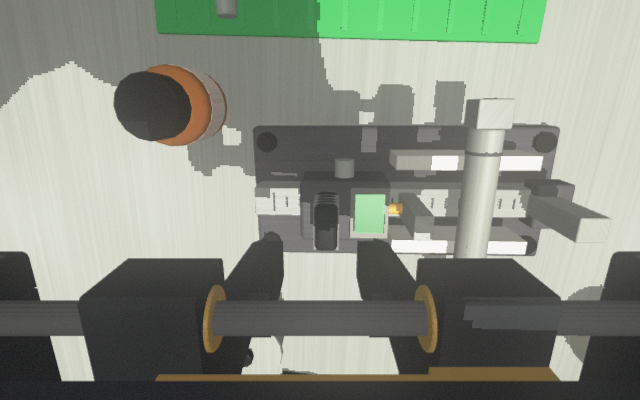

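Emit:
{"name": "carry_out", "arguments": {
  "linear": [
    [-0.0015, 0, -0.02],
    [-0.0015, 0, -0.04],
    [-0.0015, 0, -0.06],
    [-0.0015, 0, -0.066],
    [-0.0015, 0, -0.066],
    [-0.0015, 0, -0.066]
  ],
  "roll": [0, 0, 0, 0, 0, 0]
}}

```text
clock: 33.9
tool_pos: [0.4687, 0.1285, 0.0897]
eef_rot: [0.693, 0.721, -0.016, -0.013]
contact_force: [-0.6, -0.2, 0.2]
opening: 0.395
```

Emit:
{"name": "carry_out", "arguments": {
  "linear": [
    [0, 0, 0],
    [0, 0, 0],
    [0, 0, 0],
    [0, 0, 0],
    [0, 0, 0]
  ],
  "roll": [0, 0, 0, 0, 0],
  "gripper": 0.0,
  "grip_force": 20
}}

```text
clock: 34.32
tool_pos: [0.468, 0.1286, 0.0904]
eef_rot: [0.693, 0.721, -0.016, -0.013]
contact_force: [-2.1, 0.5, 6.1]
opening: 0.156
```

Emit:
{"name": "carry_out", "arguments": {
  "linear": [
    [0.005, 0, 0],
    [0.013, 0.0005, 0],
    [0.022, 0.001, 0],
    [0.031, 0.001, 0],
    [0.04, 0.0015, 0],
    [0.048, 0.0018, 0],
    [0.054, 0.002, 0],
    [0.057, 0.002, 0]
  ],
  "roll": [0, 0, 0, 0, 0, 0, 0, 0]
}}

```text
clock: 34.98
tool_pos: [0.5214, 0.1308, 0.0904]
eef_rot: [0.692, 0.721, -0.019, -0.016]
contact_force: [-8.3, 0.6, 7.1]
opening: 0.161
```

```bash
cat >> h.py <<'E'
def look(n):
    p=snapshot('wrist');save(p,n);s=st();print(pin(p['img']),s['eef_rot'][2:])
    cv2.imwrite('pics/%sc.png'%n,cv2.cvtColor(cv2.resize(p['img'][200:270,340:540],None,fx=4,fy=4),cv2.COLOR_RGB2BGR))
E
python3 -c "
from h import *
look('w30')"
```

```text
t 35.03 pos [0.522  0.1308 0.0904] yang 2.31 F [-6.4  0.5  4.3] op 0.162 q7 -0.17
([22, 16, 17, 14, 228], np.float64(17.0), np.float64(16.285714285714285)) [-0.01857301 -0.01524773]
```

View pics/w30c.png

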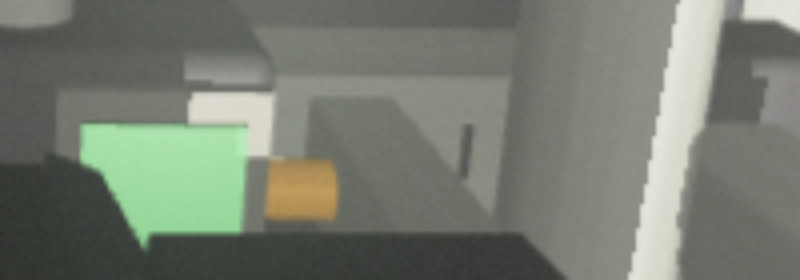

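Emit:
{"name": "carry_out", "arguments": {
  "linear": [
    [0.005, 0, 0],
    [0.007, 0, 0],
    [0.009, 0.0003, 0],
    [0.011, 0.0004, 0],
    [0.013, 0.0005, 0],
    [0.015, 0.0006, 0],
    [0.0165, 0.0006, 0],
    [0.0165, 0.0006, 0]
  ],
  "roll": [0, 0, 0, 0, 0, 0, 0, 0]
}}

```text
clock: 35.7
tool_pos: [0.5334, 0.1314, 0.0904]
eef_rot: [0.692, 0.721, -0.023, -0.019]
contact_force: [-9.4, -0.3, 7.2]
opening: 0.162
```

```bash
python3 -c "
from h import *
look('w31')"
```

```text
t 35.75 pos [0.5334 0.1314 0.0904] yang 2.37 F [-9.6  0.1  6.1] op 0.168 q7 -0.17
([22, 16, 11, 14, 143], np.float64(10.0), np.float64(10.214285714285714)) [-0.02249189 -0.01856302]
```

View pics/w31c.png

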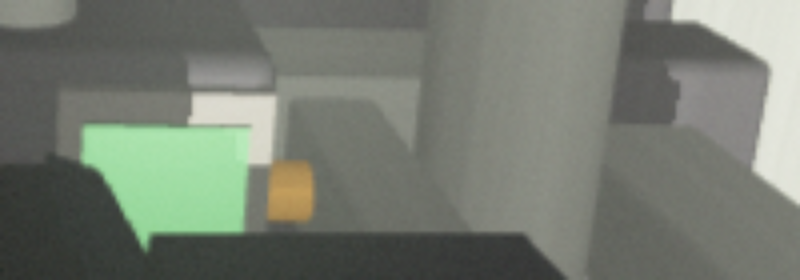

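Emit:
{"name": "carry_out", "arguments": {
  "linear": [
    [0.006, 0, 0],
    [0.007, 0.0001, 0],
    [0.008, 0.0001, 0],
    [0.0085, 0.0002, 0],
    [0.0088, 0.0002, 0],
    [0.0088, 0.0002, 0]
  ],
  "roll": [0, 0, 0, 0, 0, 0]
}}

```text
clock: 36.25
tool_pos: [0.5359, 0.1315, 0.0903]
eef_rot: [0.692, 0.721, -0.027, -0.023]
contact_force: [-11.3, 0.9, 8.2]
opening: 0.167
```

```bash
python3 -c "
from h import *
look('w32')"
```

```text
t 36.30 pos [0.5359 0.1315 0.0903] yang 2.43 F [-10.7   1.3   7.5] op 0.165 q7 -0.17
([23, 17, 6, 14, 78], np.float64(6.0), np.float64(5.571428571428571)) [-0.0273579  -0.02267838]
```

View pics/w32c.png

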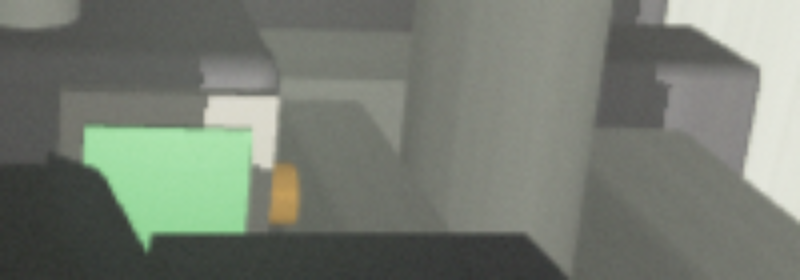

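Emit:
{"name": "carry_out", "arguments": {
  "linear": [
    [0.0065, 0.0001, 0],
    [0.0069, 0.0001, 0],
    [0.0069, 0.0001, 0]
  ],
  "roll": [0, 0, 0]
}}

```text
clock: 36.55
tool_pos: [0.5366, 0.1315, 0.0902]
eef_rot: [0.691, 0.722, -0.032, -0.027]
contact_force: [-11.4, -0.6, 8.0]
opening: 0.169
```

```bash
python3 -c "
from h import *
look('w33')"
```

```text
t 36.60 pos [0.5367 0.1315 0.0902] yang 2.49 F [-11.4   0.1   7.2] op 0.169 q7 -0.16
([23, 17, 6, 14, 67], np.float64(5.0), np.float64(4.785714285714286)) [-0.0321118  -0.02674392]
```

Emit:
{"name": "carry_out", "arguments": {
  "linear": [
    [-0.006, 0, 0],
    [-0.011, -0.0003, 0],
    [-0.011, -0.0003, 0]
  ],
  "roll": [0, 0, 0]
}}

```text
clock: 36.85
tool_pos: [0.5286, 0.1313, 0.0904]
eef_rot: [0.691, 0.722, -0.029, -0.024]
contact_force: [4.0, -0.4, -7.5]
opening: 0.169
```

Emit:
{"name": "carry_out", "arguments": {
  "linear": [
    [-0.006, 0, 0],
    [-0.011, -0.0003, 0],
    [-0.011, -0.0003, 0]
  ],
  "roll": [0, 0, 0]
}}

```text
clock: 37.1
tool_pos: [0.5215, 0.1309, 0.0904]
eef_rot: [0.692, 0.722, -0.026, -0.021]
contact_force: [6.5, -1.0, -9.2]
opening: 0.172
```

Emit:
{"name": "carry_out", "arguments": {
  "linear": [
    [-0.006, 0, 0],
    [-0.011, -0.0003, 0],
    [-0.011, -0.0003, 0]
  ],
  "roll": [0, 0, 0]
}}

```text
clock: 37.35
tool_pos: [0.5143, 0.1306, 0.0904]
eef_rot: [0.692, 0.721, -0.022, -0.018]
contact_force: [6.3, 0.1, -9.6]
opening: 0.168
```

Emit:
{"name": "carry_out", "arguments": {
  "linear": [
    [-0.006, 0, 0],
    [-0.011, -0.0003, 0],
    [-0.011, -0.0003, 0]
  ],
  "roll": [0, 0, 0]
}}

```text
clock: 37.6
tool_pos: [0.5072, 0.1303, 0.0904]
eef_rot: [0.692, 0.721, -0.019, -0.015]
contact_force: [7.4, -0.7, -10.9]
opening: 0.162
```

Emit:
{"name": "carry_out", "arguments": {
  "linear": [
    [-0.006, 0, 0],
    [-0.011, -0.0003, 0],
    [-0.011, -0.0003, 0]
  ],
  "roll": [0, 0, 0]
}}

```text
clock: 37.85
tool_pos: [0.5, 0.13, 0.0905]
eef_rot: [0.693, 0.721, -0.015, -0.012]
contact_force: [6.2, -1.6, -8.8]
opening: 0.156
```

Emit:
{"name": "carry_out", "arguments": {
  "linear": [
    [-0.006, 0, 0],
    [-0.011, -0.0003, 0],
    [-0.011, -0.0003, 0]
  ],
  "roll": [0, 0, 0]
}}

```text
clock: 38.1
tool_pos: [0.4929, 0.1296, 0.0905]
eef_rot: [0.693, 0.721, -0.012, -0.009]
contact_force: [7.4, -0.5, -9.6]
opening: 0.165
```

Emit:
{"name": "carry_out", "arguments": {
  "linear": [
    [-0.006, 0, 0],
    [-0.01, -0.0003, 0],
    [-0.01, -0.0003, 0]
  ],
  "roll": [0, 0, 0]
}}

```text
clock: 38.35
tool_pos: [0.4869, 0.1294, 0.0906]
eef_rot: [0.693, 0.721, -0.009, -0.006]
contact_force: [7.3, -0.8, -9.7]
opening: 0.158
```

Emit:
{"name": "carry_out", "arguments": {
  "linear": [
    [-0.006, 0, 0],
    [-0.01, -0.0003, 0],
    [-0.01, -0.0003, 0]
  ],
  "roll": [0, 0, 0]
}}

```text
clock: 38.6
tool_pos: [0.4809, 0.1292, 0.0907]
eef_rot: [0.694, 0.72, -0.005, -0.004]
contact_force: [7.1, -0.9, -10.0]
opening: 0.16
```

Emit:
{"name": "carry_out", "arguments": {
  "linear": [
    [-0.006, 0, 0],
    [-0.01, -0.0003, 0],
    [-0.01, -0.0003, 0]
  ],
  "roll": [0, 0, 0]
}}

```text
clock: 38.85
tool_pos: [0.4747, 0.1289, 0.0908]
eef_rot: [0.694, 0.72, -0.002, -0.001]
contact_force: [7.0, -0.9, -10.5]
opening: 0.162
```

Emit:
{"name": "carry_out", "arguments": {
  "linear": [
    [-0.006, 0, 0],
    [-0.009, -0.0003, 0],
    [-0.009, -0.0003, 0]
  ],
  "roll": [0, 0, 0]
}}

```text
clock: 39.1
tool_pos: [0.4695, 0.1286, 0.0908]
eef_rot: [0.694, 0.72, 0.001, 0.002]
contact_force: [7.6, -0.9, -8.9]
opening: 0.16
```

Emit:
{"name": "carry_out", "arguments": {
  "linear": [
    [0, 0, 0],
    [0, 0, 0],
    [0, 0, 0],
    [0, 0, 0.02],
    [0, 0, 0.05],
    [0, 0, 0.08],
    [0, 0, 0.09],
    [0, 0, 0.09]
  ],
  "roll": [0, 0, 0, 0, 0, 0, 0, 0],
  "gripper": 0.4
}}

```text
clock: 39.77
tool_pos: [0.4705, 0.129, 0.1833]
eef_rot: [0.694, 0.72, 0.003, 0.003]
contact_force: [1.2, -0.1, 0.2]
opening: 0.407
```

```bash
python3 - <<'E'
from h import *
p=snapshot('wrist');save(p,'w34');s=st();cal(p,.058);print(s['eef_rot'])
E
```

```text
t 39.82 pos [0.4697 0.1289 0.1818] yang 2.09 F [-0.5  1.  -1.3] op 0.400 q7 -0.20
[0.6048 0.1474 0.0693] [0.5901 0.0866 0.0584] [0.6312 0.2052 0.0926] [ 468  100   88  158 6071]
[0.4798 0.1295 0.0704] [0.4506 0.1057 0.0591] [0.51   0.1483 0.0957] [ 292  173   81   62 4376]
[0.5258 0.1304 0.0837] [0.5213 0.1206 0.059 ] [0.5332 0.1366 0.093 ] [384 191  28  34 760]
[0.69407372 0.7198967  0.00227402 0.00229008]
```

View pics/w34.png

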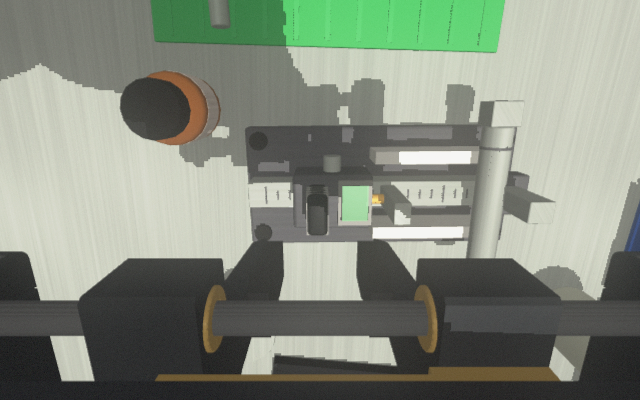

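Emit:
{"name": "carry_out", "arguments": {
  "linear": [
    [0.02, 0.004, 0],
    [0.05, 0.01, 0],
    [0.08, 0.016, 0],
    [0.11, 0.022, 0],
    [0.13, 0.0255, 0],
    [0.1335, 0.0255, 0],
    [0.1335, 0.0255, 0],
    [0.1335, 0.0255, 0]
  ],
  "roll": [0, 0, 0, 0, 0.004, 0.004, 0.004, 0.004]
}}

```text
clock: 40.48
tool_pos: [0.6011, 0.1539, 0.1803]
eef_rot: [0.693, 0.721, 0.0, 0.001]
contact_force: [0.2, 0.5, -0.5]
opening: 0.404
```

```bash
python3 - <<'E'
from h import *
p=snapshot('wrist');save(p,'w35');s=st()
c=cloud(p);x,y,z=c[...,0],c[...,1],c[...,2]
for lo in [.145,.155,.165,.175]:
    k=(y>lo)&(y<lo+.01)&(z>.055)&(z<.072)&(x>.57)&(x<.64)
    print(lo,np.percentile(x[k],[2,98]).round(4),np.percentile(z[k],97).round(4))
k=(z>.055)&(z<.075)&(x>.58)&(x<.63)&(y>.17)&(y<.23);print('ymax',np.percentile(y[k],99.5))
E
```

```text
t 40.53 pos [0.601  0.1539 0.1807] yang 2.32 F [-0.3  0.4  0.4] op 0.399 q7 -0.19
0.145 [0.5932 0.6143] 0.0684
0.155 [0.5921 0.6137] 0.0682
0.165 [0.5919 0.613 ] 0.0685
0.175 [0.5915 0.6125] 0.0683
ymax 0.20700424422872615
```

View pics/w35.png

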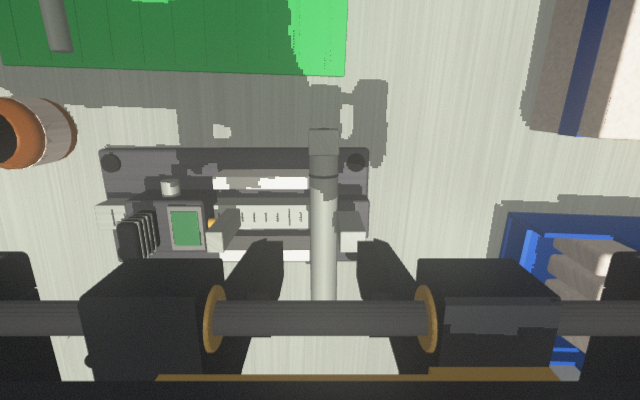

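Emit:
{"name": "carry_out", "arguments": {
  "linear": [
    [0.001, 0.0007, -0.025],
    [0.0022, 0.0007, -0.055],
    [0.0022, 0.0007, -0.08],
    [0.0022, 0.0007, -0.095],
    [0.0022, 0.0007, -0.104],
    [0.0022, 0.0007, -0.11],
    [0.0022, 0.0007, -0.1118],
    [0.0022, 0.0007, -0.1118]
  ],
  "roll": [0, 0, 0, 0, 0, 0, 0, 0]
}}

```text
clock: 41.2
tool_pos: [0.6031, 0.1547, 0.0693]
eef_rot: [0.693, 0.721, 0.001, 0.001]
contact_force: [0.1, 0.8, 0.5]
opening: 0.396
```

Emit:
{"name": "carry_out", "arguments": {
  "linear": [
    [0, 0, 0],
    [0, 0, 0],
    [0, 0, 0],
    [0, 0, 0],
    [0, 0, 0]
  ],
  "roll": [0, 0, 0, 0, 0],
  "gripper": 0.0,
  "grip_force": 35
}}

```text
clock: 41.62
tool_pos: [0.6038, 0.1548, 0.0703]
eef_rot: [0.693, 0.721, 0.002, 0.002]
contact_force: [-0.6, -0.1, 5.7]
opening: 0.235
```

Emit:
{"name": "carry_out", "arguments": {
  "linear": [
    [0, 0, 0.01],
    [0, 0, 0.03],
    [0, 0, 0.06],
    [0, 0, 0.09],
    [0, 0, 0.11],
    [0, 0, 0.11]
  ],
  "roll": [0, 0, 0, 0, 0, 0]
}}

```text
clock: 42.12
tool_pos: [0.6064, 0.1553, 0.1851]
eef_rot: [0.693, 0.721, 0.005, 0.004]
contact_force: [0.4, -0.4, -0.8]
opening: 0.241
```

```bash
python3 - <<'E'
from h import *
p=snapshot('wrist');save(p,'w36');s=st();heldrep(p,s,.028)
E
```

```text
t 42.17 pos [0.6051 0.1551 0.1827] yang 2.31 F [-0.8  0.7 -0.8] op 0.236 q7 -0.18
b 0.020 a -0.0099..0.0108 ztop 0.0003 n1113
b 0.030 a -0.0100..0.0104 ztop 0.0010 n1161
b 0.040 a -0.0104..0.0106 ztop 0.0011 n1383
b 0.050 a -0.0101..0.0105 ztop 0.0009 n630
bmax 0.052129572943552985
```

View pics/w36.png

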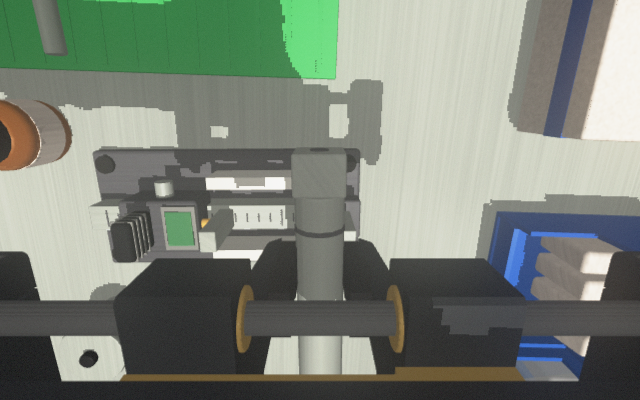

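Emit:
{"name": "carry_out", "arguments": {
  "linear": [
    [-0.005, -0.025, 0],
    [-0.012, -0.06, 0],
    [-0.02, -0.098, 0],
    [-0.028, -0.136, 0],
    [-0.036, -0.174, 0],
    [-0.044, -0.212, 0],
    [-0.052, -0.25, 0],
    [-0.06, -0.288, 0]
  ],
  "roll": [0.01, 0.03, 0.05, 0.07, 0.09, 0.1, 0.103, 0.103]
}}

```text
clock: 42.83
tool_pos: [0.5431, -0.1343, 0.1811]
eef_rot: [0.654, 0.756, 0.003, 0.001]
contact_force: [0.5, -0.3, -1.5]
opening: 0.239
```

Emit:
{"name": "carry_out", "arguments": {
  "linear": [
    [-0.008, -0.04, 0],
    [-0.016, -0.08, 0],
    [-0.024, -0.12, 0],
    [-0.03, -0.15, 0],
    [-0.035, -0.17, 0],
    [-0.036, -0.174, 0],
    [-0.036, -0.174, 0]
  ],
  "roll": [0, 0, 0, 0, 0, 0, 0]
}}

```text
clock: 43.42
tool_pos: [0.5054, -0.3095, 0.1797]
eef_rot: [0.656, 0.755, 0.002, -0.0]
contact_force: [-0.4, 0.3, -1.1]
opening: 0.239
```

```bash
python3 - <<'E'
from h import *
s=st()
E
```

```text
t 43.42 pos [ 0.5054 -0.3095  0.1797] yang 8.04 F [-0.4  0.3 -1.1] op 0.239 q7 0.58
```

Emit:
{"name": "carry_out", "arguments": {
  "linear": [
    [0.001, 0.001, -0.02],
    [0.003, 0.002, -0.045],
    [0.003, 0.002, -0.07],
    [0.003, 0.002, -0.09],
    [0.003, 0.002, -0.105],
    [0.003, 0.002, -0.105],
    [0.003, 0.002, -0.105]
  ],
  "roll": [0.001, 0.002, 0.002, 0.002, 0.002, 0.002, 0.002]
}}

```text
clock: 44.0
tool_pos: [0.5085, -0.3046, 0.0737]
eef_rot: [0.654, 0.757, 0.003, -0.002]
contact_force: [-0.1, 0.2, -1.2]
opening: 0.239
```

```bash
python3 - <<'E'
from h import *
p=snapshot('wrist');save(p,'w37');s=st()
E
```

```text
t 44.05 pos [ 0.5091 -0.3056  0.0748] yang 8.28 F [ 0.2 -0.2 -1.3] op 0.238 q7 0.56
```

View pics/w37.png

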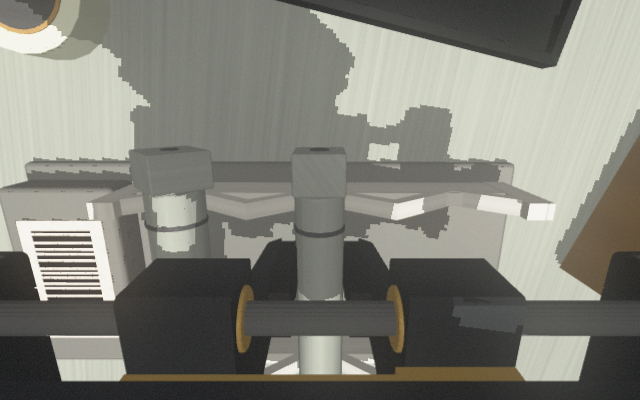

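Emit:
{"name": "carry_out", "arguments": {
  "linear": [
    [-0.0006, -0.0018, -0.005],
    [-0.0006, -0.0018, -0.01],
    [-0.0006, -0.0018, -0.014],
    [-0.0006, -0.0018, -0.0165],
    [-0.0006, -0.0018, -0.0178],
    [-0.0006, -0.0018, -0.0178]
  ],
  "roll": [0, 0, 0, 0, 0, 0]
}}

```text
clock: 44.55
tool_pos: [0.509, -0.3074, 0.0572]
eef_rot: [0.654, 0.756, 0.003, -0.0]
contact_force: [0.4, -0.4, 0.6]
opening: 0.241
```

```bash
python3 - <<'E'
from h import *
s=st()
E
```

```text
t 44.55 pos [ 0.509  -0.3074  0.0572] yang 8.29 F [ 0.4 -0.4  0.6] op 0.241 q7 0.56
```

Emit:
{"name": "carry_out", "arguments": {
  "linear": [
    [0, 0, -0.0005],
    [0, 0, -0.0005],
    [0, 0, -0.0005],
    [0, 0, 0],
    [0, 0, 0.01],
    [0, 0, 0.03],
    [0, 0, 0.06],
    [0, 0, 0.1]
  ],
  "roll": [0, 0, 0, 0, 0, 0, 0, 0],
  "gripper": 0.38
}}

```text
clock: 45.22
tool_pos: [0.5074, -0.3066, 0.1569]
eef_rot: [0.654, 0.756, 0.003, -0.003]
contact_force: [0.8, -0.5, -0.3]
opening: 0.376
```

Emit:
{"name": "carry_out", "arguments": {
  "linear": [
    [0, 0.02, 0.02],
    [0, 0.04, 0.04],
    [0, 0.04, 0.05],
    [0, 0.04, 0.05]
  ],
  "roll": [0, 0, 0, 0]
}}

```text
clock: 45.55
tool_pos: [0.5091, -0.2661, 0.21]
eef_rot: [0.653, 0.757, 0.004, -0.0]
contact_force: [0.6, 0.1, -0.4]
opening: 0.376
```

```bash
cat >> h.py <<'E'
def bay(p,cx,cy,zl,zh):
    c=cloud(p);x,y,z=c[...,0],c[...,1],c[...,2]
    R=np.array([[np.cos(.143),np.sin(.143)],[-np.sin(.143),np.cos(.143)]])
    d=np.stack([x-cx,y-cy],-1)@R.T
    for lo in np.arange(-.08,.09,.02):
        k=(abs(d[...,0])<.03)&(d[...,1]>=lo)&(d[...,1]<lo+.02)&(z>zl)&(z<zh)
        if k.sum()>8:
            t=k&(z>np.percentile(z[k],70));print('y %.2f top %.4f x %.4f n%d'%(lo,np.percentile(z[k],95),d[...,0][t].mean(),k.sum()))
    k=(abs(d[...,0])<.008)&(z>zl)&(z<zh);print('ymax',np.percentile(d[...,1][k],99.5))
E
python3 - <<'E'
from h import *
p=snapshot('wrist');save(p,'w38');s=st();bay(p,.5119,-.3314,.04,.062)
E
```

```text
t 45.60 pos [ 0.508  -0.2671  0.2084] yang 8.32 F [-0.2  0.1 -0.6] op 0.380 q7 0.52
y -0.06 top 0.0539 x 0.0004 n362
y -0.04 top 0.0547 x -0.0004 n407
y -0.02 top 0.0547 x 0.0000 n431
y 0.00 top 0.0545 x -0.0003 n465
y 0.02 top 0.0546 x -0.0000 n493
y 0.04 top 0.0545 x -0.0000 n849
y 0.06 top 0.0553 x -0.0020 n525
ymax 0.07659832158932176
```

View pics/w38.png

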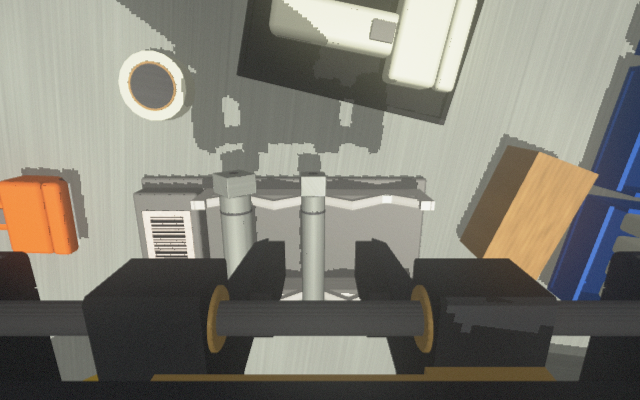

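The medium stem is seated (axis height 43.6 mm). Now the thin one.

Emit:
{"name": "carry_out", "arguments": {
  "linear": [
    [-0.003, 0.03, 0.01],
    [-0.008, 0.065, 0.01],
    [-0.015, 0.103, 0.01],
    [-0.022, 0.141, 0.01],
    [-0.03, 0.178, 0.01],
    [-0.038, 0.215, 0.01],
    [-0.046, 0.252, 0.01],
    [-0.054, 0.289, 0.01]
  ],
  "roll": [-0.01, -0.02, -0.03, -0.04, -0.05, -0.06, -0.07, -0.075],
  "gripper": 0.45
}}

```text
clock: 46.27
tool_pos: [0.4533, 0.0221, 0.2174]
eef_rot: [0.683, 0.731, 0.002, -0.001]
contact_force: [0.9, 0.2, -0.5]
opening: 0.45
```

Emit:
{"name": "carry_out", "arguments": {
  "linear": [
    [-0.01, 0.038, 0],
    [-0.02, 0.076, 0],
    [-0.03, 0.114, 0],
    [-0.04, 0.152, 0],
    [-0.05, 0.19, 0],
    [-0.06, 0.228, 0],
    [-0.07, 0.266, 0],
    [-0.075, 0.304, 0]
  ],
  "roll": [0, 0, 0, 0, 0, 0, 0, 0]
}}

```text
clock: 46.93
tool_pos: [0.3772, 0.3266, 0.2163]
eef_rot: [0.683, 0.73, 0.0, -0.001]
contact_force: [0.5, -0.6, 1.1]
opening: 0.448
```

Emit:
{"name": "carry_out", "arguments": {
  "linear": [
    [0, 0.03, 0],
    [0, 0.042, 0],
    [0, 0.042, 0],
    [0, 0.042, 0]
  ],
  "roll": [0, 0, 0, 0]
}}

```text
clock: 47.27
tool_pos: [0.3778, 0.3667, 0.2154]
eef_rot: [0.684, 0.73, -0.001, 0.0]
contact_force: [-1.4, 0.3, -0.1]
opening: 0.452
```

```bash
python3 - <<'E'
from h import *
p=snapshot('wrist');save(p,'w39');s=st();stems(p);p=snapshot('top');stems(p)
E
```

```text
t 47.32 pos [0.378  0.3656 0.2157] yang 3.64 F [0.2 0.1 0.1] op 0.450 q7 -0.63
c 0.3812 0.3312 len 150 wid 16 ang 93.8 top 0.0205 2090
c 0.3841 0.3274 len 142 wid 14 ang 93.9 top 0.0231 196
```

View pics/w39.png

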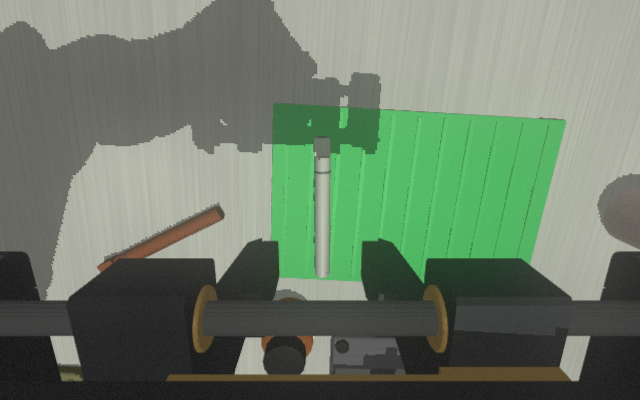

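Emit:
{"name": "carry_out", "arguments": {
  "linear": [
    [0.001, -0.006, -0.03],
    [0.0017, -0.0115, -0.065],
    [0.0017, -0.0115, -0.1],
    [0.0017, -0.0115, -0.135],
    [0.0017, -0.0115, -0.165],
    [0.0017, -0.0115, -0.183],
    [0.0017, -0.0115, -0.1905],
    [0.0017, -0.0115, -0.1905]
  ],
  "roll": [0, 0.003, 0.003, 0.003, 0.003, 0.003, 0.003, 0.003]
}}

```text
clock: 48.03
tool_pos: [0.38, 0.351, 0.0249]
eef_rot: [0.685, 0.729, -0.003, 0.001]
contact_force: [-0.7, -0.4, -0.1]
opening: 0.453
```

Emit:
{"name": "carry_out", "arguments": {
  "linear": [
    [0, 0, 0],
    [0, 0, 0],
    [0, 0, 0],
    [0, 0, 0],
    [0, 0, 0],
    [0, 0, 0]
  ],
  "roll": [0, 0, 0, 0, 0, 0],
  "gripper": 0.0
}}

```text
clock: 48.53
tool_pos: [0.3806, 0.3508, 0.0256]
eef_rot: [0.685, 0.729, -0.002, 0.001]
contact_force: [0.6, -1.3, 5.9]
opening: 0.169
```

Emit:
{"name": "carry_out", "arguments": {
  "linear": [
    [0, 0, 0.01],
    [0, 0, 0.03],
    [0, 0, 0.06],
    [0, 0, 0.09],
    [0, 0, 0.12],
    [0, 0, 0.13],
    [0, 0, 0.13]
  ],
  "roll": [0, 0, 0, 0, 0, 0, 0]
}}

```text
clock: 49.12
tool_pos: [0.3815, 0.3521, 0.1583]
eef_rot: [0.685, 0.729, 0.0, 0.001]
contact_force: [-0.2, 0.4, -1.0]
opening: 0.17
```

```bash
python3 - <<'E'
from h import *
p=snapshot('wrist');save(p,'w40');s=st();heldrep(p,s,.018)
E
```

```text
t 49.17 pos [0.3808 0.3514 0.1566] yang 3.59 F [ 0.6 -0.1 -0.8] op 0.168 q7 -0.59
b 0.020 a -0.0076..0.0072 ztop -0.0034 n790
b 0.030 a -0.0076..0.0072 ztop -0.0033 n808
b 0.040 a -0.0078..0.0075 ztop -0.0028 n946
b 0.050 a -0.0078..0.0070 ztop -0.0029 n728
bmax 0.05596823996003257
```

View pics/w40.png

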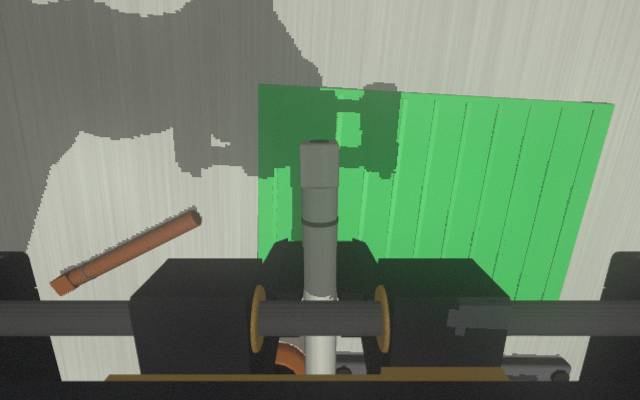

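Emit:
{"name": "carry_out", "arguments": {
  "linear": [
    [0.02, -0.02, 0],
    [0.045, -0.045, 0],
    [0.072, -0.073, 0],
    [0.1, -0.102, 0],
    [0.128, -0.131, 0],
    [0.155, -0.16, 0],
    [0.178, -0.187, 0],
    [0.189, -0.201, 0]
  ],
  "roll": [0, -0.005, -0.01, -0.015, -0.02, -0.022, -0.022, -0.022]
}}

```text
clock: 49.83
tool_pos: [0.572, 0.1446, 0.1545]
eef_rot: [0.695, 0.719, -0.003, 0.002]
contact_force: [0.1, -0.1, -1.3]
opening: 0.166
```

Emit:
{"name": "carry_out", "arguments": {
  "linear": [
    [0, 0, -0.01],
    [0, 0, -0.03],
    [0, 0, -0.055],
    [0, 0, -0.07],
    [0, 0, -0.07],
    [0, 0, -0.07]
  ],
  "roll": [0, 0, 0, 0, 0, 0]
}}

```text
clock: 50.33
tool_pos: [0.5695, 0.1457, 0.0822]
eef_rot: [0.694, 0.72, -0.005, 0.0]
contact_force: [0.2, -0.2, 0.4]
opening: 0.172
```

```bash
python3 - <<'E'
from h import *
p=snapshot('wrist');save(p,'w41');s=st();heldrep(p,s,.018)
E
```

```text
t 50.38 pos [0.5707 0.1456 0.0835] yang 2.07 F [ 0.7 -0.1 -0.4] op 0.168 q7 -0.21
b 0.020 a -0.0141..0.0142 ztop -0.0068 n1100
b 0.030 a -0.0101..0.0054 ztop -0.0067 n827
b 0.040 a -0.0100..0.0053 ztop -0.0062 n965
b 0.050 a -0.0100..0.0051 ztop -0.0063 n684
bmax 0.05546052386074002
```

View pics/w41.png

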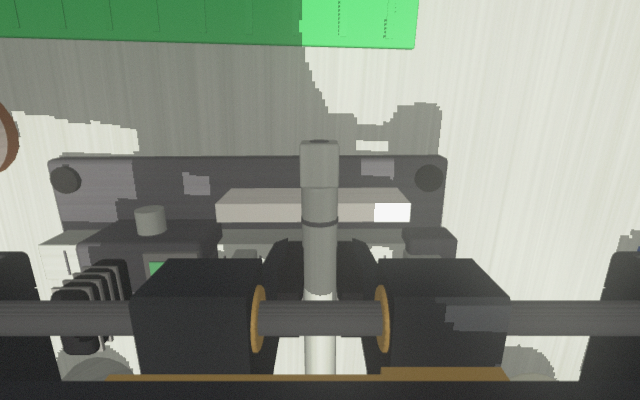

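Emit:
{"name": "carry_out", "arguments": {
  "linear": [
    [0, 0.002, 0],
    [0, 0.0038, -0.004],
    [0, 0.0038, -0.01],
    [0, 0.0038, -0.014],
    [0, 0.0038, -0.0156],
    [0, 0.0038, -0.016],
    [0, 0.0038, -0.016]
  ],
  "roll": [0, 0.004, 0.004, 0.004, 0.004, 0.004, 0.004]
}}

```text
clock: 50.97
tool_pos: [0.5705, 0.1495, 0.0677]
eef_rot: [0.693, 0.721, -0.004, 0.001]
contact_force: [-1.1, 0.7, 1.2]
opening: 0.169
```

Emit:
{"name": "carry_out", "arguments": {
  "linear": [
    [0, 0, -0.0005],
    [0, 0, -0.0012],
    [0, 0, -0.0012]
  ],
  "roll": [0, 0, 0]
}}

```text
clock: 51.22
tool_pos: [0.5704, 0.1495, 0.0674]
eef_rot: [0.693, 0.721, -0.003, 0.001]
contact_force: [-2.3, -0.1, 9.1]
opening: 0.168
```

Emit:
{"name": "carry_out", "arguments": {
  "linear": [
    [0, 0, 0],
    [0, 0, 0],
    [0, 0, 0],
    [0, 0, 0],
    [0, 0, 0.01],
    [0, 0, 0.03],
    [0, 0, 0.06],
    [0, 0, 0.086]
  ],
  "roll": [0, 0, 0, 0, 0, 0, 0, 0],
  "gripper": 0.35
}}

```text
clock: 51.88
tool_pos: [0.5703, 0.1493, 0.1548]
eef_rot: [0.693, 0.721, -0.004, 0.001]
contact_force: [0.8, 0.1, 0.4]
opening: 0.353
```

Emit:
{"name": "carry_out", "arguments": {
  "linear": [
    [-0.02, -0.005, 0],
    [-0.045, -0.01, 0],
    [-0.07, -0.018, 0],
    [-0.095, -0.021, 0],
    [-0.104, -0.021, 0],
    [-0.104, -0.021, 0]
  ],
  "roll": [0, 0, 0, 0, 0, 0],
  "gripper": 0.4
}}

```text
clock: 52.38
tool_pos: [0.4643, 0.1283, 0.1554]
eef_rot: [0.693, 0.721, -0.004, -0.0]
contact_force: [-0.2, -0.0, 0.6]
opening: 0.403
```

```bash
python3 - <<'E'
from h import *
p=snapshot('wrist');save(p,'w42');s=st();cal(p,.057)
E
```

```text
t 52.43 pos [0.4667 0.1288 0.1554] yang 2.31 F [ 0.6 -0.4  0.4] op 0.396 q7 -0.23
[0.5677 0.1554 0.0606] [0.5593 0.0961 0.0572] [0.5768 0.204  0.063 ] [ 455   99   47  159 3471]
[0.4795 0.13   0.0704] [0.4504 0.1064 0.0584] [0.51   0.1485 0.0957] [ 301  180   90   71 5514]
[0.5256 0.1305 0.0827] [0.5212 0.1208 0.0577] [0.5332 0.1366 0.0932] [ 402  199   35   41 1065]
[0.6201 0.1342 0.0813] [0.6143 0.1247 0.0577] [0.6324 0.1409 0.0929] [ 534  199   69   41 2001]
```

View pics/w42.png

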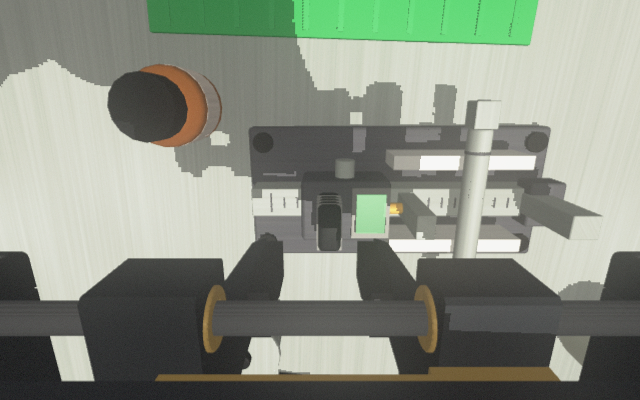

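Emit:
{"name": "carry_out", "arguments": {
  "linear": [
    [0.0025, 0, -0.02],
    [0.0025, 0, -0.04],
    [0.0025, 0, -0.06],
    [0.0025, 0, -0.066],
    [0.0025, 0, -0.066],
    [0.0025, 0, -0.066]
  ],
  "roll": [0, 0, 0, 0, 0, 0]
}}

```text
clock: 52.93
tool_pos: [0.4704, 0.129, 0.0895]
eef_rot: [0.693, 0.721, -0.003, 0.001]
contact_force: [-0.2, -0.1, 0.2]
opening: 0.4
```

Emit:
{"name": "carry_out", "arguments": {
  "linear": [
    [0, 0, 0],
    [0, 0, 0],
    [0, 0, 0],
    [0, 0, 0],
    [0, 0, 0]
  ],
  "roll": [0, 0, 0, 0, 0],
  "gripper": 0.0,
  "grip_force": 20
}}

```text
clock: 53.35
tool_pos: [0.4696, 0.1291, 0.0901]
eef_rot: [0.693, 0.721, -0.003, 0.001]
contact_force: [-2.7, 0.6, 5.7]
opening: 0.16
```

Emit:
{"name": "carry_out", "arguments": {
  "linear": [
    [0.005, 0, 0],
    [0.013, 0.0005, 0],
    [0.022, 0.001, 0],
    [0.031, 0.001, 0],
    [0.04, 0.0015, 0],
    [0.049, 0.0018, 0],
    [0.056, 0.002, 0],
    [0.06, 0.002, 0]
  ],
  "roll": [0, 0, 0, 0, 0, 0, 0, 0]
}}

```text
clock: 54.02
tool_pos: [0.526, 0.1315, 0.0902]
eef_rot: [0.692, 0.722, -0.006, -0.002]
contact_force: [-9.0, 1.2, 8.1]
opening: 0.156
```

```bash
python3 -c "
from h import *
look('w43')"
```

```text
t 54.07 pos [0.5268 0.1315 0.0902] yang 2.38 F [-7.   1.7  5.7] op 0.158 q7 -0.21
([20, 15, 16, 14, 216], np.float64(16.0), np.float64(15.428571428571429)) [-0.00521756 -0.00161035]
```

View pics/w43c.png

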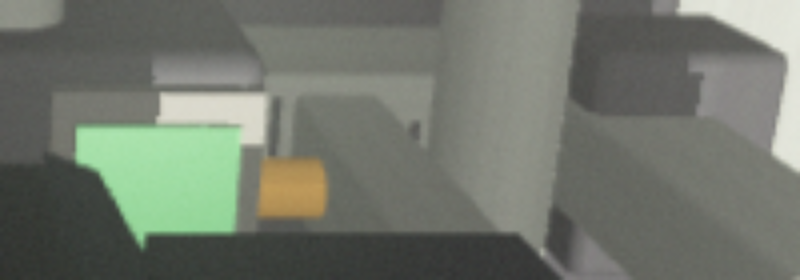

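Emit:
{"name": "carry_out", "arguments": {
  "linear": [
    [0.005, 0, 0],
    [0.0075, 0, 0],
    [0.01, 0.0003, 0],
    [0.012, 0.0004, 0],
    [0.014, 0.0005, 0],
    [0.016, 0.0006, 0],
    [0.0175, 0.0006, 0],
    [0.0175, 0.0006, 0]
  ],
  "roll": [0, 0, 0, 0, 0, 0, 0, 0]
}}

```text
clock: 54.73
tool_pos: [0.5393, 0.1321, 0.0901]
eef_rot: [0.692, 0.722, -0.009, -0.005]
contact_force: [-9.7, 0.1, 8.3]
opening: 0.159
```

```bash
python3 -c "
from h import *
look('w44')"
```

```text
t 54.78 pos [0.5393 0.1321 0.0901] yang 2.44 F [-9.7  0.5  8.1] op 0.156 q7 -0.20
([20, 16, 10, 14, 120], np.float64(9.0), np.float64(8.571428571428571)) [-0.00907966 -0.00482049]
```

View pics/w44c.png

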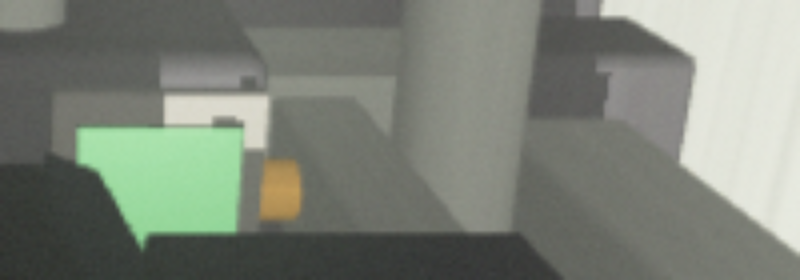

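Emit:
{"name": "carry_out", "arguments": {
  "linear": [
    [0.006, 0, 0],
    [0.007, 0.0001, 0],
    [0.008, 0.0001, 0],
    [0.0086, 0.0002, 0],
    [0.0086, 0.0002, 0],
    [0.0086, 0.0002, 0]
  ],
  "roll": [0, 0, 0, 0, 0, 0]
}}

```text
clock: 55.28
tool_pos: [0.5418, 0.1322, 0.09]
eef_rot: [0.691, 0.722, -0.014, -0.009]
contact_force: [-12.1, 0.7, 9.0]
opening: 0.157
```

```bash
python3 -c "
from h import *
look('w45')"
```

```text
t 55.33 pos [0.5418 0.1322 0.09  ] yang 2.50 F [-11.4   0.1   9.7] op 0.158 q7 -0.20
([21, 16, 5, 14, 65], np.float64(5.0), np.float64(4.642857142857143)) [-0.01371607 -0.00870742]
```

View pics/w45c.png

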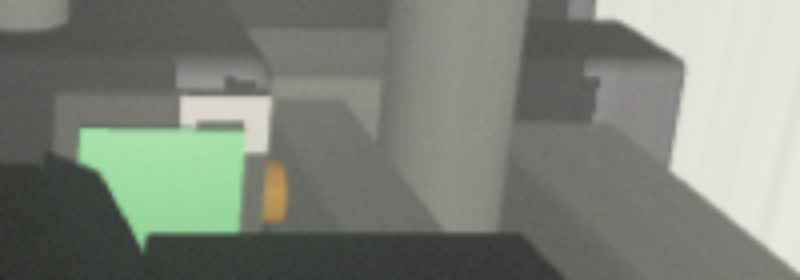

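Emit:
{"name": "carry_out", "arguments": {
  "linear": [
    [0.0063, 0.0001, 0],
    [0.0067, 0.0001, 0],
    [0.0067, 0.0001, 0]
  ],
  "roll": [0, 0, 0]
}}

```text
clock: 55.58
tool_pos: [0.5425, 0.1323, 0.0899]
eef_rot: [0.691, 0.723, -0.018, -0.013]
contact_force: [-11.1, 0.0, 8.2]
opening: 0.157
```

```bash
python3 -c "
from h import *
look('w46')"
```

```text
t 55.63 pos [0.5424 0.1323 0.0899] yang 2.57 F [-10.7   0.6   8.6] op 0.165 q7 -0.20
([21, 17, 5, 14, 53], np.float64(4.0), np.float64(3.7857142857142856)) [-0.01836832 -0.01261516]
```

The reading is about 6.0 mm. Now I'll open again in small steps, which also takes out the tilt.

Emit:
{"name": "carry_out", "arguments": {
  "linear": [
    [-0.006, 0, 0],
    [-0.013, -0.0004, 0],
    [-0.015, -0.0005, 0]
  ],
  "roll": [0, 0, 0]
}}

```text
clock: 55.88
tool_pos: [0.5312, 0.1318, 0.0901]
eef_rot: [0.691, 0.722, -0.015, -0.01]
contact_force: [8.6, -0.2, -10.9]
opening: 0.158
```

Emit:
{"name": "carry_out", "arguments": {
  "linear": [
    [-0.006, 0, 0],
    [-0.013, -0.0004, 0],
    [-0.015, -0.0005, 0]
  ],
  "roll": [0, 0, 0]
}}

```text
clock: 56.13
tool_pos: [0.5202, 0.1313, 0.0901]
eef_rot: [0.692, 0.722, -0.011, -0.007]
contact_force: [8.8, -1.2, -10.9]
opening: 0.156
```

Emit:
{"name": "carry_out", "arguments": {
  "linear": [
    [-0.006, 0, 0],
    [-0.013, -0.0004, 0],
    [-0.015, -0.0005, 0]
  ],
  "roll": [0, 0, 0]
}}

```text
clock: 56.38
tool_pos: [0.5092, 0.1309, 0.0902]
eef_rot: [0.692, 0.722, -0.007, -0.003]
contact_force: [8.5, -0.9, -10.7]
opening: 0.16
```

Emit:
{"name": "carry_out", "arguments": {
  "linear": [
    [-0.006, 0, 0],
    [-0.013, -0.0004, 0],
    [-0.015, -0.0005, 0]
  ],
  "roll": [0, 0, 0]
}}

```text
clock: 56.63
tool_pos: [0.4983, 0.1304, 0.0902]
eef_rot: [0.692, 0.722, -0.004, -0.001]
contact_force: [7.8, -0.6, -11.2]
opening: 0.157
```

Emit:
{"name": "carry_out", "arguments": {
  "linear": [
    [-0.006, 0, 0],
    [-0.013, -0.0004, 0],
    [-0.015, -0.0005, 0]
  ],
  "roll": [0, 0, 0]
}}

```text
clock: 56.88
tool_pos: [0.4871, 0.1299, 0.0902]
eef_rot: [0.693, 0.721, -0.0, 0.002]
contact_force: [7.8, -1.6, -10.6]
opening: 0.156
```

Emit:
{"name": "carry_out", "arguments": {
  "linear": [
    [0, 0, 0],
    [0, 0, 0],
    [0, 0, 0],
    [0, 0, 0.02],
    [0, 0, 0.05],
    [0, 0, 0.08],
    [0, 0, 0.09],
    [0, 0, 0.09]
  ],
  "roll": [0, 0, 0, 0, 0, 0, 0, 0],
  "gripper": 0.35
}}

```text
clock: 57.55
tool_pos: [0.4883, 0.1303, 0.1828]
eef_rot: [0.693, 0.721, 0.002, 0.003]
contact_force: [-0.1, -0.2, -0.3]
opening: 0.347
```

```bash
python3 - <<'E'
from h import *
p=snapshot('wrist');save(p,'w47');s=st();cal(p,.051);print(s['eef_rot'])
E
```

```text
t 57.60 pos [0.4875 0.1302 0.1813] yang 2.32 F [0.5 0.8 0.3] op 0.348 q7 -0.23
[0.6087 0.145  0.0658] [0.5953 0.0851 0.052 ] [0.6316 0.2049 0.0926] [ 451  102   80  156 4892]
[0.5048 0.1314 0.0707] [0.468  0.1072 0.0514] [0.5495 0.1554 0.0957] [ 292  157  120   79 5609]
[6.92620094e-01 7.21296947e-01 6.43749736e-04 2.77566854e-03]
```

View pics/w47.png

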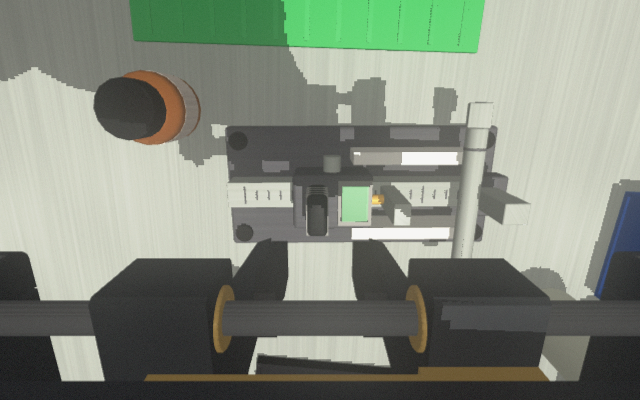

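Emit:
{"name": "carry_out", "arguments": {
  "linear": [
    [0.02, 0.004, 0],
    [0.05, 0.01, 0],
    [0.08, 0.016, 0],
    [0.105, 0.022, 0],
    [0.118, 0.0245, 0],
    [0.119, 0.0245, 0],
    [0.119, 0.0245, 0],
    [0.119, 0.0245, 0]
  ],
  "roll": [0, 0, 0, 0, 0, 0, 0, 0]
}}

```text
clock: 58.27
tool_pos: [0.6045, 0.1541, 0.18]
eef_rot: [0.693, 0.721, -0.001, 0.002]
contact_force: [-0.2, 0.8, -0.5]
opening: 0.354
```

```bash
python3 - <<'E'
from h import *
p=snapshot('wrist');save(p,'w48');s=st()
c=cloud(p);x,y,z=c[...,0],c[...,1],c[...,2]
for lo in [.145,.155,.165,.175]:
    k=(y>lo)&(y<lo+.01)&(z>.052)&(z<.072)&(x>.57)&(x<.64)
    print(lo,np.percentile(x[k],[2,98]).round(4),np.percentile(z[k],97).round(4))
k=(z>.05)&(z<.075)&(x>.58)&(x<.63)&(y>.17)&(y<.23);print('ymax',np.percentile(y[k],99.5))
E
```

```text
t 58.32 pos [0.6045 0.1542 0.1804] yang 2.33 F [-0.  -0.1  0.6] op 0.355 q7 -0.21
0.145 [0.5987 0.6136] 0.0625
0.155 [0.5984 0.6131] 0.0626
0.165 [0.598  0.6127] 0.0625
0.175 [0.5977 0.612 ] 0.0623
ymax 0.20672636053508248
```

Emit:
{"name": "carry_out", "arguments": {
  "linear": [
    [0.001, 0.0005, -0.025],
    [0.0016, 0.0005, -0.055],
    [0.0016, 0.0005, -0.08],
    [0.0016, 0.0005, -0.095],
    [0.0016, 0.0005, -0.104],
    [0.0016, 0.0005, -0.11],
    [0.0016, 0.0005, -0.1128],
    [0.0016, 0.0005, -0.1128]
  ],
  "roll": [0, 0, 0, 0, 0, 0, 0, 0]
}}

```text
clock: 58.98
tool_pos: [0.6061, 0.1547, 0.0679]
eef_rot: [0.693, 0.721, -0.001, 0.002]
contact_force: [-0.1, 0.8, 0.4]
opening: 0.351
```

Emit:
{"name": "carry_out", "arguments": {
  "linear": [
    [0, 0, 0],
    [0, 0, 0],
    [0, 0, 0],
    [0, 0, 0],
    [0, 0, 0]
  ],
  "roll": [0, 0, 0, 0, 0],
  "gripper": 0.0,
  "grip_force": 35
}}

```text
clock: 59.4
tool_pos: [0.6068, 0.1549, 0.0687]
eef_rot: [0.693, 0.721, 0.0, 0.002]
contact_force: [-1.1, 0.4, 4.4]
opening: 0.169
```

Emit:
{"name": "carry_out", "arguments": {
  "linear": [
    [0, 0, 0.01],
    [0, 0, 0.03],
    [0, 0, 0.06],
    [0, 0, 0.09],
    [0, 0, 0.11],
    [0, 0, 0.11]
  ],
  "roll": [0, 0, 0, 0, 0, 0]
}}

```text
clock: 59.9
tool_pos: [0.6094, 0.1554, 0.1839]
eef_rot: [0.693, 0.721, 0.004, 0.005]
contact_force: [1.7, -0.4, -1.7]
opening: 0.17
```

```bash
python3 - <<'E'
from h import *
p=snapshot('wrist');save(p,'w49');s=st();heldrep(p,s,.022)
E
```

```text
t 59.95 pos [0.6081 0.1552 0.1814] yang 2.32 F [-0.1 -0.2 -0.9] op 0.169 q7 -0.21
b 0.020 a -0.0070..0.0078 ztop -0.0041 n767
b 0.030 a -0.0089..0.0098 ztop -0.0026 n926
b 0.040 a -0.0091..0.0098 ztop -0.0023 n1109
b 0.050 a -0.0086..0.0094 ztop -0.0028 n365
bmax 0.05183937357245131
```

View pics/w49.png

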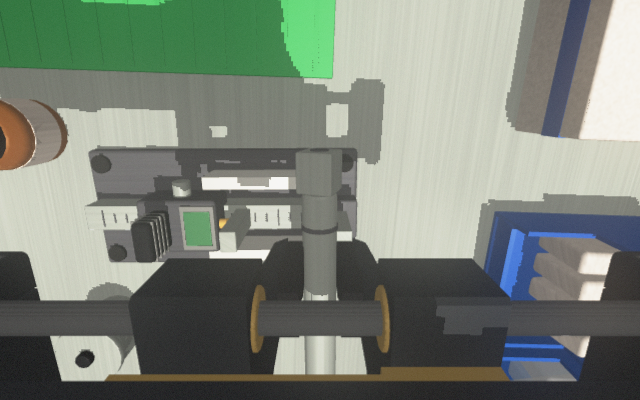

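Emit:
{"name": "carry_out", "arguments": {
  "linear": [
    [-0.002, -0.025, 0],
    [-0.004, -0.06, 0],
    [-0.006, -0.098, 0],
    [-0.009, -0.136, 0],
    [-0.012, -0.174, 0],
    [-0.014, -0.212, 0],
    [-0.017, -0.25, 0],
    [-0.02, -0.288, 0]
  ],
  "roll": [0.01, 0.03, 0.05, 0.07, 0.09, 0.1, 0.103, 0.103]
}}

```text
clock: 60.62
tool_pos: [0.5866, -0.1344, 0.18]
eef_rot: [0.654, 0.756, 0.002, 0.002]
contact_force: [0.2, -0.2, -0.5]
opening: 0.166
```

Emit:
{"name": "carry_out", "arguments": {
  "linear": [
    [-0.002, -0.04, 0],
    [-0.004, -0.08, 0],
    [-0.007, -0.12, 0],
    [-0.009, -0.145, 0],
    [-0.0103, -0.16, 0],
    [-0.0103, -0.164, 0],
    [-0.0103, -0.164, 0]
  ],
  "roll": [0, 0, 0, 0, 0, 0, 0]
}}

```text
clock: 61.2
tool_pos: [0.5758, -0.298, 0.179]
eef_rot: [0.655, 0.756, 0.002, 0.001]
contact_force: [0.5, 0.6, -0.3]
opening: 0.172
```

```bash
python3 - <<'E'
from h import *
p=snapshot('wrist');save(p,'w50');s=st()
E
```

```text
t 61.25 pos [ 0.5765 -0.296   0.1792] yang 8.34 F [ 1.3  0.9 -0.7] op 0.169 q7 0.51
```

View pics/w50.png

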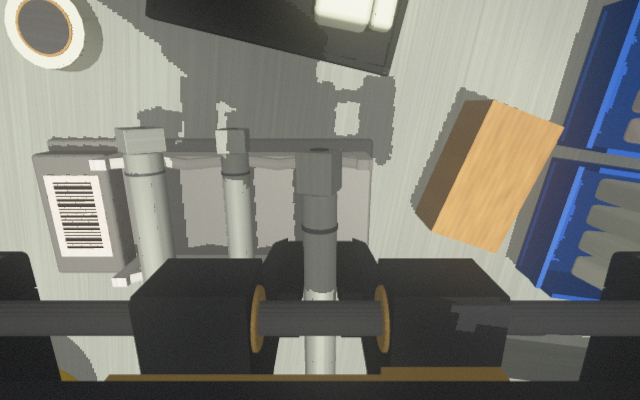

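Emit:
{"name": "carry_out", "arguments": {
  "linear": [
    [0.001, 0, -0.02],
    [0.0013, -0.001, -0.045],
    [0.0013, -0.0015, -0.07],
    [0.0013, -0.0015, -0.09],
    [0.0013, -0.0015, -0.106],
    [0.0013, -0.0015, -0.108],
    [0.0013, -0.0015, -0.108]
  ],
  "roll": [0, 0, 0, 0, 0, 0, 0]
}}

```text
clock: 61.83
tool_pos: [0.5781, -0.2941, 0.0703]
eef_rot: [0.652, 0.758, 0.003, -0.001]
contact_force: [0.2, -0.7, 0.1]
opening: 0.164
```

```bash
python3 - <<'E'
from h import *
p=snapshot('wrist');save(p,'w51');s=st()
E
```

```text
t 61.88 pos [ 0.5787 -0.2952  0.0715] yang 8.49 F [0.4 0.9 0.1] op 0.171 q7 0.50
```

View pics/w51.png

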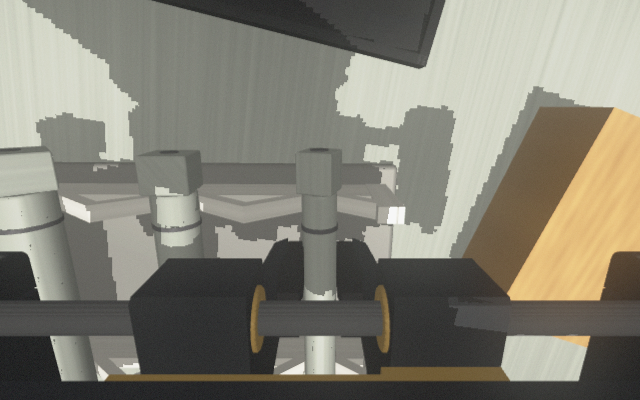

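Emit:
{"name": "carry_out", "arguments": {
  "linear": [
    [-0.0009, -0.0023, -0.005],
    [-0.0009, -0.0023, -0.01],
    [-0.0009, -0.0023, -0.014],
    [-0.0009, -0.0023, -0.016],
    [-0.0009, -0.0023, -0.0167],
    [-0.0009, -0.0023, -0.0167]
  ],
  "roll": [-0.003, -0.003, -0.003, -0.003, -0.003, -0.003]
}}

```text
clock: 62.38
tool_pos: [0.5782, -0.2974, 0.055]
eef_rot: [0.654, 0.757, 0.003, 0.001]
contact_force: [-0.7, 0.6, 0.6]
opening: 0.17
```

```bash
python3 - <<'E'
from h import *
s=st()
E
```

```text
t 62.38 pos [ 0.5782 -0.2974  0.055 ] yang 8.33 F [-0.7  0.6  0.6] op 0.170 q7 0.50
```

Emit:
{"name": "carry_out", "arguments": {
  "linear": [
    [0, 0, -0.0006],
    [0, 0, -0.0006],
    [0, 0, -0.0006],
    [0, 0, 0],
    [0, 0, 0.01],
    [0, 0, 0.03],
    [0, 0, 0.06],
    [0, 0, 0.1]
  ],
  "roll": [0, 0, 0, 0, 0, 0, 0, 0],
  "gripper": 0.32
}}

```text
clock: 63.05
tool_pos: [0.5765, -0.2966, 0.1545]
eef_rot: [0.654, 0.757, 0.002, -0.002]
contact_force: [0.1, -0.2, 0.1]
opening: 0.318
```

Emit:
{"name": "carry_out", "arguments": {
  "linear": [
    [0, 0.02, 0.02],
    [0, 0.04, 0.05],
    [0, 0.05, 0.08],
    [0, 0.05, 0.08],
    [0, 0.05, 0.08]
  ],
  "roll": [0, 0, 0, 0, 0],
  "gripper": 0.8
}}

```text
clock: 63.47
tool_pos: [0.5778, -0.2462, 0.2373]
eef_rot: [0.653, 0.757, 0.003, 0.001]
contact_force: [-0.3, -0.3, -0.3]
opening: 0.674
```

```bash
python3 - <<'E'
from h import *
p=snapshot('wrist');save(p,'w52');s=st();bay(p,.5812,-.3214,.036,.053)
# label
c=cloud(p);hs=cv2.cvtColor(p['img'],cv2.COLOR_RGB2HSV)
x,y,z=c[...,0],c[...,1],c[...,2]
m=(x>.33)&(x<.41)&(y>-.42)&(y<-.28)&(z>.02)&(z<.036)&(hs[...,2]>225)
q=c[m];print(m.sum(), cv2.minAreaRect((q[:,:2]*1000).astype(np.float32)), np.median(q[:,2]))
for r in tip_of(p,'label')[:2]: print(r['confidence'],w(p,*r['pixel'],.031))
E
```

```text
t 63.52 pos [ 0.5765 -0.2468  0.2355] yang 8.34 F [ 0.2 -0.4  0.7] op 0.715 q7 0.45
y -0.06 top 0.0496 x -0.0024 n586
y -0.04 top 0.0481 x 0.0000 n250
y -0.02 top 0.0480 x -0.0002 n261
y 0.00 top 0.0481 x 0.0002 n269
y 0.02 top 0.0481 x -0.0003 n275
y 0.04 top 0.0489 x -0.0023 n678
y 0.06 top 0.0494 x 0.0021 n333
ymax 0.22244926354247402
943 ((369.97064208984375, -341.64111328125), (46.81227493286133, 52.59409713745117), 8.167736053466797) 0.0305811576900874
0.98 [ 0.36697612 -0.34831464  0.031     ]
```

View pics/w52.png

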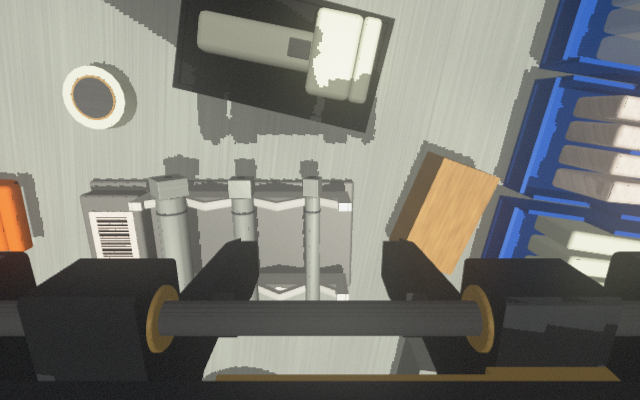

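```bash
python3 - <<'E'
from h import *
p=dict(np.load('w3.npz'));c=cloud(p);x,y,z=c[...,0],c[...,1],c[...,2]
hs=cv2.cvtColor(p['img'],cv2.COLOR_RGB2HSV)
m=(x>.33)&(x<.41)&(y>-.42)&(y<-.28)&(z>.026)&(z<.036)
sub=m&(hs[...,2]>195)
q=c[sub];print('label',sub.sum(),cv2.minAreaRect((q[:,:2]*1000).astype(np.float32)))
box=(x>.4)&(x<.66)&(y>-.2)&(y<-.06)
k=box&(z>.022)&(z<.037)&(x<.545);n,l,ss,_=cv2.connectedComponentsWithStats(k.astype(np.uint8));i=1+np.argmax(ss[1:,4])
q=c[l==i];print('handle',cv2.minAreaRect((q[:,:2]*1000).astype(np.float32)),ss[i,4],np.median(q[:,2]))
k=box&(z>.037)&(z<.05);q=c[k];print('head',cv2.minAreaRect((q[:,:2]*1000).astype(np.float32)))
k=box&(z>.003)&(z<.02);q=c[k];print('tray',cv2.minAreaRect((q[:,:2]*1000).astype(np.float32)))
t=snapshot('top');
for r in tip_of(t,'label')[:1]: print(w(t,*r['pixel'],.031))
E
```

```text
label 702 ((371.38214111328125, -352.624755859375), (45.82728576660156, 74.45755004882812), 8.75673770904541)
handle ((496.5569152832031, -128.67367553710938), (34.41501998901367, 97.7337646484375), 87.81890869140625) 2206 0.03140714189821575
head ((581.3229370117188, -131.8949432373047), (73.01958465576172, 57.75696563720703), 87.68846130371094)
tray ((523.146240234375, -134.52523803710938), (110.1679916381836, 200.52804565429688), 85.35559844970703)
[ 0.36548687 -0.34369858  0.031     ]
```

Emit:
{"name": "carry_out", "arguments": {
  "linear": [
    [-0.002, 0.01, 0],
    [-0.006, 0.025, 0],
    [-0.011, 0.04, 0],
    [-0.016, 0.055, 0],
    [-0.021, 0.07, 0],
    [-0.026, 0.085, 0],
    [-0.031, 0.1, 0],
    [-0.036, 0.11, 0]
  ],
  "roll": [0.1, 0.22, 0.34, 0.46, 0.58, 0.7, 0.82, 0.94],
  "gripper": 0.6
}}

```text
clock: 64.33
tool_pos: [0.5386, -0.136, 0.2321]
eef_rot: [0.238, 0.971, 0.001, -0.004]
contact_force: [-0.5, 0.0, 0.3]
opening: 0.6
```

Emit:
{"name": "carry_out", "arguments": {
  "linear": [
    [0, 0.005, 0],
    [0, 0.007, 0],
    [0, 0.007, 0],
    [0, 0.007, 0],
    [0, 0.007, 0],
    [0, 0.007, 0]
  ],
  "roll": [0.12, 0.24, 0.36, 0.45, 0.45, 0.45]
}}

```text
clock: 64.83
tool_pos: [0.538, -0.1297, 0.2312]
eef_rot: [0.017, 1.0, -0.0, -0.005]
contact_force: [0.7, -0.4, -0.2]
opening: 0.597
```

```bash
python3 - <<'E'
from h import *
p=snapshot('wrist');save(p,'w53');s=st()
c=cloud(p);x,y,z=c[...,0],c[...,1],c[...,2]
box=(x>.4)&(x<.66)&(y>-.2)&(y<-.06)
k=box&(z>.028)&(z<.036)&(x<.548);n,l,ss,_=cv2.connectedComponentsWithStats(k.astype(np.uint8));i=1+np.argmax(ss[1:,4])
q=c[l==i];print('handle',cv2.minAreaRect((q[:,:2]*1000).astype(np.float32)),ss[i,4],np.median(q[:,2]))
k=box&(z>.037)&(z<.05);q=c[k];print('head',cv2.minAreaRect((q[:,:2]*1000).astype(np.float32)))
E
```

```text
t 64.88 pos [ 0.5381 -0.1296  0.2314] yang 88.07 F [ 0.6 -0.2 -0.3] op 0.602 q7 1.32
handle ((497.65765380859375, -128.85877990722656), (32.5073356628418, 101.23799896240234), 87.62027740478516) 3409 0.0315932552285112
head ((580.9822998046875, -132.25836181640625), (72.78729248046875, 57.0313606262207), 88.2078857421875)
```

View pics/w53.png

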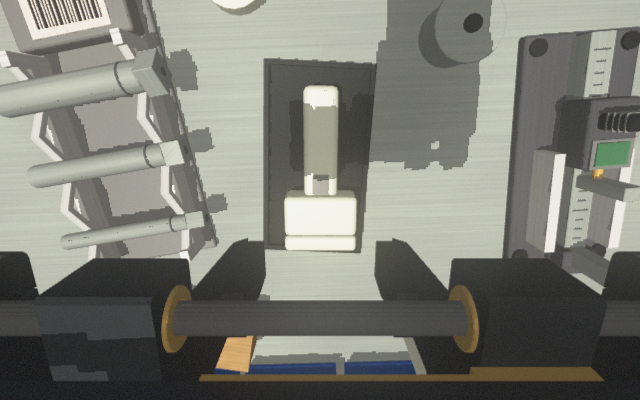

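Emit:
{"name": "carry_out", "arguments": {
  "linear": [
    [0.001, -0.001, -0.03],
    [0.002, -0.001, -0.065],
    [0.002, -0.001, -0.1],
    [0.002, -0.001, -0.135],
    [0.002, -0.001, -0.165],
    [0.002, -0.001, -0.188],
    [0.002, -0.001, -0.201],
    [0.002, -0.001, -0.201]
  ],
  "roll": [-0.004, -0.004, -0.004, -0.004, -0.004, -0.004, -0.004, -0.004]
}}

```text
clock: 65.55
tool_pos: [0.5383, -0.1304, 0.0274]
eef_rot: [0.02, 1.0, -0.0, -0.008]
contact_force: [0.4, -0.4, 0.8]
opening: 0.598
```

```bash
python3 - <<'E'
from h import *
p=snapshot('wrist');save(p,'w54');s=st()
E
```

```text
t 65.60 pos [ 0.5392 -0.1305  0.029 ] yang 87.78 F [-0.  -0.3  0.9] op 0.601 q7 1.15
```

View pics/w54.png

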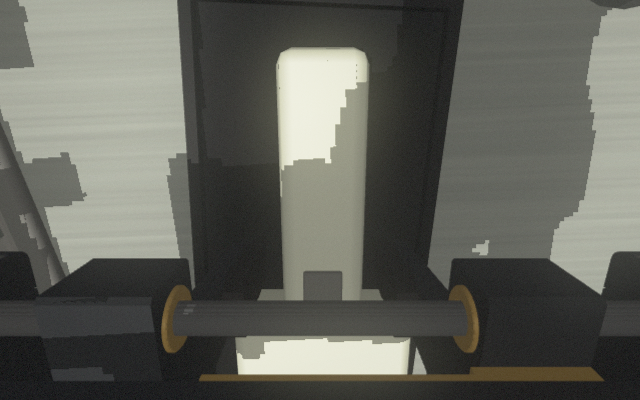

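Emit:
{"name": "carry_out", "arguments": {
  "linear": [
    [0, 0, 0],
    [0, 0, 0],
    [0, 0, 0],
    [0, 0, 0],
    [0, 0, 0],
    [0, 0, 0]
  ],
  "roll": [0, 0, 0, 0, 0, 0],
  "gripper": 0.0,
  "grip_force": 40
}}

```text
clock: 66.1
tool_pos: [0.5399, -0.1306, 0.0301]
eef_rot: [0.02, 1.0, -0.0, -0.006]
contact_force: [-1.3, 0.7, 6.6]
opening: 0.385
```

Emit:
{"name": "carry_out", "arguments": {
  "linear": [
    [0, 0, 0.01],
    [0, 0, 0.03],
    [0, 0, 0.06],
    [0, 0, 0.09],
    [0, 0, 0.12],
    [0, 0, 0.12],
    [0, 0, 0.12]
  ],
  "roll": [0, 0, 0, 0, 0, 0, 0]
}}

```text
clock: 66.68
tool_pos: [0.5407, -0.131, 0.152]
eef_rot: [0.02, 1.0, -0.001, -0.004]
contact_force: [-0.2, -0.1, -1.8]
opening: 0.382
```

```bash
python3 - <<'E'
from h import *
p=snapshot('wrist');save(p,'w55');s=st()
c=cloud(p);T=s['tool_pos'];x,y=s['eef_rot'][:2]
ty=np.array([2*x*y,y*y-x*x]);tx=np.array([x*x-y*y,2*x*y]);d=c[...,:2]-T[:2];b=d@tx;a=d@ty;z=c[...,2]-T[2]
for lo in np.arange(.02,.11,.015):
    k=(abs(a)<.02)&(b>lo)&(b<lo+.015)&(abs(z)<.03)
    if k.sum()>9: print('b %.3f a %.4f %.4f z %.4f'%(lo,*np.percentile(a[k],[2,98]),np.percentile(z[k],90)))
print(s['eef_rot'])
E
```

```text
t 66.73 pos [ 0.5396 -0.1309  0.1505] yang 87.73 F [-0.7 -0.3 -2.1] op 0.383 q7 1.24
b 0.020 a -0.0170 0.0149 z 0.0037
b 0.035 a -0.0171 0.0151 z 0.0037
b 0.050 a -0.0171 0.0150 z 0.0037
b 0.065 a -0.0169 0.0150 z 0.0036
b 0.080 a -0.0166 0.0147 z 0.0034
[ 1.98010203e-02  9.99788080e-01 -6.25282855e-04 -5.59679021e-03]
```

View pics/w55.png

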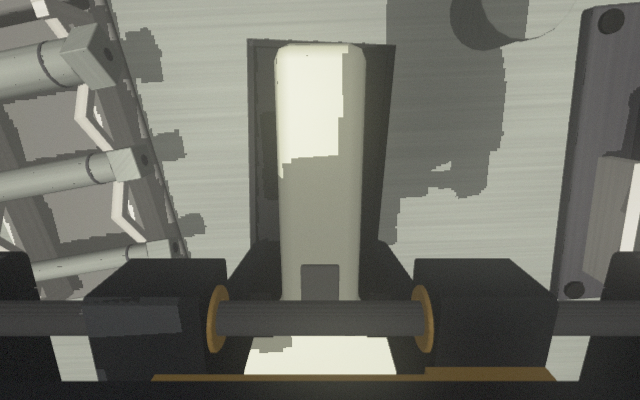

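Emit:
{"name": "carry_out", "arguments": {
  "linear": [
    [-0.005, -0.004, 0],
    [-0.012, -0.01, 0],
    [-0.02, -0.016, 0],
    [-0.028, -0.022, 0],
    [-0.036, -0.028, 0],
    [-0.044, -0.034, 0],
    [-0.052, -0.04, 0],
    [-0.06, -0.047, 0]
  ],
  "roll": [-0.08, -0.19, -0.31, -0.43, -0.55, -0.67, -0.79, -0.91]
}}

```text
clock: 67.4
tool_pos: [0.4779, -0.1777, 0.149]
eef_rot: [0.46, 0.888, 0.001, -0.007]
contact_force: [-0.4, -0.2, -1.7]
opening: 0.382
```

Emit:
{"name": "carry_out", "arguments": {
  "linear": [
    [-0.008, -0.006, 0],
    [-0.016, -0.012, 0],
    [-0.024, -0.018, 0],
    [-0.032, -0.025, 0],
    [-0.04, -0.032, 0],
    [-0.048, -0.038, 0],
    [-0.056, -0.044, 0],
    [-0.062, -0.049, 0]
  ],
  "roll": [-0.12, -0.24, -0.36, -0.48, -0.6, -0.72, -0.84, -0.95]
}}

```text
clock: 68.07
tool_pos: [0.4139, -0.2268, 0.1478]
eef_rot: [0.817, 0.577, 0.003, -0.007]
contact_force: [0.1, -0.6, -1.9]
opening: 0.38
```

Emit:
{"name": "carry_out", "arguments": {
  "linear": [
    [0, 0, 0],
    [0, 0, 0],
    [0, 0, 0]
  ],
  "roll": [0, 0, 0]
}}

```text
clock: 68.32
tool_pos: [0.4139, -0.2262, 0.1471]
eef_rot: [0.816, 0.578, 0.003, -0.008]
contact_force: [0.9, -0.9, -2.4]
opening: 0.381
```

```bash
cat >> h.py <<'E'
from scipy.spatial.transform import Rotation as Ro
def beam(s,L=np.array([.3714,-.3526,.031])):
    R=Ro.from_quat(s['eef_rot']).as_matrix();X=-R[:,0];Z=-R[:,2] # scanner axes in grasp
    wnd=s['tool_pos']+X*.0632-Z*.0151;dr=(X-Z)/np.sqrt(2)
    t=(L[2]-wnd[2])/dr[2];h=wnd+dr*t
    print('X',X.round(3),'win',wnd.round(4),'hit',h.round(4),'dist %.3f'%t,'err',(L-h).round(4))
E
python3 - <<'E'
from h import *
p=snapshot('wrist');save(p,'w56');s=st();beam(s);print(s['q'])
p=snapshot('scene');cv2.imwrite('pics/s56.png',cv2.cvtColor(cv2.resize(p['img'][80:260,180:440],None,fx=3,fy=3),cv2.COLOR_RGB2BGR))
E
```

```text
t 68.37 pos [ 0.4142 -0.2262  0.1472] yang -19.34 F [-0.3 -0.4 -1.8] op 0.380 q7 0.23
X [-0.331 -0.943 -0.014] win [ 0.3932 -0.2856  0.1313] hit [ 0.3601 -0.3774  0.031 ] dist 0.140 err [0.0113 0.0248 0.    ]
[ 0.37026329  0.69644646  0.06459617  2.1164869  -0.16132601  0.34374896
  0.2348965 ]
```

View pics/s56.png

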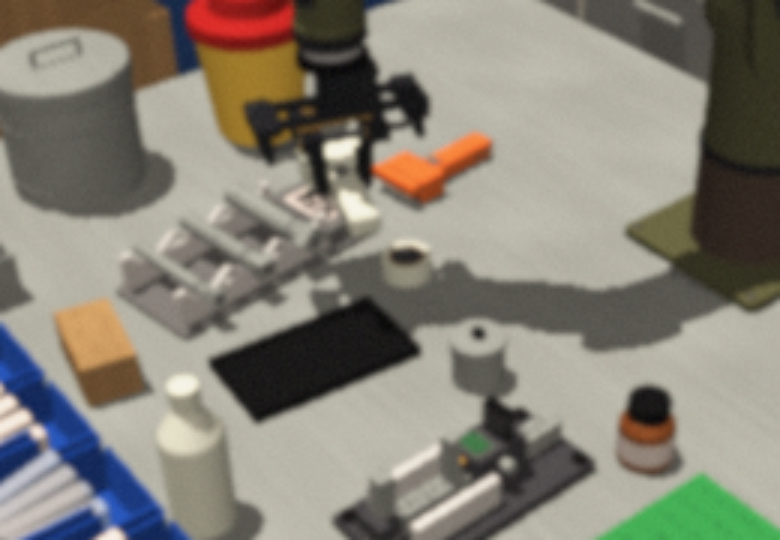

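Emit:
{"name": "carry_out", "arguments": {
  "linear": [
    [0, -0.001, -0.005],
    [0.001, -0.002, -0.013],
    [0.001, -0.003, -0.021],
    [0.001, -0.0035, -0.027],
    [0.001, -0.0035, -0.03],
    [0.001, -0.0035, -0.03],
    [0.001, -0.0035, -0.03],
    [0.001, -0.0035, -0.03]
  ],
  "roll": [0, 0, 0, 0, 0, 0, 0, 0]
}}

```text
clock: 69.08
tool_pos: [0.4154, -0.2298, 0.1175]
eef_rot: [0.816, 0.578, 0.003, -0.007]
contact_force: [-0.2, 0.5, -1.0]
opening: 0.383
```

```bash
python3 - <<'E'
from h import *
p=snapshot('wrist');save(p,'w57');s=st();beam(s)
E
```

```text
t 69.13 pos [ 0.4155 -0.2298  0.1176] yang -19.36 F [ 0.5  0.3 -1.7] op 0.388 q7 0.24
X [-0.332 -0.943 -0.013] win [ 0.3945 -0.2892  0.1017] hit [ 0.3711 -0.3539  0.031 ] dist 0.099 err [0.0003 0.0013 0.    ]
```

View pics/w57.png

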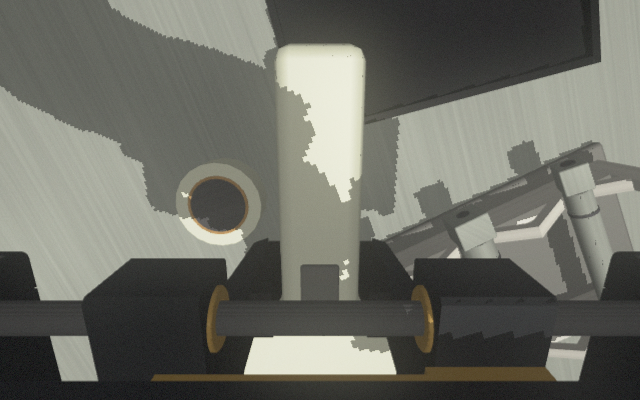

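Emit:
{"name": "carry_out", "arguments": {
  "linear": [
    [0, 0.001, 0],
    [0, 0.001, 0],
    [0, 0.001, 0],
    [0, 0.001, 0],
    [0, 0.001, 0],
    [0, 0.001, 0],
    [0, 0.001, 0],
    [0, 0.001, 0]
  ],
  "roll": [0, 0, 0, 0, 0, 0, 0, 0]
}}

```text
clock: 69.8
tool_pos: [0.4155, -0.2288, 0.1176]
eef_rot: [0.816, 0.578, 0.003, -0.007]
contact_force: [-0.7, -0.5, -1.8]
opening: 0.383
```

Emit:
{"name": "carry_out", "arguments": {
  "linear": [
    [0, 0, 0],
    [0, 0, 0],
    [0, 0, 0],
    [0, 0, 0],
    [0, 0, 0],
    [0, 0, 0],
    [0, 0, 0],
    [0, 0, 0]
  ],
  "roll": [0, 0, 0, 0, 0, 0, 0, 0]
}}

```text
clock: 70.47
tool_pos: [0.4155, -0.2288, 0.1176]
eef_rot: [0.816, 0.578, 0.003, -0.007]
contact_force: [0.3, 1.1, -1.6]
opening: 0.38
```

Emit:
{"name": "carry_out", "arguments": {
  "linear": [
    [0, 0, 0],
    [0, 0, 0],
    [0, 0, 0],
    [0, 0, 0],
    [0, 0, 0],
    [0, 0, 0],
    [0, 0, 0],
    [0, 0, 0]
  ],
  "roll": [0, 0, 0, 0, 0, 0, 0, 0]
}}

```text
clock: 71.13
tool_pos: [0.4155, -0.2288, 0.1176]
eef_rot: [0.816, 0.578, 0.003, -0.007]
contact_force: [0.4, -0.1, -0.8]
opening: 0.384
```

```bash
python3 - <<'E'
from h import *
s=st();beam(s)
E
```

```text
t 71.13 pos [ 0.4155 -0.2288  0.1176] yang -19.36 F [ 0.4 -0.1 -0.8] op 0.384 q7 0.24
X [-0.332 -0.943 -0.013] win [ 0.3945 -0.2882  0.1016] hit [ 0.3712 -0.3529  0.031 ] dist 0.099 err [0.0002 0.0003 0.    ]
```

Emit:
{"name": "carry_out", "arguments": {
  "linear": [
    [0.002, 0.002, 0.01],
    [0.008, 0.006, 0.025],
    [0.016, 0.012, 0.035],
    [0.024, 0.018, 0.035],
    [0.032, 0.025, 0.035],
    [0.04, 0.031, 0.035],
    [0.048, 0.037, 0.035],
    [0.056, 0.043, 0.035]
  ],
  "roll": [0.06, 0.16, 0.28, 0.4, 0.52, 0.64, 0.76, 0.88]
}}

```text
clock: 71.8
tool_pos: [0.4717, -0.1856, 0.1526]
eef_rot: [0.489, 0.872, -0.0, -0.008]
contact_force: [0.0, -0.5, -2.8]
opening: 0.388
```

Emit:
{"name": "carry_out", "arguments": {
  "linear": [
    [0.008, 0.006, 0],
    [0.016, 0.012, 0],
    [0.024, 0.018, 0],
    [0.032, 0.025, 0],
    [0.04, 0.032, 0],
    [0.048, 0.04, 0],
    [0.056, 0.046, 0],
    [0.064, 0.052, 0]
  ],
  "roll": [0.12, 0.24, 0.36, 0.48, 0.6, 0.72, 0.84, 0.95]
}}

```text
clock: 72.47
tool_pos: [0.5357, -0.1333, 0.1525]
eef_rot: [0.033, 0.999, -0.004, -0.007]
contact_force: [1.1, -0.8, -0.9]
opening: 0.382
```

Emit:
{"name": "carry_out", "arguments": {
  "linear": [
    [0, 0, 0],
    [0, 0, 0],
    [0, 0, 0],
    [0, 0, 0]
  ],
  "roll": [0, 0, 0, 0]
}}

```text
clock: 72.8
tool_pos: [0.5348, -0.1341, 0.1524]
eef_rot: [0.035, 0.999, -0.004, -0.008]
contact_force: [0.8, 0.1, -1.2]
opening: 0.383
```

```bash
python3 - <<'E'
from h import *
s=st();print(s['eef_rot'])
E
```

```text
t 72.80 pos [ 0.5348 -0.1341  0.1524] yang 86.00 F [ 0.8  0.1 -1.2] op 0.383 q7 1.21
[ 0.03487711  0.99935155 -0.00443096 -0.00777349]
```

Emit:
{"name": "carry_out", "arguments": {
  "linear": [
    [0.003, 0.002, 0],
    [0.0051, 0.0035, -0.02],
    [0.0051, 0.0035, -0.045],
    [0.0051, 0.0035, -0.07],
    [0.0051, 0.0035, -0.09],
    [0.0051, 0.0035, -0.1],
    [0.0051, 0.0035, -0.1],
    [0.0051, 0.0035, -0.1]
  ],
  "roll": [0.015, 0.031, 0.031, 0.031, 0.031, 0.031, 0.031, 0.031]
}}

```text
clock: 73.47
tool_pos: [0.54, -0.1306, 0.0525]
eef_rot: [0.019, 1.0, -0.005, -0.008]
contact_force: [0.6, 0.4, -1.4]
opening: 0.38
```

```bash
python3 - <<'E'
from h import *
p=snapshot('wrist');save(p,'w58');s=st();print(s['eef_rot'])
E
```

```text
t 73.52 pos [ 0.5405 -0.1307  0.0532] yang 87.76 F [ 0.4  0.7 -2.2] op 0.383 q7 1.14
[ 0.01951781  0.99977371 -0.00466761 -0.0070567 ]
```

View pics/w58.png

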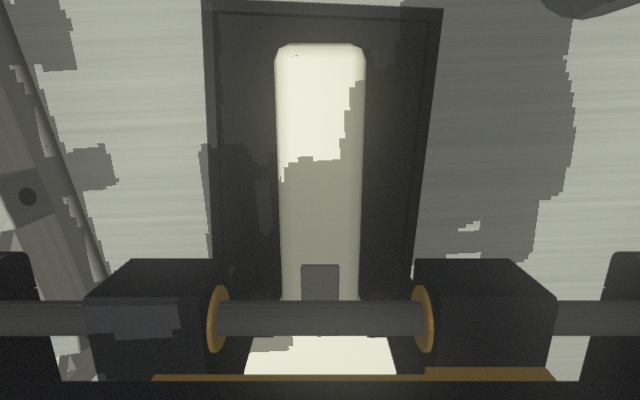

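Emit:
{"name": "carry_out", "arguments": {
  "linear": [
    [-0.0005, 0, -0.006],
    [-0.0005, 0, -0.012],
    [-0.0005, 0, -0.017],
    [-0.0005, 0, -0.02],
    [-0.0005, 0, -0.022],
    [-0.0005, 0, -0.0225],
    [-0.0005, 0, -0.0225]
  ],
  "roll": [0, 0, 0, 0, 0, 0, 0]
}}

```text
clock: 74.1
tool_pos: [0.5399, -0.1307, 0.0306]
eef_rot: [0.019, 1.0, -0.005, -0.007]
contact_force: [-0.3, -1.5, -2.5]
opening: 0.379
```

Emit:
{"name": "carry_out", "arguments": {
  "linear": [
    [0, 0, -0.0007],
    [0, 0, -0.0007],
    [0, 0, -0.0007]
  ],
  "roll": [0, 0, 0]
}}

```text
clock: 74.35
tool_pos: [0.54, -0.1307, 0.0304]
eef_rot: [0.019, 1.0, -0.005, -0.007]
contact_force: [-1.7, -0.0, 3.1]
opening: 0.384
```

Contact. Release and rise.

Emit:
{"name": "carry_out", "arguments": {
  "linear": [
    [0, 0, 0],
    [0, 0, 0],
    [0, 0, 0],
    [0, 0, 0],
    [0, 0, 0.01],
    [0, 0, 0.04],
    [0, 0, 0.075],
    [0, 0, 0.11]
  ],
  "roll": [0, 0, 0, 0, 0, 0, 0, 0],
  "gripper": 0.58
}}

```text
clock: 75.02
tool_pos: [0.5394, -0.1306, 0.1418]
eef_rot: [0.019, 1.0, -0.005, -0.008]
contact_force: [0.5, 0.1, -0.5]
opening: 0.582
```

Emit:
{"name": "carry_out", "arguments": {
  "linear": [
    [0, 0, 0.03],
    [0, 0, 0.07],
    [0, 0, 0.11],
    [-0.02, 0, 0.15],
    [-0.05, 0, 0.18],
    [-0.05, 0, 0.2],
    [-0.05, 0, 0.2]
  ],
  "roll": [0, 0, 0, 0, 0, 0, 0]
}}

```text
clock: 75.6
tool_pos: [0.4899, -0.1306, 0.347]
eef_rot: [0.019, 1.0, -0.006, -0.004]
contact_force: [1.7, -0.6, 0.7]
opening: 0.583
```

```bash
python3 - <<'E'
from h import *
p=snapshot('wrist');save(p,'w59');s=st()
c=cloud(p);x,y,z=c[...,0],c[...,1],c[...,2]
box=(x>.4)&(x<.66)&(y>-.2)&(y<-.06)
k=box&(z>.028)&(z<.036)&(x<.548);n,l,ss,_=cv2.connectedComponentsWithStats(k.astype(np.uint8));i=1+np.argmax(ss[1:,4])
q=c[l==i];print('handle',cv2.minAreaRect((q[:,:2]*1000).astype(np.float32)),ss[i,4],np.median(q[:,2]))
k=box&(z>.037)&(z<.05);q=c[k];print('head',cv2.minAreaRect((q[:,:2]*1000).astype(np.float32)),np.median(q[:,2]))
t=snapshot('top');save(t,'t59');u=snapshot('scene');save(u,'s59')
cv2.imwrite('pics/t59c.png',cv2.cvtColor(cv2.resize(t['img'][60:320,165:455],None,fx=2.3,fy=2.3,interpolation=cv2.INTER_CUBIC),cv2.COLOR_RGB2BGR))
bay(p,.4426,-.3414,.05,.075);bay(p,.5119,-.3314,.046,.062);bay(p,.5812,-.3214,.04,.053)
E
```

```text
t 75.65 pos [ 0.4899 -0.1307  0.3447] yang 87.77 F [ 0.2 -0.1 -1.7] op 0.580 q7 1.40
handle ((497.9021301269531, -130.45761108398438), (32.08931350708008, 101.2547607421875), 87.40899658203125) 1767 0.03149497204211432
head ((580.8802490234375, -133.8636016845703), (73.13778686523438, 56.57781219482422), 88.1497573852539) 0.0395021968553462
y -0.08 top 0.0614 x -0.0004 n205
y -0.06 top 0.0614 x -0.0007 n373
y -0.04 top 0.0615 x -0.0005 n345
y -0.02 top 0.0613 x -0.0004 n347
y 0.00 top 0.0614 x -0.0004 n344
y 0.02 top 0.0615 x -0.0007 n353
y 0.04 top 0.0614 x 0.0003 n382
y 0.06 top 0.0657 x -0.0005 n441
ymax 0.554513950121967
y -0.08 top 0.0547 x -0.0011 n149
y -0.06 top 0.0545 x -0.0003 n303
y -0.04 top 0.0548 x -0.0005 n221
y -0.02 top 0.0548 x -0.0006 n232
y 0.00 top 0.0549 x -0.0007 n231
y 0.02 top 0.0548 x -0.0003 n226
y 0.04 top 0.0549 x -0.0007 n306
y 0.06 top 0.0557 x -0.0019 n243
ymax 0.07574745068723075
y -0.08 top 0.0483 x -0.0015 n103
y -0.06 top 0.0488 x -0.0051 n301
y -0.04 top 0.0483 x -0.0005 n151
y -0.02 top 0.0480 x -0.0008 n152
y 0.00 top 0.0480 x -0.0008 n156
y 0.02 top 0.0482 x -0.0009 n155
y 0.04 top 0.0499 x -0.0000 n308
y 0.06 top 0.0493 x 0.0011 n151
ymax 0.48835491963858313
```

View pics/w59.png

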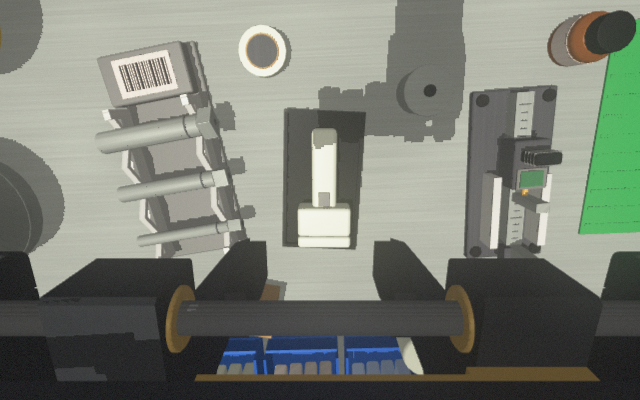

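View pics/t59c.png

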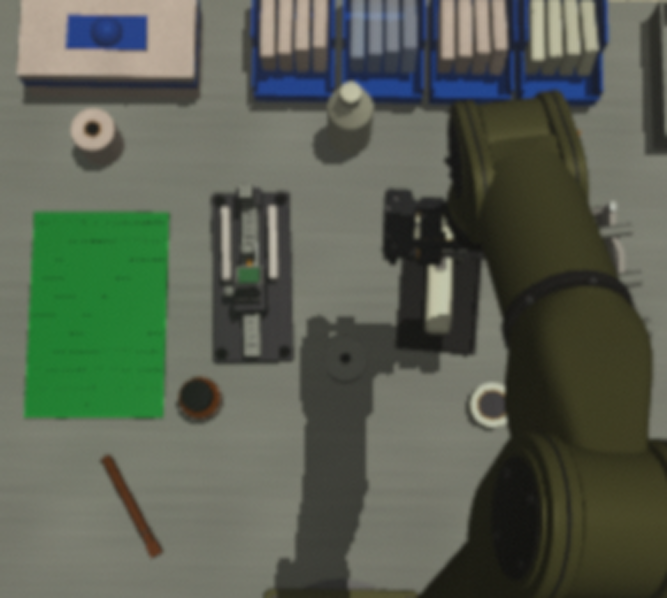

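Everything is in place: stems in their bays at (155,135), (175,185) and (190,232), scanner back in its tray at (323,190). I'll check the label position once more in this view before handing in.

```bash
python3 - <<'E'
from h import *
p=snapshot('wrist');c=cloud(p);x,y,z=c[...,0],c[...,1],c[...,2]
hs=cv2.cvtColor(p['img'],cv2.COLOR_RGB2HSV)
m=(x>.33)&(x<.41)&(y>-.42)&(y<-.28)&(z>.026)&(z<.036)
for th in (195,210):
    q=c[m&(hs[...,2]>th)];print(cv2.minAreaRect((q[:,:2]*1000).astype(np.float32)))
print(tip_of(p,'label')[:1], [w(p,*r['pixel'],.031).round(4) for r in tip_of(p,'label')[:1]])
E
```

```text
((371.1319274902344, -352.7252197265625), (47.37940216064453, 75.70018005371094), 8.45561408996582)
((371.4210510253906, -352.6618347167969), (46.40446090698242, 75.41812133789062), 7.908138751983643)
[{'pixel': [141.8, 74.7], 'confidence': 0.6}] [array([ 0.369 , -0.3518,  0.031 ])]
```

The label centre is confirmed at (0.3712, -0.3527), and the computed beam point during the hold was (0.3712, -0.3529). Handing in.

```bash
python3 -c "
from h import *
print(finish_job())"
```

```text
the job is handed in; nothing more can be done
None
```

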